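Rig the oiling stand

TASK

Get the oiling stand ready: snap each of the two safety hooks from the wooden rest onto its own pin of the stand, pushing the mouth over the pin until the sprung latch has shut behind it and the hook hangs seated on the pin. Then hang every parts basket that is on the bench by its crook from a hook's lower loop, one basket to a hook, and stand each oil bottle lying in the lane upright on its base inside the lane without knocking over the ones that stand there. Leave the other things on the bench alone.

Things in the scene. Friction and masses are not known exactly. Their poses are not given: they have to be found in the camera images.
- stand: White steel hanging stand, fixed: crossbeam 330 mm long (own y), 30 by 30 mm, centre at z 245, on posts at y -150 and +150. Origin: bench level under the beam's middle; x points away from the robot. Two pins stick out of the beam to -x.
- pin_right (a point): Middle of the free length, on the axis, of the right pin (seen from the robot); axes of the stand. Steel, 14 mm diameter, along the stand's x, 245 mm above the bench; 47 mm free between the beam and an end plate (64 wide, 34 high, 6 mm thick) at its robot end.
- pin_left (a point): The same point of the left pin, 165 mm from the right one.
- rest: Wooden rest, fixed, 70 by 196 mm, 38 mm high, long side along its own y, two slots in a line along y, 28 mm deep, floor at z 10. Origin: centre of its underside. The hooks stand upright in it, mouths towards its +y, and lift straight out.
- hook_a: Steel C-shaped safety hook, plate 14 mm thick (own y), 72 wide (x), 165 tall (z), 0.2 to 0.32 kg. Origin: centre of underside. Bottom: closed loop, clear x -20..20, z 8..46, round bottom bar 8 mm thick. Above: spine x -36..-24, floor top z 56, roof inside an inverted 45-degree V, apex x 0, z 107, nose x 22, z 85. Mouth faces +x. Grip stem on top: x -12..12, z 115..165; pinch across y at z 150.
- hook_b: Same as hook_a; in the rest's +y slot (hook_a: -y slot). How they go on: pin axis along the hook's y, push the hook sideways in its own +x with the pin centre at the hook's z 74 (about 4 mm to spare up and down); the latch snaps back once the pin centre is deeper than x -4 (stop at -17); then lower the hook 23 mm: seated, the pin centre is at x 0, z 97.
- latch_a (a joint): Latch of hook_a, rad: 0 shut, up to 1.1 folded inward; sprung shut. A 26 mm flap hinged at the hook's x 30, z 60, reaching up behind the nose; about 2 to 5 N on it folds it inward; it cannot open outward.
- latch_b (a joint): Latch of hook_b, the same.
- basket_a: Aluminium parts basket, 0.17 to 0.26 kg, standing on the bench; may be absent. Origin: centre of underside. Tray 56 (x) by 60 (y) by 36 mm high. A 6 mm wire stem from the middle of its -x wall ends in an open crook over the middle. Black grip tab, 12 mm thick (y), x -75..-27, z 46..76: pinch across y at x -61, fingers from above, leaning in from -x 20 degrees or more, clear of the hook.
- basket_b: A second basket, the same; may be absent. To hang: crook tip through a hook's lower loop from the robot's side, below the pin's end plate, then lower it onto the bottom bar.
- basket_a_crook (a point): Top of the inside of basket_a's crook (own x 0, y 0, z 101), rests on the loop's bottom bar (top of bar at the hook's z 8). Crook: arch in the x-z plane, 6 mm wire, legs centred at x -12 and 12, top at z 107, free tip on the +x side reaching down to z 83.
- basket_b_crook (a point): The same point of basket_b.
- lane: Shallow bottle lane, fixed: rubber floor 3 mm thick between aluminium lips 8 mm high; 76 mm wide (own x), 400 mm long (own y), 66 mm clear between the lips. Origin: bench level at its centre; +y is towards the robot's left.
- bottle_r: Square oil bottle lying in the right half of the lane, 0.19 to 0.29 kg; may be absent. Body 46 mm square, 56 mm long, then a shoulder and a round black cap 30 mm diameter, 22 mm long; 92 mm in all. Origin: centre of the base; own +x runs along the axis from base to cap (up when it stands). Cap at the lane's outer end. Weighted base: set down leaning less than 35 degrees, it rights itself.
- bottle_l: The same, lying in the left half of the lane, cap to the left; may be absent.
- upright_r: A like bottle standing near the lane's middle, the right one. Origin: centre of its base, own z up.
- upright_l: A like bottle standing near the lane's middle, the left one. Origin: centre of its base, own z up.
- spanner: Open-ended spanner, 150 mm long, flat on the bench. A bystander: leave it alone.
- gauge_block: Steel block 50 by 30 by 22 mm; origin under its centre. A bystander: leave it alone.
- bearing: Steel bearing, 48 mm diameter, 16 mm high; origin under its centre. A bystander: leave it alone.
- tape: Roll of tape, 64 mm diameter, 25 mm high; origin under its centre. A bystander: leave it alone.
Mind the look-alikes: they are no part of the job. What is shaped like the bottle_r but orange or turquoise is not meant.

How it is judged:
By the outcome, as a careful person would: the job done as asked, in the order asked, and still so for the second after the job is handed in, with the robot touching nothing.
Of basket_a, basket_b, bottle_r, bottle_l only 3 to 4 are there at a start; the rules pass over those that are not, and their reading is None.
At some moment in a run one of basket_a, basket_b, bottle_r, bottle_l may be knocked a few centimetres aside while the robot is not near it.
It also fails if it takes over 208 s, if anything falls off the work surface, if the arm or the gripper's body presses on something with over 40 N, if the wrist force passes 120 N, or if a joint passes its speed limit or range.

ROBOT

A 6-joint arm with a two-finger parallel gripper is mounted at the origin on the work surface. World frame = base frame: x ahead of the robot, y to its left, z up, the work surface at z = 0. Lengths are in m, angles in rad, forces in N, time in s.
With the tool pointing down it reaches from about 0.3 to 0.775 m from the base axis. Payload 14.6 kg.
Tool frame: the origin (TCP) lies between the finger pads; the fingertips stand 22 mm ahead of it and the grasp point (between the pads) lies 3 mm ahead of it; z points along the fingers, y is the direction in which the jaws open and shut (so a half turn about z gives the same grasp; the last joint's range is limited). The gripper opens to 94 mm and grips with 3 to 60 N. Pads are 16 mm wide; open, the fingers measure 119 mm over their backs; the gripper's body (75 mm by 177 mm) begins 78 mm behind the grasp point.
Start: joints at [1.261, 0.3, 1.521, -0, 1.321, -0.067], TCP at [0.132, 0.534, 0.227] pointing down, gripper open.
Joint ranges: [-3.03, 3.03], [-0.79, 2.21], [0.23, 2.52], [-1.04, 4.18], [0, 3.07], [-2.55, 2.55]. Speed limits (rad/s): [2.22, 2.22, 2.57, 3.14, 3.14, 3.14].

INTERFACE

Orientations are given as a 3x3 rotation matrix whose columns are the frame's x, y, z axes.
In Python, from rig import ctrl, viewer, workorder gives the robot as it stands. The module is installed in compiled form; this text tells all that it offers.
- The arm moves only by the shell command python3 -m pendant 'ROWS' [OPENING]. ROWS is JSON, a list of rows, each a list of 6 numbers: the shift along the tool's x, y, z normalised to -1 to 1, where 1 is 1 m, then the turn, a rotation vector about the tool's x, y, z normalised to -1 to 1, where 1 is 90 degrees. A call has 1 to 10 rows; each row shifts and turns the commanded pose from where the row before left it, along the tool's axes as they then stand; what a row does not reach is not made up. A row lasts 1/8 s, in which the tool goes at most 62.5 mm and 10.7 degrees, less where a joint would pass 70% of its speed; a pose out of reach is approached as far as the arm can. A call with a number of a shift or a turn outside -1 to 1 is refused whole. A call with a gripper value outside its range is refused whole. OPENING is the closure, from 0 (fully open) to 1 (shut), set as the call begins (- or left out, the last holds). The fingers move at their own pace and stop on an object; the grip force is fixed at half the most. Time passes only in rows, so rows that do not move let the fingers close. It gives the time, the measured TCP pose, the force and the opening at its end, in the units of the state.
- ctrl.get_state(): the state, without advancing time (a new reading comes with each control period).
- viewer.camera(name): name is "side" or "top"; returns the picture (480x640x3 uint8, red, green, blue); there is no depth.
- viewer.get_calibration(name): a dict with "fx", "fy", "cx", "cy" (pixels), "k1" (the pictures are not rectified: a ray, as slopes to the right and down, at radius r is drawn at 1 + k1 r^2 times it, then the intrinsics apply), "extrinsics" (4x4, takes a point from world to camera coordinates). Camera axes: x right, y up, looking along -z (the intrinsics and any distortion apply to the point x, -y, -z); pixel columns grow to the right and rows downward; lengths in m; the calibration is good to about 2 mm. A picture is of the moment at which its call begins. get_calibration takes no time and is no camera call.
- workorder.sign_off(): hands the job in, once; it reports no verdict.
Trained networks look in the newest picture that a camera, given by its name, has taken for a name from the list of things; names that differ only in an ending like _2 or _b are one class to them, and where a whole thing is asked for, a point or a joint stands for the part that bears it (a point fixed in the world has none). Each returns a list of dicts, best first, with "p" (0 to 1); they miss things now and then, are a little off and sometimes report something else, mostly with a low value. They report only what shows in the picture. A call takes as long as a camera call. They do not tell look-alikes from the thing itself.
- viewer.silhouettes(camera, thing): "mask" (480x640 bool, what is visible of it) and "uv" ([column, row] in pixels, amid what is visible of it).
- viewer.tip_of(camera, thing): "uv" ([column, row] in pixels: a listed point, or the origin of a listed thing).
The state is a dict: "t": time; "q": joint angles; "joint_velocities": joint speeds; "joint_torque": joint torques, N m; "tool_pos": TCP position; "ee_rot": TCP orientation; "force": force on the tool from outside, world axes, zero at the start; "wrist_torque": the same for the moment, N m; "gripper_width": finger opening in m.
Only numpy, scipy, OpenCV 4.12 (cv2) and the standard library are available. Lean on these libraries where they do the work, as an engineer would, in place of code of your own. Each camera call takes 0.05 s, during which the arm holds its last target.

## Working session

There is one attempt and no reset: what is moved stays moved. The work goes in short steps, Python scripts to look and compute and a shell command to move; the robot and the scene stay as the last step left them, time stands still between calls to the robot, and variables do not carry over. Pictures are saved under pics/ and viewed, and the job is handed in when it is done.

```bash
ls; mkdir -p pics
python3 - <<'E'
from rig import ctrl, viewer
import cv2
s=ctrl.get_state(); print(s)
for n in ("side","top"):
    im=viewer.camera(n); cv2.imwrite(f"pics/{n}0.png",im[:,:,::-1])
    print(n,viewer.get_calibration(n))
E
```

```text
pics
{'t': 0.0, 'q': array([ 1.26140857e+00,  3.00488128e-01,  1.52155623e+00, -1.73990190e-05,
        1.32069639e+00, -6.66004941e-02]), 'joint_velocities': array([ 4.64761917e-05, -8.49768316e-04, -8.29806918e-04, -6.75440381e-04,
        1.51315555e-05, -2.36607608e-04]), 'joint_torque': array([ 4.06135705e-04, -5.31802511e+01, -3.52748930e+01,  7.08709401e-02,
        2.43473472e-02, -9.91144498e-05]), 'tool_pos': array([0.13216288, 0.53365083, 0.22688749]), 'ee_rot': array([[-9.70672689e-01,  2.40404698e-01, -3.33510557e-04],
       [ 2.40404922e-01,  9.70672069e-01, -1.09871960e-03],
       [ 5.95920304e-05, -1.14667468e-03, -9.99999341e-01]]), 'force': array([ 0.34075138,  0.14113757, -0.18714565]), 'wrist_torque': array([ 0.01908662, -0.02563109,  0.03548212]), 'gripper_width': 0.09424244289215734}
side {'fx': 465.1543114039393, 'fy': 465.1543114039393, 'cx': 312.3357876437092, 'cy': 234.38611788194788, 'k1': 0.01595184873429721, 'extrinsics': array([[ 0.99157233, -0.12909203, -0.01093434, -0.53520248],
       [ 0.1059741 ,  0.75965274,  0.64163635, -0.07355908],
       [-0.07452384, -0.63738761,  0.76693105, -1.18562203],
       [ 0.        ,  0.        ,  0.        ,  1.        ]])}
top {'fx': 593.0532283304175, 'fy': 593.0532283304175, 'cx': 328.7857762236797, 'cy': 239.05113692718047, 'k1': -0.08417728844756957, 'extrinsics': array([[ 0.01078703, -0.99991902,  0.00675175, -0.11189093],
       [ 0.99733575,  0.01124584,  0.07207594, -0.53918376],
       [-0.07214603,  0.00595628,  0.99737629, -1.49634084],
       [ 0.        ,  0.        ,  0.        ,  1.        ]])}
```

View pics/side0.png

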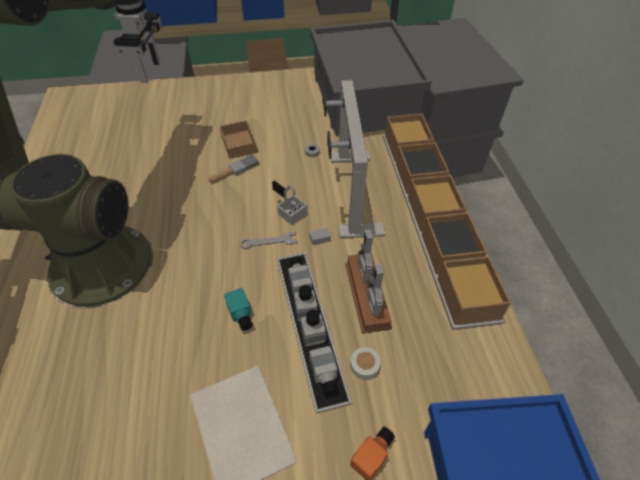

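View pics/top0.png

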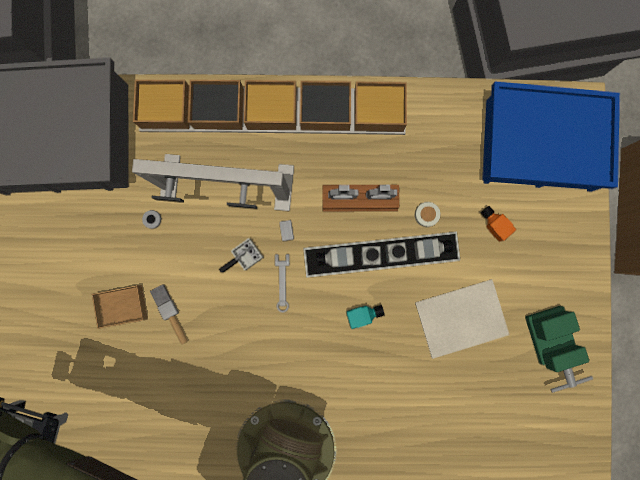

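```bash
cat > h.py <<'E'
import numpy as np, cv2
from scipy.optimize import least_squares
from rig import ctrl, viewer
C={n:viewer.get_calibration(n) for n in("side","top")}
def proj(n,P):
    c=C[n];P=np.atleast_2d(P);E=c["extrinsics"]
    p=P@E[:3,:3].T+E[:3,3]; x=p[:,0]/-p[:,2]; y=-p[:,1]/-p[:,2]
    f=1+c["k1"]*(x*x+y*y)
    return np.stack([c["cx"]+c["fx"]*x*f,c["cy"]+c["fy"]*y*f],1)
def ray(n,uv):
    c=C[n];E=c["extrinsics"];d=np.array([(uv[0]-c["cx"])/c["fx"],(uv[1]-c["cy"])/c["fy"]]);u=d.copy()
    for _ in range(20): u=d/(1+c["k1"]*(u@u))
    R=E[:3,:3]; o=-R.T@E[:3,3]; v=R.T@np.array([u[0],-u[1],-1]); return o,v/np.linalg.norm(v)
def atz(n,uv,z):
    o,v=ray(n,uv); return o+v*(z-o[2])/v[2]
def tri(us,ut):
    r=least_squares(lambda P:np.r_[proj("side",P)[0]-us,proj("top",P)[0]-ut],[.5,0,.1]); return r.x,np.abs(r.fun).max()
def save(n,name,crop=None,sc=1,marks=()):
    im=viewer.camera(n)[:,:,::-1].copy()
    crop_save(im,name,crop,sc,marks); return im
def crop_save(im,name,crop=None,sc=1,marks=()):
    im=im.copy()
    x0,y0=0,0
    if crop: x0,y0,x1,y1=crop; im=im[y0:y1,x0:x1]
    im=cv2.resize(im,None,fx=sc,fy=sc,interpolation=cv2.INTER_CUBIC)
    for m in marks: cv2.circle(im,(int((m[0]-x0+.5)*sc),int((m[1]-y0+.5)*sc)),3,(0,0,255),1)
    cv2.imwrite("pics/"+name,im)
E
python3 - <<'E'
from h import *
for n in C: viewer.camera(n)
np.set_printoptions(precision=3,suppress=True)
for th in "stand pin_right pin_left rest hook_a hook_b basket_a basket_a_crook lane bottle_r bottle_l upright_r upright_l spanner gauge_block bearing tape".split():
    for n in C:
        r=viewer.tip_of(n,th); print(th,n,[(np.round(d["uv"],1).tolist(),round(d["p"],2)) for d in r[:4]])
print(ctrl.get_state()["t"])
E
```

```text
stand side [([299.8, 289.7], 0.35)]
stand top []
pin_right side [([341.4, 145.0], 0.78)]
pin_right top [([242.9, 192.4], 0.86)]
pin_left side [([334.4, 105.6], 0.65), ([341.7, 144.9], 0.48)]
pin_left top [([172.8, 185.6], 0.65)]
rest side [([310.6, 324.8], 0.68), ([367.9, 294.2], 0.65)]
rest top [([361.2, 198.3], 0.87)]
hook_a side [([369.6, 310.2], 0.92)]
hook_a top [([344.6, 196.6], 0.72)]
hook_b side [([369.6, 310.2], 0.92)]
hook_b top [([344.6, 196.6], 0.72)]
basket_a side [([295.8, 214.1], 0.77)]
basket_a top [([241.6, 192.7], 0.74), ([248.4, 250.4], 0.6), ([151.0, 216.8], 0.59), ([394.2, 252.0], 0.52)]
basket_a_crook side [([291.5, 187.6], 0.57)]
basket_a_crook top [([241.5, 251.8], 0.63), ([367.7, 255.4], 0.42)]
lane side [([311.7, 325.3], 0.6)]
lane top [([381.5, 253.6], 0.66)]
bottle_r side [([321.2, 354.3], 0.9), ([359.2, 472.4], 0.83), ([305.6, 289.1], 0.71), ([231.3, 295.5], 0.58)]
bottle_r top [([508.6, 236.7], 0.89), ([351.4, 255.7], 0.66), ([415.0, 252.5], 0.56), ([424.5, 217.5], 0.29)]
bottle_l side [([321.2, 354.3], 0.9), ([359.2, 472.4], 0.83), ([305.6, 289.1], 0.71
[... 186 characters left out ...]
335.6], 0.68), ([290.5, 190.8], 0.58)]
upright_r top [([394.6, 250.2], 0.84), ([369.7, 256.1], 0.59)]
upright_l side [([304.2, 310.4], 0.76), ([313.8, 335.6], 0.68), ([290.5, 190.8], 0.58)]
upright_l top [([394.6, 250.2], 0.84), ([369.7, 256.1], 0.59)]
spanner side [([272.4, 237.7], 0.88), ([313.6, 335.2], 0.47), ([364.1, 364.4], 0.2)]
spanner top [([279.5, 279.9], 0.72), ([246.9, 252.0], 0.34)]
gauge_block side [([319.7, 239.8], 0.58), ([310.5, 149.8], 0.45)]
gauge_block top [([348.0, 257.3], 0.72), ([284.9, 230.9], 0.63)]
bearing side [([312.6, 147.3], 0.6), ([365.7, 367.8], 0.44)]
bearing top [([151.8, 218.5], 0.53)]
tape side [([365.2, 364.7], 0.62)]
tape top [([424.8, 215.1], 0.98)]
1.9
```

Run:
```python
from h import *
save("top","t1.png",(120,140,480,290),2.2)
save("side","s1.png",(200,70,420,410),1.75)
```

```text
(no output)
```

View pics/t1.png

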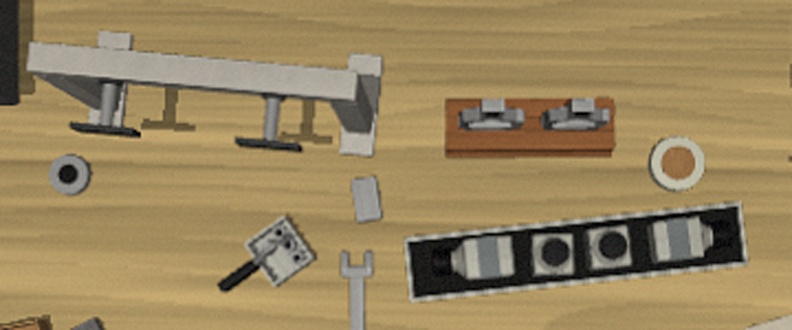

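View pics/s1.png

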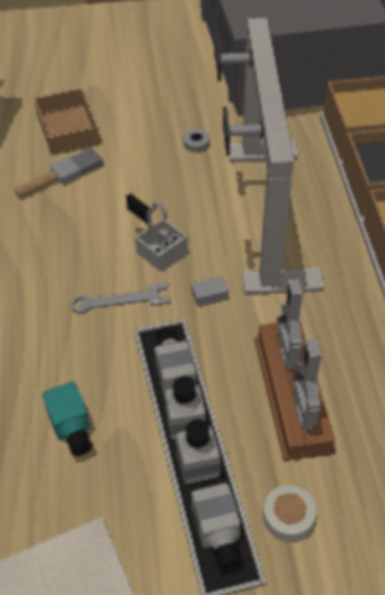

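Run:
```python
from h import *
im=save("top","t2.png",(310,175,420,225),7)
crop_save(im,"t3.png",(125,140,305,270),4.4)
im=save("side","s2.png",(335,225,400,335),5)
crop_save(im,"s3.png",(315,75,395,245),3.5)
```

```text
(no output)
```

View pics/t2.png

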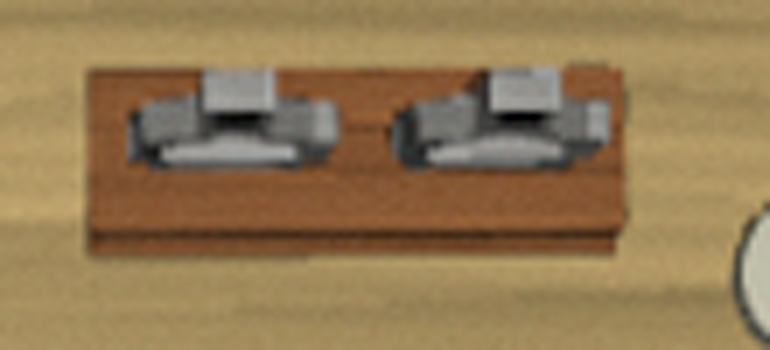

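View pics/t3.png

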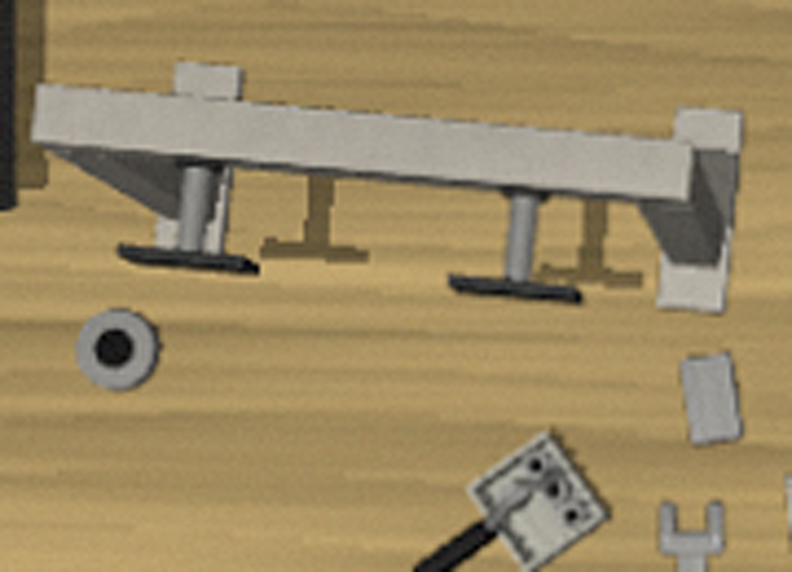

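View pics/s2.png

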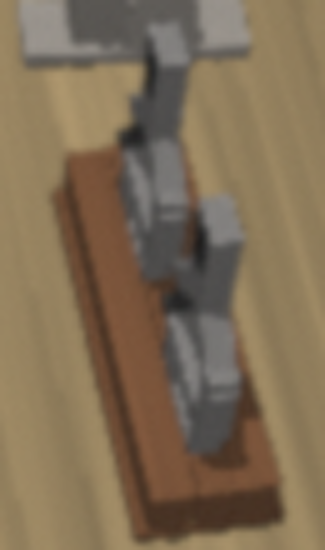

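View pics/s3.png

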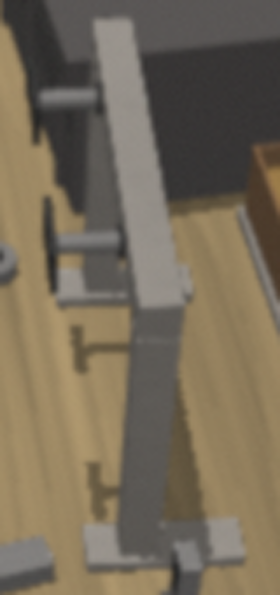

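Run:
```python
from h import *
np.set_printoptions(precision=4,suppress=True)
def fit(pts,obs,x0):
    def f(p):
        c,s=np.cos(p[2]),np.sin(p[2]);r=[]
        for n in obs:
            for k,uv in obs[n].items():
                X=pts[k];W=[p[0]+c*X[0]-s*X[1],p[1]+s*X[0]+c*X[1],X[2]]
                r+=list(proj(n,W)[0]-uv)
        return np.array(r)
    r=least_squares(f,x0,loss="soft_l1");print("xyyaw",r.x,np.degrees(r.x[2]));print(f(r.x).reshape(-1,2).round(1).tolist());return r.x
st={"LB":(.015,.165,.26),"RB":(.015,-.165,.26),"RF":(-.015,-.165,.26),"LF":(-.015,.165,.26)}
o={"top":{"LB":(132.9,158.8),"RB":(281.5,171.6),"RF":(281,184.3),"LF":(132,171.3)},"side":{"LF":(341.6,80.2),"LB":(351.6,79.6),"RF":(353.6,161),"RB":(366.5,160.2)}}
S=fit(st,o,[.65,.2,0])
for w,y in(("R",-.0825),("L",.0825)):
    c,s=np.cos(S[2]),np.sin(S[2]);
    X=-.015-.0235; W=np.array([S[0]+c*X-s*y,S[1]+s*X+c*y,.245]); print(w,W,proj("top",W),proj("side",W))
print("tri R",tri((341.4,145),(242.9,192.4)),"L",tri((334.4,105.6),(172.8,185.6)))
re={"LB":(.035,.098,.038),"RB":(.035,-.098,.038),"RF":(-.035,-.098,.038),"LF":(-.035,.098,.038)}
# side s2: scale5, offset 335,225
o={"top":{"LB":(322.1,184.4),"RB":(398.6,184.4),"RF":(398.8,207.6),"LF":(322.3,207.7)},"side":{"LF":(335+68/5-.4,225+152/5-.4),"RF":(335+152/5-.4,225+500/5-.4),"RB":(335+280/5-.4,225+486/5-.4)}}
R=fit(re,o,[.55,-.1,0])
# stems tops
print("stem a",tri((335+222/5-.4,225+212/5),(310+524/7-.4,175+92/7-.4)))
print("stem b",tri((335+168/5-.4,225+38/5),(310+238/7-.4,175+92/7-.4)))
```

```text
xyyaw [ 0.6659  0.1641 -0.0829] -4.747556823626146
[[-0.3, -0.0], [0.6, 0.7], [-0.3, 1.6], [-1.1, 0.9], [0.1, -0.7], [1.2, -0.5], [0.9, 0.7], [1.5, 1.0]]
R [0.6207 0.0851 0.245 ] [[242.6993 194.0956]] [[340.5698 143.6693]]
L [0.6344 0.2495 0.245 ] [[168.4595 187.2755]] [[335.1317 102.7078]]
tri R (array([0.6241, 0.0854, 0.2405]), np.float64(0.49446909854486876)) L (array([0.6354, 0.2407, 0.2427]), np.float64(1.6408190990710523))
xyyaw [ 0.6514 -0.1854 -0.0025] -0.14084362954713192
[[0.1, -3.2], [0.4, -2.1], [0.2, 2.0], [-0.5, 0.8], [-0.5, -0.3], [-1.7, 0.5], [4.0, -0.5]]
stem a (array([ 0.6489, -0.2322,  0.1774]), np.float64(0.1228704545027881))
stem b (array([ 0.647 , -0.1378,  0.1771]), np.float64(0.45017071763959393))
```

```bash
cat > p.py <<'E'
import sys
from h import *
from scipy.spatial.transform import Rotation as Ro
np.set_printoptions(precision=4,suppress=True)
# tool rotation: phi = heading angle of tool y (rad) when tool is down
def Rdown(phi):
    y=np.array([np.cos(phi),np.sin(phi),0]);z=np.array([0,0,-1.]);return np.stack([np.cross(y,z),y,z],1)
def plan(pos,R,maxlin=.06,maxang=10,from_=None,nmin=1,show=True):
    s=ctrl.get_state() if from_ is None else None
    p0,R0=(s["tool_pos"],s["ee_rot"]) if s else from_
    R0=Ro.from_matrix(R0).as_matrix()
    w=Ro.from_matrix(R0.T@R).as_rotvec(); d=R0.T@(np.array(pos)-p0)
    n=max(nmin,int(np.ceil(max(np.linalg.norm(d)/maxlin,np.degrees(np.linalg.norm(w))/maxang))))
    Rd=Ro.from_rotvec(w/n).as_matrix();A=np.zeros((3,3));M=np.eye(3)
    for k in range(n): A+=M; M=M@Rd
    sh=np.linalg.solve(A,d)
    row=np.r_[sh,w/n/(np.pi/2)]
    print("n",n,"row",row.round(4).tolist(),"step",np.linalg.norm(sh).round(4))
    if show and n>2 and np.linalg.norm(w)>.2:
        p,Q=p0.copy(),R0.copy();L=[]
        for k in range(n): p=p+Q@sh;Q=Q@Rd;L.append(p.round(3).tolist())
        print("path",L)
    return n,row
def st():
    s=ctrl.get_state();print("t",round(s["t"],2),"pos",s["tool_pos"],"F",s["force"],"w",round(s["gripper_width"],4),"q",s["q"].round(3));print(s["ee_rot"].round(4).tolist());return s
E
python3 - <<'E'
from p import *
plan([.647,-.138,.28],Rdown(0))
E
```

```text
n 15 row [-0.0607, -0.0033, -0.0035, -0.0, 0.0, 0.0564] step 0.0609
path [[0.19, 0.516, 0.231], [0.247, 0.493, 0.234], [0.301, 0.465, 0.238], [0.352, 0.433, 0.241], [0.4, 0.396, 0.245], [0.445, 0.355, 0.248], [0.486, 0.31, 0.252], [0.523, 0.262, 0.255], [0.556, 0.211, 0.259], [0.584, 0.157, 0.262], [0.607, 0.101, 0.266], [0.625, 0.042, 0.269], [0.637, -0.017, 0.273], [0.645, -0.077, 0.276], [0.647, -0.138, 0.28]]
```

Run:
```python
from p import *
plan([.40,0.0,.33],Rdown(0))
```

```text
n 11 row [-0.0565, -0.015, -0.0093, -0.0, 0.0, 0.0769] step 0.0592
path [[0.183, 0.506, 0.237], [0.231, 0.472, 0.246], [0.274, 0.432, 0.255], [0.312, 0.388, 0.265], [0.344, 0.339, 0.274], [0.37, 0.287, 0.283], [0.39, 0.232, 0.293], [0.403, 0.175, 0.302], [0.409, 0.116, 0.311], [0.408, 0.058, 0.321], [0.4, -0.0, 0.33]]
```

```bash
R='[-0.0565,-0.015,-0.0093,0,0,0.0769]'; true
python3 -m pendant '[[-0.0565,-0.015,-0.0093,0,0,0.0769],[-0.0565,-0.015,-0.0093,0,0,0.0769],[-0.0565,-0.015,-0.0093,0,0,0.0769],[-0.0565,-0.015,-0.0093,0,0,0.0769],[-0.0565,-0.015,-0.0093,0,0,0.0769],[-0.0565,-0.015,-0.0093,0,0,0.0769],[-0.0565,-0.015,-0.0093,0,0,0.0769],[-0.0565,-0.015,-0.0093,0,0,0.0769],[-0.0565,-0.015,-0.0093,0,0,0.0769],[-0.0565,-0.015,-0.0093,0,0,0.0769]]' 0
python3 - <<'E'
from p import *
st()
plan([.647,-.138,.26],Rdown(0))
E
```

```text
t: 3.35
tool_pos: [0.4078, 0.056, 0.3208]
ee_rot: [[-0.116, 0.993, 0.0], [0.993, 0.116, -0.0], [-0.0, 0.0, -1.0]]
force: [0.9, 0.7, -0.1]
gripper_width: 0.0936
t 3.35 pos [0.4078 0.056  0.3208] F [ 0.8712  0.7122 -0.1389] w 0.0936 q [ 0.048 -0.078  1.725 -0.     1.495 -0.069]
[[-0.1158, 0.9933, 0.0003], [0.9933, 0.1158, -0.0], [-0.0001, 0.0003, -1.0]]
n 6 row [-0.035, 0.0376, 0.0101, 0.0, 0.0, 0.0123] step 0.0524
```

```bash
python3 -m pendant '[[-0.035,0.0376,0.0101,0,0,0.0123],[-0.035,0.0376,0.0101,0,0,0.0123],[-0.035,0.0376,0.0101,0,0,0.0123],[-0.035,0.0376,0.0101,0,0,0.0123],[-0.035,0.0376,0.0101,0,0,0.0123],[-0.035,0.0376,0.0101,0,0,0.0123],[0,0,0,0,0,0]]'
python3 - <<'E'
from p import *
st()
im=save("top","t4.png",(290,150,420,240),6)
im=save("side","s4.png",(320,170,420,330),4)
print(proj("top",[[.647,-.138,.16],[.647,-.138,.238]]),proj("side",[[.647,-.138,.16],[.647,-.138,.238]]))
plan([.647,-.138,.163],Rdown(0))
E
```

```text
t: 4.22
tool_pos: [0.6485, -0.1373, 0.2564]
ee_rot: [[-0.002, 1.0, -0.004], [1.0, 0.002, 0.001], [0.001, -0.004, -1.0]]
force: [-1.5, 0.7, 0.1]
gripper_width: 0.0938
t 4.22 pos [ 0.6485 -0.1373  0.2564] F [-1.5372  0.6506  0.1064] w 0.0938 q [-0.264  0.547  1.109 -0.     1.491 -0.265]
[[-0.0017, 1.0, -0.0043], [1.0, 0.0018, 0.001], [0.001, -0.0043, -1.0]]
[[343.4103 189.3546]
 [344.5177 183.8531]] [[367.9986 237.6438]
 [371.0465 213.6738]]
n 2 row [-0.0014, -0.0003, 0.0482, -0.0002, -0.0001, 0.0013] step 0.0482
```

View pics/s4.png

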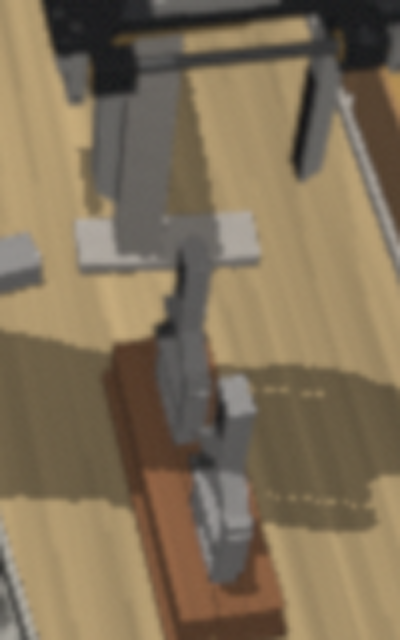

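```bash
python3 -m pendant '[[-0.0010,-0.001,0.035,0,0,0.0013],[0,-0.0005,0.035,0,0,0.0013],[0,0,0.0235,0,0,0],[0,0,0,0,0,0]]'
python3 - <<'E'
from p import *
st()
save("side","s5.png",(320,170,420,330),4)
save("top","t5.png",(290,150,420,240),6)
E
```

```text
t: 4.82
tool_pos: [0.6455, -0.1353, 0.1662]
ee_rot: [[-0.001, 1.0, -0.001], [1.0, 0.001, 0.0], [0.0, -0.001, -1.0]]
force: [0.7, -0.2, 0.7]
gripper_width: 0.0938
t 4.83 pos [ 0.6455 -0.1353  0.1662] F [ 0.7386 -0.1901  0.6812] w 0.0938 q [-0.262  0.596  1.242  0.     1.305 -0.263]
[[-0.0011, 1.0, -0.0013], [1.0, 0.0011, 0.0004], [0.0004, -0.0013, -1.0]]
```

View pics/s5.png

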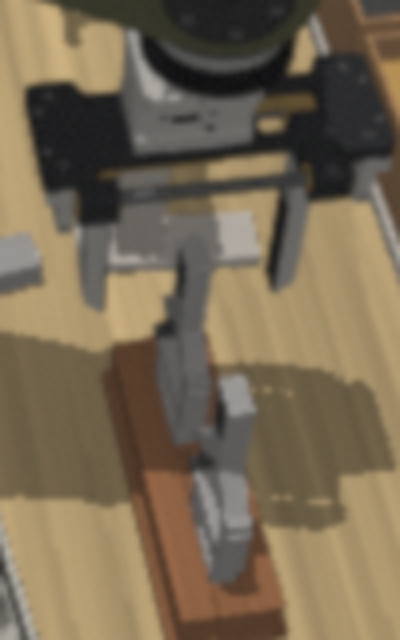

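```bash
python3 -m pendant '[[-0.0025,0.001,0.003,0,0,0],[0,0,0,0,0,0]]'
python3 -m pendant '[[0,0,0,0,0,0],[0,0,0,0,0,0],[0,0,0,0,0,0],[0,0,0,0,0,0],[0,0,0,0,0,0],[0,0,0,0,0,0]]' 1
python3 -m pendant '[[0,0,0,0,0,0],[0,0,0,0,0,0]]'
```

```text
t: 5.18
tool_pos: [0.6474, -0.139, 0.164]
ee_rot: [[0.0, 1.0, 0.001], [1.0, -0.0, -0.0], [-0.0, 0.001, -1.0]]
force: [0.5, 0.4, 0.6]
gripper_width: 0.0941
t: 5.92
tool_pos: [0.6473, -0.1388, 0.1634]
ee_rot: [[-0.0, 1.0, 0.0], [1.0, 0.0, -0.0], [-0.0, 0.0, -1.0]]
force: [-0.3, 0.5, -0.1]
gripper_width: 0.0374
t: 6.18
tool_pos: [0.6473, -0.1388, 0.1633]
ee_rot: [[-0.0, 1.0, 0.0], [1.0, 0.0, -0.0], [-0.0, 0.0, -1.0]]
force: [0.6, -0.8, -0.7]
gripper_width: 0.0173
```

```bash
python3 -m pendant '[[0,0,0,0,0,0],[0,0,0,0,0,0],[0,0,0,0,0,0]]'
python3 -m pendant '[[0,0,-0.01,0,0,0],[0,0,-0.02,0,0,0],[0,0,-0.03,0,0,0],[0,0,-0.05,0,0,0],[0,0,-0.05,0,0,0],[0,0,-0.04,0,0,0],[0,0,0,0,0,0]]'
python3 - <<'E'
from p import *
s=st()
save("side","s6.png",(300,120,460,320),3)
E
```

```text
t: 6.55
tool_pos: [0.6474, -0.1388, 0.1634]
ee_rot: [[-0.0, 1.0, 0.0], [1.0, 0.0, -0.0], [-0.0, 0.0, -1.0]]
force: [1.8, 0.5, -0.6]
gripper_width: 0.0139
t: 7.42
tool_pos: [0.6474, -0.1389, 0.3669]
ee_rot: [[0.0, 1.0, 0.005], [1.0, -0.0, -0.002], [-0.002, 0.005, -1.0]]
force: [0.4, 0.4, -3.5]
gripper_width: 0.0137
t 7.42 pos [ 0.6474 -0.1389  0.3669] F [ 0.3612  0.3596 -3.4811] w 0.0137 q [-0.267  0.521  0.899 -0.     1.716 -0.267]
[[0.0001, 1.0, 0.005], [1.0, -0.0001, -0.0015], [-0.0015, 0.005, -1.0]]
```

View pics/s6.png

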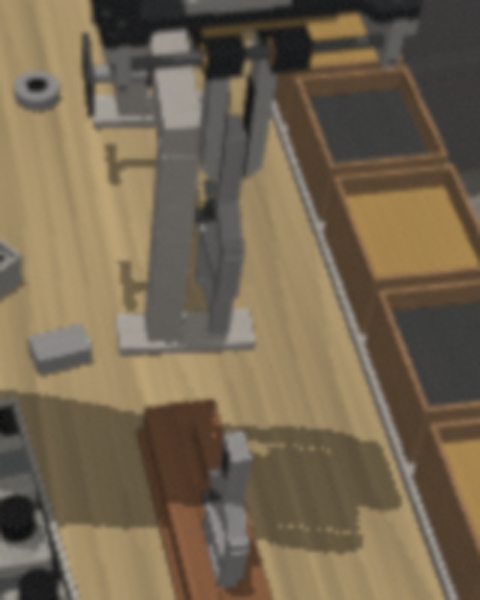

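Run:
```python
from p import *
S=np.array([.6659,.1641]);a=-.0829
x=np.array([np.cos(a),np.sin(a)]);y=np.array([-x[1],x[0]])
for n,sy in(("L",.0825),("R",-.0825)):
  P=S-.0385*x+sy*y
  for off in(-.055,0.008,.013,0): print(n,off,(P+off*y).round(4))
plan([.64,-.139+.03,.44],Rdown(0))
plan([.63,.1945,.445],Rdown(a),from_=(np.array([.64,-.109,.44]),Rdown(0)))
```

```text
L -0.055 [0.6298 0.1947]
L 0.008 [0.635  0.2575]
L 0.013 [0.6354 0.2625]
L 0 [0.6344 0.2495]
R -0.055 [0.6161 0.0303]
R 0.008 [0.6214 0.093 ]
R 0.013 [0.6218 0.098 ]
R 0 [0.6207 0.0851]
n 2 row [0.0149, -0.0036, -0.0381, 0.0003, 0.0001, -0.0] step 0.041
n 6 row [0.0505, -0.0034, -0.0008, 0.0, 0.0, 0.0088] step 0.0506
```

```bash
python3 -m pendant '[[0.015,-0.0036,-0.038,0,0,0],[0.015,-0.0036,-0.038,0,0,0],[0.0505,-0.0034,-0.001,0,0,0.0088],[0.0505,-0.0034,-0.001,0,0,0.0088],[0.0505,-0.0034,-0.001,0,0,0.0088],[0.0505,-0.0034,-0.001,0,0,0.0088],[0.0505,-0.0034,-0.001,0,0,0.0088],[0.0505,-0.0034,-0.001,0,0,0.0088],[0,0,0,0,0,0]]'
python3 - <<'E'
from p import *
st();plan([.6298,.1947,.3243],Rdown(-.0829))
save("side","s7.png",(280,20,440,220),3)
save("top","t7.png",(120,130,320,250),4)
E
```

```text
t: 8.6
tool_pos: [0.6298, 0.198, 0.4424]
ee_rot: [[0.079, 0.997, -0.004], [0.997, -0.079, -0.001], [-0.001, -0.004, -1.0]]
force: [-0.0, -0.1, -2.8]
gripper_width: 0.0141
t 8.6 pos [0.6298 0.198  0.4424] F [-0.0355 -0.1285 -2.8404] w 0.0141 q [0.249 0.558 0.675 0.    1.914 0.328]
[[0.0788, 0.9969, -0.0045], [0.9969, -0.0788, -0.0008], [-0.0011, -0.0044, -1.0]]
n 2 row [-0.0016, 0.0003, 0.059, -0.0014, 0.0004, 0.0013] step 0.0591
```

View pics/s7.png

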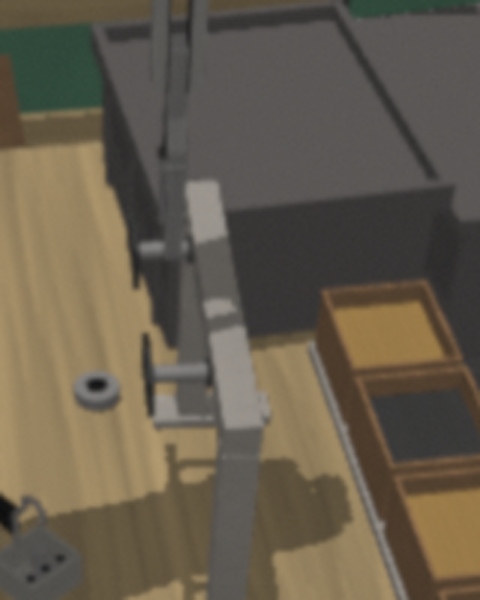

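View pics/t7.png

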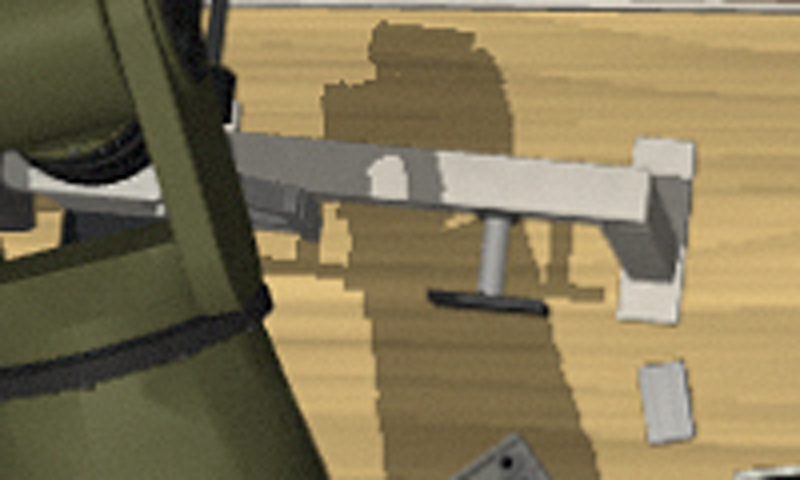

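```bash
python3 -m pendant '[[-0.0016,0.0003,0.055,-0.0014,0.0004,0.0013],[-0.0016,0.0003,0.055,-0.0014,0.0004,0.0013],[0,0,0.008,0,0,0],[0,0,0,0,0,0],[0,0,0,0,0,0]]'
python3 - <<'E'
from p import *
st();plan([.6298,.1947,.3243],Rdown(-.0829))
plan([.6352,.2605,.3243],Rdown(-.0829))
save("side","s8.png",(280,20,440,220),3)
E
```

```text
t: 9.32
tool_pos: [0.6313, 0.1913, 0.3301]
ee_rot: [[0.087, 0.996, 0.008], [0.996, -0.087, 0.002], [0.003, 0.008, -1.0]]
force: [0.1, -1.1, -2.5]
gripper_width: 0.0139
t 9.32 pos [0.6313 0.1913 0.3301] F [ 0.1183 -1.0725 -2.4672] w 0.0139 q [ 0.239  0.511  0.997 -0.     1.626  0.326]
[[0.0872, 0.9962, 0.0083], [0.9962, -0.0872, 0.0018], [0.0025, 0.0082, -1.0]]
n 1 row [0.0032, -0.0018, 0.0058, 0.0052, -0.0016, -0.0028] step 0.0069
n 2 row [0.0346, -0.0011, 0.003, 0.0026, -0.0008, -0.0014] step 0.0348
```

View pics/s8.png

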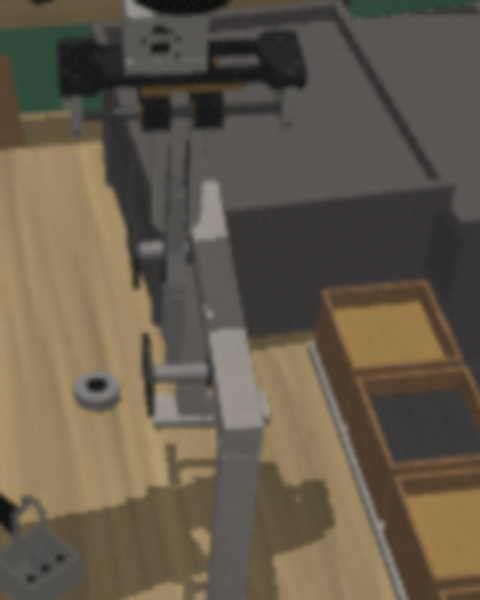

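```bash
python3 -m pendant '[[0.003,-0.0015,0.0055,0.004,-0.001,-0.002],[0,0,0,0,0,0],[0,0,0,0,0,0]]'
python3 - <<'E'
from p import *
st();plan([.6298,.1947,.3243],Rdown(-.0829))
plan([.6352,.2605,.3243],Rdown(-.0829))
E
```

```text
t: 9.75
tool_pos: [0.6295, 0.1947, 0.3219]
ee_rot: [[0.084, 0.997, -0.002], [0.997, -0.084, -0.0], [-0.0, -0.002, -1.0]]
force: [0.2, -0.0, -3.1]
gripper_width: 0.014
t 9.75 pos [0.6295 0.1947 0.3219] F [ 0.2323 -0.0216 -3.1205] w 0.014 q [0.244 0.516 1.007 0.    1.62  0.328]
[[0.0836, 0.9965, -0.0019], [0.9965, -0.0836, -0.0002], [-0.0003, -0.0019, -1.0]]
n 1 row [0.0001, 0.0003, -0.0024, -0.0012, 0.0002, -0.0005] step 0.0024
n 2 row [0.033, 0.0001, -0.0012, -0.0006, 0.0001, -0.0002] step 0.0331
```

```bash
python3 -m pendant '[[0.005,0,-0.0022,0,0,0],[0.01,0,0,0,0,0],[0.008,0,0,0,0,0],[0,0,0,0,0,0],[0,0,0,0,0,0]]'
python3 -m pendant '[[0.005,0,0,0,0,0],[0.005,0,0,0,0,0],[0.005,0,0,0,0,0],[0,0,0,0,0,0]]'
python3 - <<'E'
from p import *
st();plan([.6352,.2605,.3243],Rdown(-.0829))
save("side","s9.png",(280,20,440,220),3)
E
```

```text
t: 10.38
tool_pos: [0.6313, 0.2174, 0.3235]
ee_rot: [[0.084, 0.996, -0.003], [0.996, -0.084, -0.0], [-0.001, -0.003, -1.0]]
force: [0.1, -1.6, -6.5]
gripper_width: 0.0137
t: 10.88
tool_pos: [0.6326, 0.2332, 0.3239]
ee_rot: [[0.083, 0.997, -0.002], [0.997, -0.083, 0.001], [0.0, -0.002, -1.0]]
force: [0.4, 1.7, -6.4]
gripper_width: 0.0137
t 10.88 pos [0.6326 0.2332 0.3239] F [ 0.3509  1.6719 -6.3721] w 0.0137 q [0.298 0.557 0.942 0.001 1.644 0.382]
[[0.083, 0.9965, -0.0019], [0.9966, -0.083, 0.0006], [0.0004, -0.0019, -1.0]]
n 1 row [0.0274, 0.0003, -0.0004, -0.0012, -0.0003, -0.0001] step 0.0274
```

View pics/s9.png

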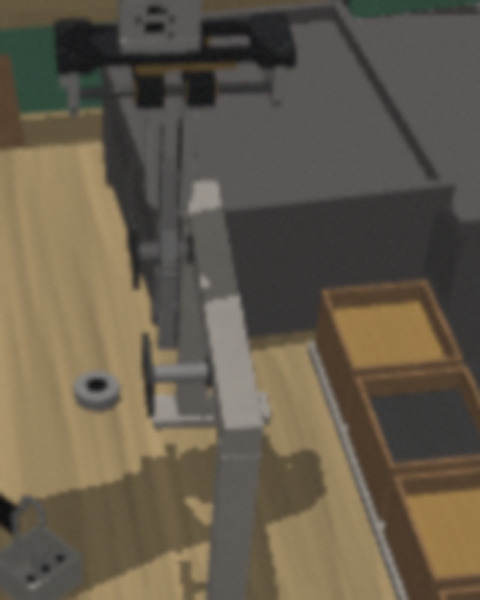

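```bash
python3 -m pendant '[[0.005,0,0,0,0,0],[0.005,0,0,0,0,0],[0.005,0,0,0,0,0],[0,0,0,0,0,0]]'
python3 -m pendant '[[0.005,0,0,0,0,0],[0.004,0,0,0,0,0],[0.003,0,0,0,0,0],[0,0,0,0,0,0],[0,0,0,0,0,0]]'
python3 - <<'E'
from p import *
st();plan([.6352,.2605,.3243],Rdown(-.0829))
save("side","s10.png",(280,20,440,220),3)
E
```

```text
t: 11.42
tool_pos: [0.6339, 0.248, 0.3242]
ee_rot: [[0.083, 0.997, -0.002], [0.997, -0.083, 0.0], [0.0, -0.002, -1.0]]
force: [-0.1, -0.0, -2.8]
gripper_width: 0.014
t: 12.05
tool_pos: [0.6349, 0.2593, 0.324]
ee_rot: [[0.084, 0.996, -0.002], [0.996, -0.084, -0.0], [-0.0, -0.002, -1.0]]
force: [-0.1, 0.3, -2.8]
gripper_width: 0.0134
t 12.05 pos [0.6349 0.2593 0.324 ] F [-0.0837  0.2731 -2.7739] w 0.0134 q [0.334 0.59  0.892 0.    1.661 0.418]
[[0.0838, 0.9965, -0.0019], [0.9965, -0.0838, -0.0002], [-0.0004, -0.0019, -1.0]]
n 1 row [0.0013, 0.0002, -0.0003, -0.0012, 0.0002, -0.0006] step 0.0013
```

View pics/s10.png

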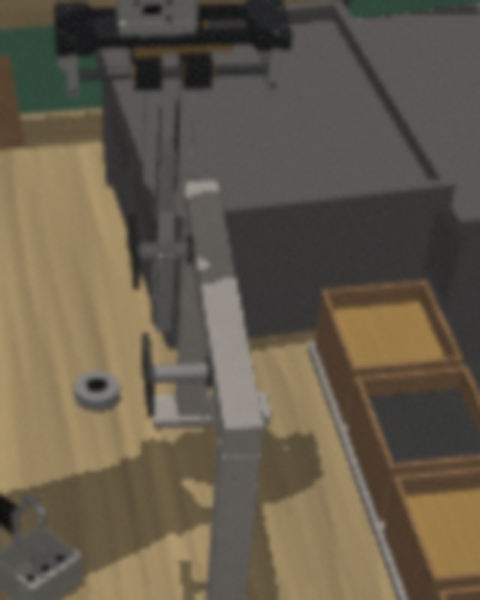

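```bash
python3 -m pendant '[[-0.0055,0,0,0,0,0],[-0.0045,0,0.005,0,0,0],[0,0,0.007,0,0,0],[0,0,0.006,0,0,0],[0,0,0,0,0,0],[0,0,0,0,0,0]]'
python3 -m pendant '[[0,0,0.004,0,0,0],[0,0,0,0,0,0],[0,0,0,0,0,0]]'
python3 - <<'E'
from p import *
st()
save("side","s11.png",(280,20,440,220),3)
E
```

```text
t: 12.85
tool_pos: [0.6341, 0.2495, 0.3062]
ee_rot: [[0.084, 0.997, -0.002], [0.997, -0.084, -0.0], [-0.0, -0.002, -1.0]]
force: [-0.7, -0.5, -2.5]
gripper_width: 0.0135
t: 13.22
tool_pos: [0.6342, 0.249, 0.3024]
ee_rot: [[0.084, 0.996, -0.001], [0.996, -0.084, -0.0], [-0.001, -0.001, -1.0]]
force: [0.5, -3.5, 2.3]
gripper_width: 0.0138
t 13.22 pos [0.6342 0.249  0.3024] F [ 0.4771 -3.5377  2.3466] w 0.0138 q [ 0.32   0.579  0.957 -0.     1.607  0.405]
[[0.0841, 0.9965, -0.0012], [0.9965, -0.0841, -0.0005], [-0.0006, -0.0012, -1.0]]
```

View pics/s11.png

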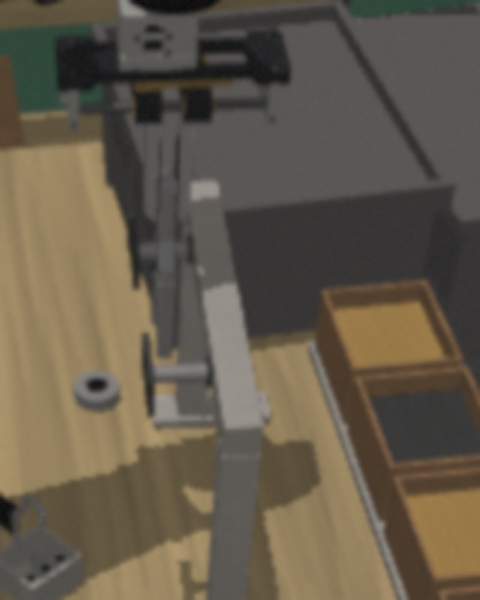

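```bash
python3 -m pendant '[[-0.001,0,0.0008,0,0,0],[0,0,0,0,0,0]]'
python3 -m pendant '[[0,0,0,0,0,0],[0,0,0,0,0,0],[0,0,0,0,0,0],[0,0,0,0,0,0]]' 0.5
python3 - <<'E'
from p import *
st()
save("side","s12.png",(280,20,440,220),3)
E
```

```text
t: 13.52
tool_pos: [0.6341, 0.2483, 0.3017]
ee_rot: [[0.084, 0.996, -0.001], [0.996, -0.084, 0.0], [0.0, -0.001, -1.0]]
force: [-0.2, -3.3, 5.5]
gripper_width: 0.0139
t: 14.02
tool_pos: [0.6339, 0.2485, 0.3011]
ee_rot: [[0.084, 0.996, -0.002], [0.996, -0.084, -0.0], [-0.0, -0.002, -1.0]]
force: [-0.7, -0.2, -0.1]
gripper_width: 0.0465
t 14.03 pos [0.6339 0.2485 0.3011] F [-0.6544 -0.2083 -0.0857] w 0.0465 q [0.32  0.578 0.961 0.001 1.604 0.403]
[[0.0836, 0.9965, -0.0021], [0.9965, -0.0836, -0.0001], [-0.0003, -0.0021, -1.0]]
```

View pics/s12.png

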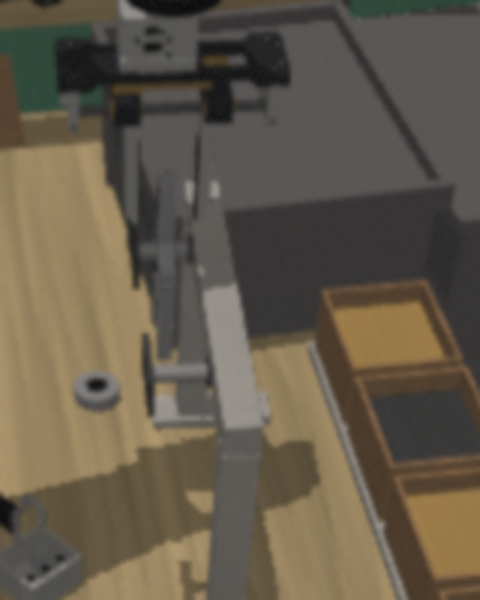

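```bash
python3 -m pendant '[[0,0,-0.02,0,0,0],[0,0,-0.04,0,0,0],[0,0,-0.05,0,0,0]]' 0
python3 - <<'E'
from p import *
st();plan([.648,-.2332,.27],Rdown(0))
E
```

```text
t: 14.45
tool_pos: [0.6339, 0.2483, 0.4119]
ee_rot: [[0.084, 0.996, -0.003], [0.996, -0.084, -0.001], [-0.001, -0.003, -1.0]]
force: [0.6, -0.1, 0.5]
gripper_width: 0.0733
t 14.45 pos [0.6339 0.2483 0.4119] F [ 0.6221 -0.1362  0.4671] w 0.0733 q [0.319 0.602 0.676 0.001 1.866 0.403]
[[0.0837, 0.9965, -0.0034], [0.9965, -0.0837, -0.0006], [-0.0009, -0.0033, -1.0]]
n 9 row [-0.0534, 0.0041, 0.0158, -0.0002, 0.0001, -0.0059] step 0.0558
```

```bash
python3 -m pendant '[[-0.0534,0.0041,0.012,0,0,-0.0059],[-0.0534,0.0041,0.012,0,0,-0.0059],[-0.0534,0.0041,0.012,0,0,-0.0059],[-0.0534,0.0041,0.012,0,0,-0.0059],[-0.0534,0.0041,0.017,0,0,-0.0059],[-0.0534,0.0041,0.019,0,0,-0.0059],[-0.0534,0.0041,0.019,0,0,-0.0059],[-0.0534,0.0041,0.019,0,0,-0.0059],[-0.0534,0.0041,0.019,0,0,-0.0059],[0,0,0,0,0,0]]' 0
python3 - <<'E'
from p import *
st();plan([.648,-.2332,.1633],Rdown(0))
E
```

```text
t: 15.7
tool_pos: [0.6473, -0.2367, 0.2676]
ee_rot: [[0.004, 1.0, -0.005], [1.0, -0.004, 0.001], [0.001, -0.005, -1.0]]
force: [-0.1, -0.4, 0.2]
gripper_width: 0.0937
t 15.7 pos [ 0.6473 -0.2367  0.2676] F [-0.145  -0.3817  0.1793] w 0.0937 q [-0.403  0.611  0.986 -0.001  1.55  -0.399]
[[0.0044, 1.0, -0.0054], [1.0, -0.0044, 0.001], [0.001, -0.0054, -1.0]]
n 2 row [0.0017, 0.0006, 0.0521, -0.0017, -0.0003, -0.0014] step 0.0522
```

```bash
python3 -m pendant '[[0.0017,0.0006,0.05,-0.0017,0,-0.0014],[0.0017,0.0006,0.045,-0.0017,0,-0.0014],[0,0,0.01,0,0,0],[0,0,0,0,0,0],[0,0,0,0,0,0],[0,0,0,0,0,0]]'
python3 - <<'E'
from p import *
st();plan([.648,-.2332,.1633],Rdown(0))
im=save("side","s13.png",(320,170,420,330),4)
im=save("top","t13.png",(290,150,420,240),6)
E
```

```text
t: 16.45
tool_pos: [0.6499, -0.2301, 0.1669]
ee_rot: [[-0.004, 1.0, 0.006], [1.0, 0.004, -0.001], [-0.001, 0.006, -1.0]]
force: [0.3, -0.3, 0.6]
gripper_width: 0.0938
t 16.45 pos [ 0.6499 -0.2301  0.1669] F [ 0.2783 -0.3313  0.5792] w 0.0938 q [-0.394  0.661  1.137  0.001  1.338 -0.398]
[[-0.004, 1.0, 0.0056], [1.0, 0.004, -0.001], [-0.0011, 0.0056, -1.0]]
n 1 row [-0.0031, -0.0019, 0.0036, 0.0036, 0.0007, 0.0025] step 0.0052
```

View pics/s13.png

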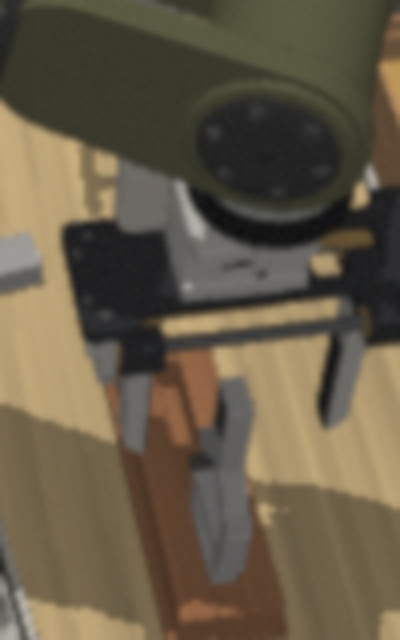

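```bash
python3 -m pendant '[[-0.003,-0.0019,0.0036,0.0034,0.0005,0.0025],[0,0,0,0,0,0],[0,0,0,0,0,0]]'
python3 -m pendant '[[0,0,0,0,0,0],[0,0,0,0,0,0],[0,0,0,0,0,0],[0,0,0,0,0,0],[0,0,0,0,0,0],[0,0,0,0,0,0],[0,0,0,0,0,0],[0,0,0,0,0,0],[0,0,0,0,0,0],[0,0,0,0,0,0]]' 1
python3 - <<'E'
from p import *
st()
E
```

```text
t: 16.92
tool_pos: [0.6475, -0.233, 0.1616]
ee_rot: [[0.0, 1.0, -0.002], [1.0, -0.0, 0.001], [0.001, -0.002, -1.0]]
force: [0.4, -0.2, 0.3]
gripper_width: 0.0939
t: 18.18
tool_pos: [0.6479, -0.2329, 0.1616]
ee_rot: [[-0.0, 1.0, -0.001], [1.0, 0.0, 0.0], [0.0, -0.001, -1.0]]
force: [5.2, -0.8, -2.4]
gripper_width: 0.014
t 18.18 pos [ 0.6479 -0.2329  0.1616] F [ 5.2379 -0.7885 -2.3754] w 0.014 q [-0.398  0.666  1.14   0.     1.336 -0.399]
[[-0.0002, 1.0, -0.0008], [1.0, 0.0002, 0.0005], [0.0005, -0.0008, -1.0]]
```

```bash
python3 -m pendant '[[0,0,-0.01,0,0,0],[0,0,-0.02,0,0,0],[0,0,-0.04,0,0,0],[0,0,-0.05,0,0,0],[0,0,-0.05,0,0,0],[0,0,-0.05,0,0,0],[0,0,-0.05,0,0,0],[0,0,0,0,0,0]]'
python3 - <<'E'
from p import *
st()
plan([.6161,.0303,.44],Rdown(-.0829))
save("side","s14.png",(280,20,480,220),3)
E
```

```text
t: 19.18
tool_pos: [0.6478, -0.2331, 0.4358]
ee_rot: [[0.0, 1.0, 0.003], [1.0, -0.0, -0.002], [-0.002, 0.003, -1.0]]
force: [0.1, 0.2, -3.0]
gripper_width: 0.0136
t 19.18 pos [ 0.6478 -0.2331  0.4358] F [ 0.1362  0.2118 -2.9987] w 0.0136 q [-0.398  0.644  0.556 -0.     1.938 -0.398]
[[0.0002, 1.0, 0.0035], [1.0, -0.0002, -0.0019], [-0.0019, 0.0035, -1.0]]
n 5 row [0.0525, -0.0081, -0.0009, 0.0004, 0.0002, 0.0105] step 0.0531
```

View pics/s14.png

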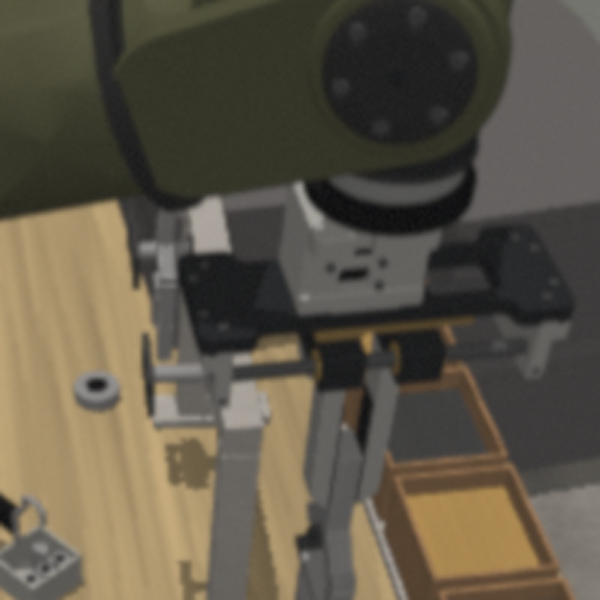

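```bash
python3 -m pendant '[[0.0525,-0.008,-0.001,0,0,0.0106],[0.0525,-0.008,-0.001,0,0,0.0106],[0.0525,-0.008,-0.001,0,0,0.0106],[0.0525,-0.008,-0.001,0,0,0.0106],[0.0525,-0.008,-0.001,0,0,0.0106],[0,0,0,0,0,0],[0,0,0,0,0,0]]'
python3 - <<'E'
from p import *
st()
plan([.6161,.0303,.3226],Rdown(-.0829))
E
```

```text
t: 20.1
tool_pos: [0.6166, 0.0303, 0.4352]
ee_rot: [[0.083, 0.997, -0.005], [0.997, -0.083, 0.0], [-0.0, -0.005, -1.0]]
force: [0.0, -0.9, -2.7]
gripper_width: 0.0139
t 20.1 pos [0.6166 0.0303 0.4352] F [ 0.0168 -0.856  -2.699 ] w 0.0139 q [-0.01   0.424  0.885  0.     1.837  0.073]
[[0.0829, 0.9965, -0.0049], [0.9966, -0.0829, 0.0003], [-0.0001, -0.0049, -1.0]]
n 2 row [0.0, -0.0001, 0.0563, -0.0016, 0.0, -0.0] step 0.0563
```

```bash
python3 -m pendant '[[0,0,0.05,0,0,0],[0,0,0.045,0,0,0],[0,0,0.018,0,0,0],[0,0,0,0,0,0],[0,0,0,0,0,0],[0,0,0,0,0,0]]'
python3 - <<'E'
from p import *
st()
plan([.6161,.0303,.3226],Rdown(-.0829))
plan([.6161,.0303,.3226],Rdown(-.0829))
save("side","s15.png",(280,20,480,220),3)
E
```

```text
t: 20.85
tool_pos: [0.6168, 0.0303, 0.3249]
ee_rot: [[0.084, 0.997, -0.0], [0.997, -0.084, 0.001], [0.001, -0.0, -1.0]]
force: [-0.1, 0.2, -3.6]
gripper_width: 0.014
t 20.85 pos [0.6168 0.0303 0.3249] F [-0.0571  0.193  -3.5978] w 0.014 q [-0.01   0.409  1.153  0.001  1.58   0.073]
[[0.0835, 0.9965, -0.0004], [0.9965, -0.0835, 0.0006], [0.0005, -0.0005, -1.0]]
n 1 row [-0.0001, -0.0007, 0.0023, -0.0003, -0.0003, -0.0005] step 0.0024
n 1 row [-0.0001, -0.0007, 0.0023, -0.0003, -0.0003, -0.0005] step 0.0024
```

View pics/s15.png

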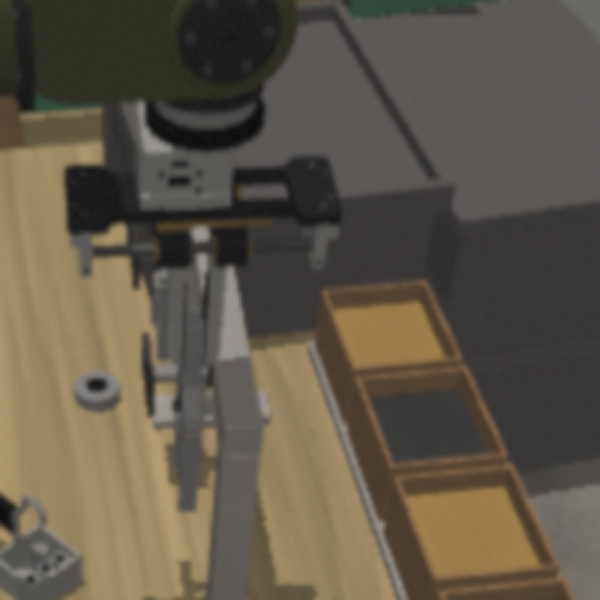

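```bash
python3 -m pendant '[[0.008,0,0.0023,0,0,0],[0.009,0,0,0,0,0],[0.008,0,0,0,0,0],[0,0,0,0,0,0]]'
python3 -m pendant '[[0.005,0,0,0,0,0],[0.005,0,0,0,0,0],[0.005,0,0,0,0,0],[0,0,0,0,0,0]]'
python3 -m pendant '[[0.005,0,0,0,0,0],[0.005,0,0,0,0,0],[0.005,0,0,0,0,0],[0,0,0,0,0,0]]'
python3 -m pendant '[[0.004,0,0,0,0,0],[0.003,0,0,0,0,0],[0.003,0,0,0,0,0],[0,0,0,0,0,0],[0,0,0,0,0,0]]'
python3 - <<'E'
from p import *
st()
save("side","s16.png",(280,20,480,220),3)
E
```

```text
t: 21.4
tool_pos: [0.6187, 0.0562, 0.3213]
ee_rot: [[0.082, 0.997, -0.002], [0.997, -0.082, 0.0], [0.0, -0.002, -1.0]]
force: [0.3, -1.1, -5.7]
gripper_width: 0.0138
t: 21.9
tool_pos: [0.62, 0.0711, 0.3215]
ee_rot: [[0.082, 0.997, -0.002], [0.997, -0.082, 0.001], [0.001, -0.002, -1.0]]
force: [-0.1, -0.4, -4.4]
gripper_width: 0.0138
t: 22.4
tool_pos: [0.6213, 0.086, 0.3218]
ee_rot: [[0.082, 0.997, -0.001], [0.997, -0.082, 0.001], [0.001, -0.002, -1.0]]
force: [1.2, 0.5, -3.0]
gripper_width: 0.014
t: 23.02
tool_pos: [0.622, 0.0953, 0.3216]
ee_rot: [[0.083, 0.997, -0.002], [0.997, -0.083, 0.001], [0.0, -0.002, -1.0]]
force: [0.0, -0.1, -3.0]
gripper_width: 0.0137
t 23.02 pos [0.622  0.0953 0.3216] F [ 0.001  -0.1338 -2.95  ] w 0.0137 q [0.094 0.44  1.117 0.001 1.586 0.177]
[[0.0831, 0.9965, -0.0019], [0.9965, -0.0831, 0.0006], [0.0004, -0.0019, -1.0]]
```

View pics/s16.png

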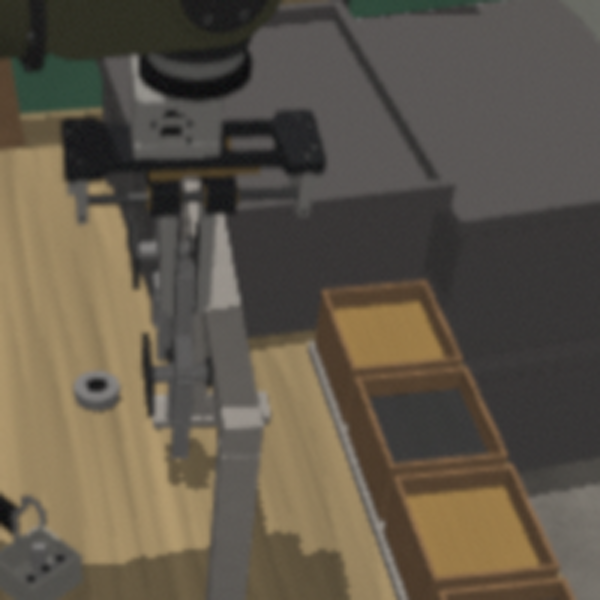

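```bash
python3 -m pendant '[[-0.0055,0,0,0,0,0],[-0.0055,0,0.005,0,0,0],[0,0,0.007,0,0,0],[0,0,0.006,0,0,0],[0,0,0,0,0,0],[0,0,0,0,0,0]]'
python3 -m pendant '[[0,0,0.004,0,0,0],[0,0,0,0,0,0],[0,0,0,0,0,0]]'
python3 - <<'E'
from p import *
st()
E
```

```text
t: 23.82
tool_pos: [0.6211, 0.0845, 0.3038]
ee_rot: [[0.083, 0.997, -0.002], [0.997, -0.083, 0.001], [0.0, -0.002, -1.0]]
force: [-0.3, 0.6, -3.0]
gripper_width: 0.0137
t: 24.2
tool_pos: [0.6211, 0.0844, 0.2996]
ee_rot: [[0.083, 0.997, -0.002], [0.997, -0.083, 0.001], [0.001, -0.002, -1.0]]
force: [1.5, 0.4, -2.2]
gripper_width: 0.0138
t 24.2 pos [0.6211 0.0844 0.2996] F [ 1.4551  0.3872 -2.2296] w 0.0138 q [0.076 0.439 1.167 0.001 1.537 0.16 ]
[[0.0831, 0.9965, -0.0019], [0.9965, -0.0831, 0.0007], [0.0005, -0.0019, -1.0]]
```

```bash
python3 -m pendant '[[0,0,0.0015,0,0,0],[0,0,0,0,0,0],[0,0,0,0,0,0]]'
python3 -m pendant '[[0,0,0,0,0,0],[0,0,0,0,0,0],[0,0,0,0,0,0],[0,0,0,0,0,0]]' 0.5
python3 -m pendant '[[0,0,-0.02,0,0,0],[0,0,-0.04,0,0,0],[0,0,-0.05,0,0,0]]'
python3 - <<'E'
from p import *
st()
save("side","s17.png",(280,20,440,220),3)
E
```

```text
t: 24.58
tool_pos: [0.6211, 0.0845, 0.2995]
ee_rot: [[0.083, 0.997, -0.0], [0.997, -0.083, 0.001], [0.001, -0.0, -1.0]]
force: [-2.7, -0.3, 6.5]
gripper_width: 0.0139
t: 25.08
tool_pos: [0.6211, 0.0844, 0.298]
ee_rot: [[0.083, 0.997, -0.002], [0.997, -0.083, 0.001], [0.0, -0.002, -1.0]]
force: [0.3, 0.4, -0.2]
gripper_width: 0.0462
t: 25.45
tool_pos: [0.621, 0.0843, 0.4087]
ee_rot: [[0.083, 0.997, -0.004], [0.997, -0.083, 0.0], [0.0, -0.004, -1.0]]
force: [0.2, 0.4, 0.6]
gripper_width: 0.0467
t 25.45 pos [0.621  0.0843 0.4087] F [0.2071 0.4476 0.581 ] w 0.0467 q [0.076 0.439 0.925 0.001 1.782 0.16 ]
[[0.0831, 0.9965, -0.0035], [0.9965, -0.0831, 0.0005], [0.0002, -0.0036, -1.0]]
```

View pics/s17.png

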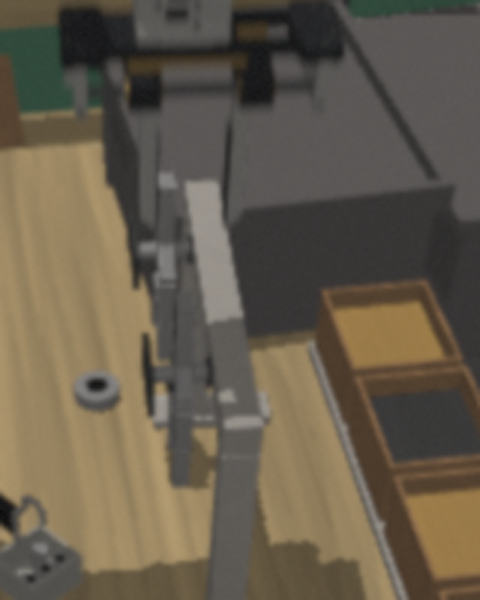

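Run:
```python
from p import *
plan([.35,-.15,.40],Rdown(.3))
```

```text
n 6 row [-0.0357, -0.0483, 0.0026, 0.0007, -0.0001, -0.0407] step 0.0601
path [[0.57, 0.053, 0.414], [0.521, 0.018, 0.411], [0.474, -0.02, 0.408], [0.43, -0.061, 0.405], [0.389, -0.104, 0.403], [0.35, -0.15, 0.4]]
```

```bash
python3 -m pendant '[[-0.0357,-0.0483,0.0026,0,0,-0.0407],[-0.0357,-0.0483,0.0026,0,0,-0.0407],[-0.0357,-0.0483,0.0026,0,0,-0.0407],[-0.0357,-0.0483,0.0026,0,0,-0.0407],[-0.0357,-0.0483,0.0026,0,0,-0.0407],[-0.0357,-0.0483,0.0026,0,0,-0.0407],[0,0,0,0,0,0]]'
python3 - <<'E'
from p import *
im=save("top","t18.png",(125,140,305,270),4.4)
crop_save(im,"t18f.png")
im=save("side","s18.png",(220,70,400,250),3.3)
crop_save(im,"s18f.png")
for n in C:
  for th in("basket_a","basket_a_crook"):
    print(n,th,[(np.round(d["uv"],1).tolist(),round(d["p"],2)) for d in viewer.tip_of(n,th)[:4]])
  for d in viewer.silhouettes(n,"basket_a"):
    m=d["mask"];ys,xs=np.nonzero(m);print(n,d["uv"],d["p"],m.sum(),xs.min(),xs.max(),ys.min(),ys.max())
E
```

```text
t: 26.38
tool_pos: [0.3484, -0.1521, 0.3931]
ee_rot: [[-0.292, 0.957, -0.001], [0.957, 0.292, -0.0], [0.0, -0.001, -1.0]]
force: [0.4, -0.5, -0.1]
gripper_width: 0.0469
side basket_a [([293.5, 215.1], 0.83), ([330.8, 133.2], 0.5), ([302.1, 292.6], 0.27)]
side basket_a_crook [([290.9, 187.4], 0.68)]
side [291.5, 207.4] 0.58 697 272 307 182 222
top basket_a [([245.4, 253.8], 0.96), ([242.9, 195.0], 0.28)]
top basket_a_crook [([242.6, 251.8], 0.78), ([281.9, 283.8], 0.73)]
top [242.7, 257.0] 0.68 676 219 261 239 271
```

View pics/t18.png

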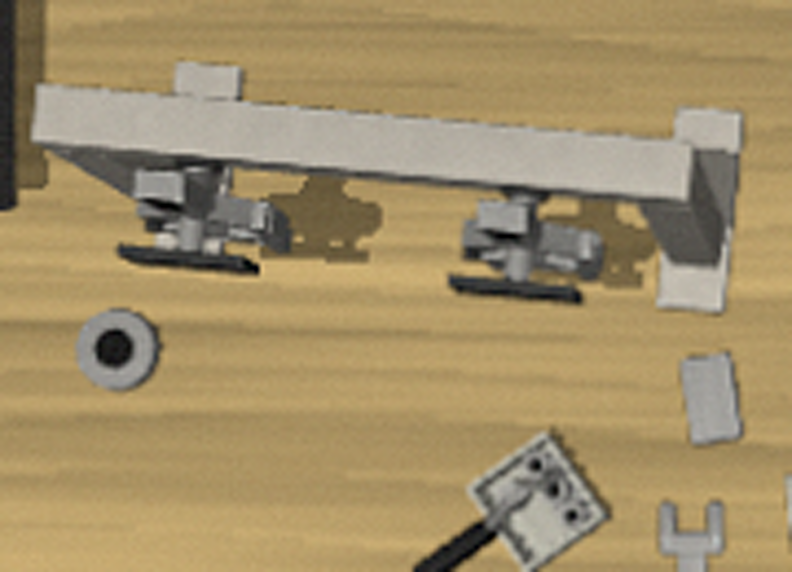

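View pics/s18.png

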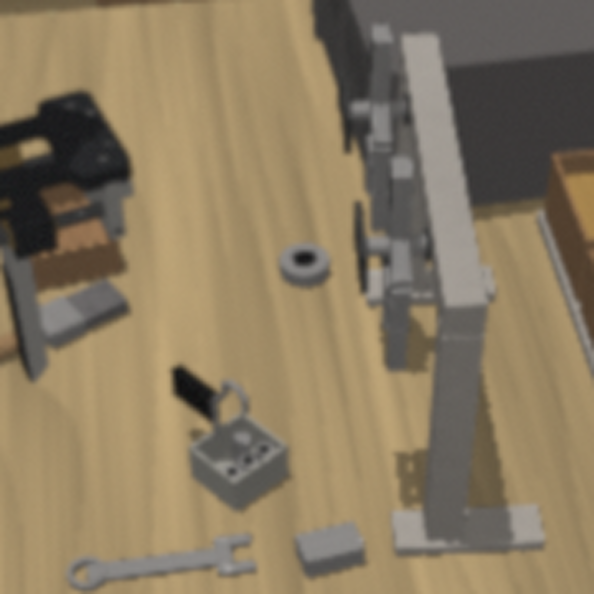

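View pics/t18f.png

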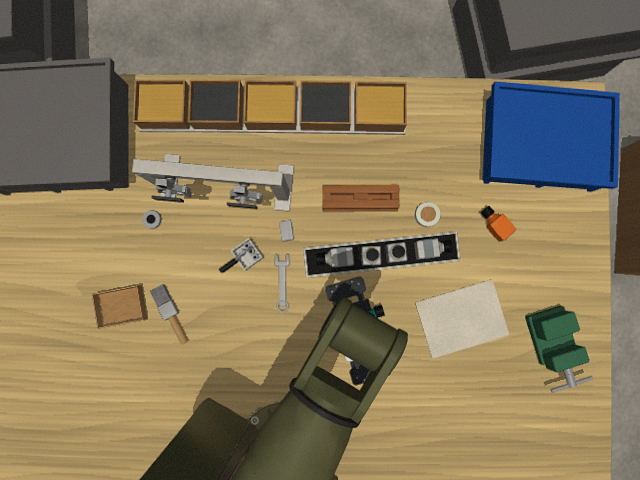

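Run:
```python
from p import *
im=cv2.imread("pics/t18f.png");crop_save(im,"t19.png",(210,230,275,285),10)
im=cv2.imread("pics/s18f.png");crop_save(im,"s19.png",(265,175,315,230),10)
```

```text
(no output)
```

View pics/t19.png

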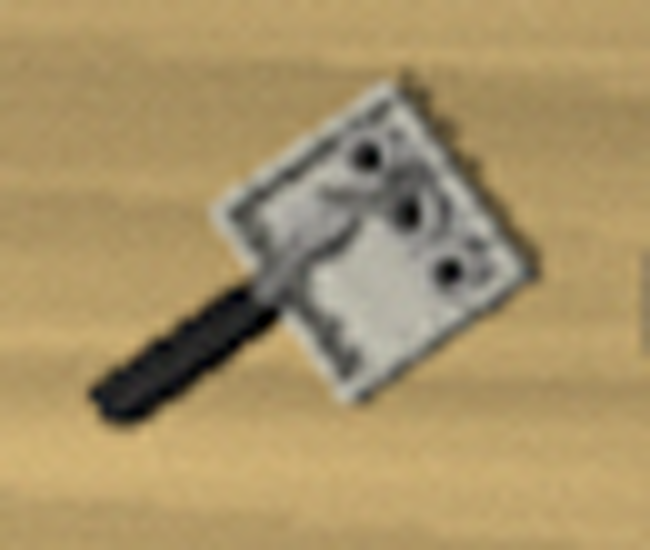

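View pics/s19.png

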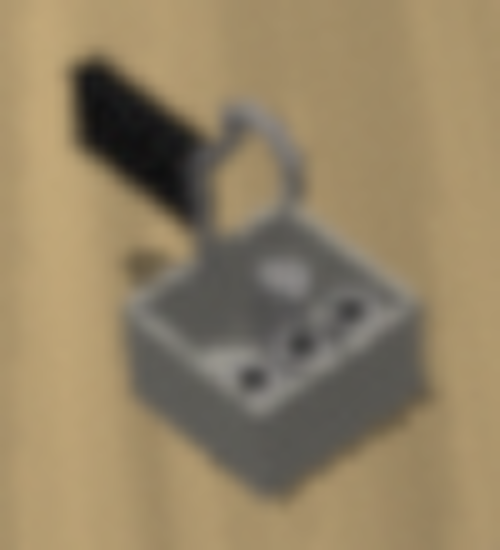

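```bash
cat > fit.py <<'E'
from p import *
def fit(pts,obs,x0,scale=1):
    def f(p):
        c,s=np.cos(p[2]),np.sin(p[2]);r=[]
        for n in obs:
            for k,uv in obs[n].items():
                X=pts[k];W=[p[0]+c*X[0]-s*X[1],p[1]+s*X[0]+c*X[1],X[2]]
                r+=list(proj(n,W)[0]-uv)
        return np.array(r)
    r=least_squares(f,x0,loss="soft_l1");print("xyyaw",r.x,np.degrees(r.x[2]));print(f(r.x).reshape(-1,2).round(1).tolist());return r.x
E
python3 - <<'E'
from fit import *
k={"pp":(.028,.03,.036),"mp":(-.028,.03,.036),"mm":(-.028,-.03,.036),"pm":(.028,-.03,.036),"t":(-.075,0,.076)}
T=lambda u,v:(210+u/10-.45,230+v/10-.45); Sd=lambda u,v:(265+u/10-.45,175+v/10-.45)
o={"top":{"pp":T(395,85),"mp":T(215,215),"mm":T(350,400),"pm":T(535,270),"t":T(108,405)},
"side":{"pm":Sd(255,412),"pp":Sd(415,305),"mm":Sd(135,310),"mp":Sd(290,205),"t":Sd(88,60)}}
B=fit(k,o,[.45,.2,-1.])
o2={"top":o["top"]};fit(k,o2,[.45,.2,-1.]);fit(k,{"side":o["side"]},[.45,.2,-1.])
E
```

```text
xyyaw [ 0.4991  0.1005 -0.9419] -53.96674737099966
[[0.2, -0.1], [0.1, -0.3], [0.1, 0.5], [-0.2, 0.7], [-0.5, 0.8], [1.1, 0.8], [1.6, 0.0], [-0.7, -0.1], [0.3, -0.6], [0.1, 0.1]]
xyyaw [ 0.5     0.1004 -0.9339] -53.50768288852957
[[0.1, -0.5], [0.1, -0.6], [0.3, 0.2], [-0.2, 0.2], [-0.3, 0.6]]
xyyaw [ 0.4975  0.1008 -0.9608] -55.04991795765965
[[0.2, 0.7], [1.0, 0.2], [-1.3, -0.3], [-0.0, -0.6], [-0.1, -0.1]]
```

```bash
cat > bk.py <<'E'
from p import *
def toolR(psi,a):
    bx=np.array([np.cos(psi),np.sin(psi),0]);by=np.array([-bx[1],bx[0],0]);z=np.sin(a)*bx-np.cos(a)*np.array([0,0,1.])
    return np.stack([np.cross(by,z),by,z],1)
def tcp(o,psi,a,gx=-.061,gz=.062):
    R=toolR(psi,a);bx=np.array([np.cos(psi),np.sin(psi),0])
    return np.array(o)+gx*bx+[0,0,gz]-.003*R[:,2],R
E
python3 - <<'E'
from bk import *
s=st()
p,R=tcp([.4993,.1005,0],-.938,np.radians(28));print(p,R[:,2])
pre=p-.09*R[:,2];print(pre)
plan(pre,R)
plan(p,R,from_=(pre,R))
E
```

```text
t 26.77 pos [ 0.3508 -0.1493  0.3927] F [ 0.4406 -0.0494 -0.2987] w 0.0473 q [-0.498 -0.164  1.64  -0.     1.668 -0.8  ]
[[-0.2974, 0.9547, -0.0023], [0.9547, 0.2974, 0.0009], [0.0015, -0.0019, -1.0]]
[0.4624 0.1508 0.0646] [ 0.2776 -0.3786 -0.8829]
[0.4374 0.1849 0.1441]
n 8 row [0.0394, 0.0271, 0.0239, -0.0066, -0.0387, -0.0258] step 0.0535
path [[0.365, -0.104, 0.369], [0.378, -0.059, 0.343], [0.39, -0.015, 0.315], [0.401, 0.028, 0.284], [0.411, 0.069, 0.252], [0.42, 0.11, 0.218], [0.429, 0.148, 0.182], [0.437, 0.185, 0.144]]
n 2 row [-0.0, 0.0, 0.045, 0.0, 0.0, 0.0] step 0.045
```

```bash
python3 -m pendant '[[0.0394,0.0271,0.0239,-0.0066,-0.0387,-0.0258],[0.0394,0.0271,0.0239,-0.0066,-0.0387,-0.0258],[0.0394,0.0271,0.0239,-0.0066,-0.0387,-0.0258],[0.0394,0.0271,0.0239,-0.0066,-0.0387,-0.0258],[0.0394,0.0271,0.0239,-0.0066,-0.0387,-0.0258],[0.0394,0.0271,0.0239,-0.0066,-0.0387,-0.0258],[0.0394,0.0271,0.0239,-0.0066,-0.0387,-0.0258],[0.0394,0.0271,0.0239,-0.0066,-0.0387,-0.0258],[0,0,0,0,0,0],[0,0,0,0,0,0]]'
python3 - <<'E'
from bk import *
s=st()
p,R=tcp([.4993,.1005,0],-.938,np.radians(28))
plan(p,R)
im=save("side","s20.png",(240,150,340,250),6)
for d in viewer.tip_of("side","basket_a"): print(d)
E
```

```text
t: 28.02
tool_pos: [0.4375, 0.1842, 0.1451]
ee_rot: [[-0.521, 0.807, 0.278], [0.712, 0.591, -0.379], [-0.47, 0.001, -0.883]]
force: [0.8, 0.1, 0.3]
gripper_width: 0.047
t 28.02 pos [0.4375 0.1842 0.1451] F [0.7953 0.1024 0.3206] w 0.047 q [ 0.568  0.238  1.883 -0.567  1.061  0.228]
[[-0.5213, 0.8068, 0.2782], [0.7125, 0.5909, -0.3786], [-0.4698, 0.0009, -0.8828]]
n 2 row [0.0005, 0.0001, 0.0453, 0.0001, 0.0001, -0.0003] step 0.0453
{'uv': [291.6, 213.2], 'p': 0.8}
```

View pics/s20.png

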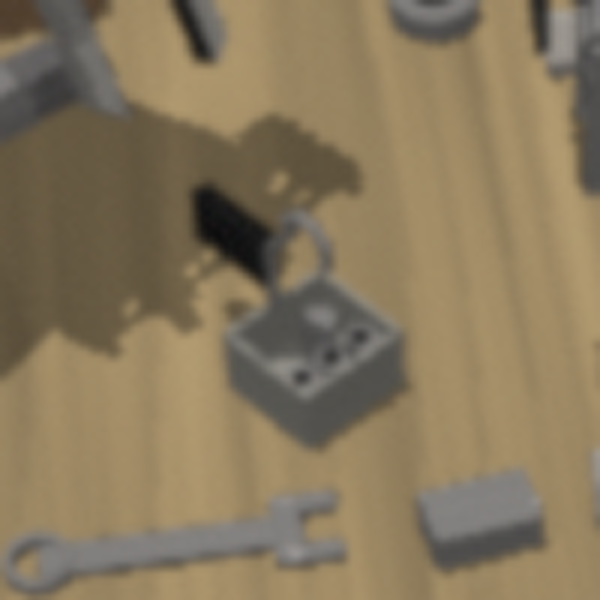

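```bash
python3 -m pendant '[[0,0,0.045,0,0,0],[0.0005,0,0.035,0,0,0],[0,0,0.0105,0,0,0],[0,0,0,0,0,0],[0,0,0,0,0,0]]'
python3 - <<'E'
from bk import *
s=st()
p,R=tcp([.4993,.1005,0],-.938,np.radians(28))
plan(p,R)
im=save("side","s21.png",(240,150,340,250),6)
E
```

```text
t: 28.75
tool_pos: [0.4629, 0.1505, 0.0659]
ee_rot: [[-0.52, 0.807, 0.28], [0.713, 0.591, -0.378], [-0.471, 0.003, -0.882]]
force: [-0.5, -0.2, -0.1]
gripper_width: 0.047
t 28.75 pos [0.4629 0.1505 0.0659] F [-0.4581 -0.1738 -0.0619] w 0.047 q [ 0.477  0.379  1.926 -0.655  0.868  0.286]
[[-0.52, 0.807, 0.2798], [0.7129, 0.5905, -0.3783], [-0.4705, 0.0027, -0.8824]]
n 1 row [0.0011, -0.0002, 0.0008, 0.0012, 0.0008, -0.0014] step 0.0014
```

View pics/s21.png

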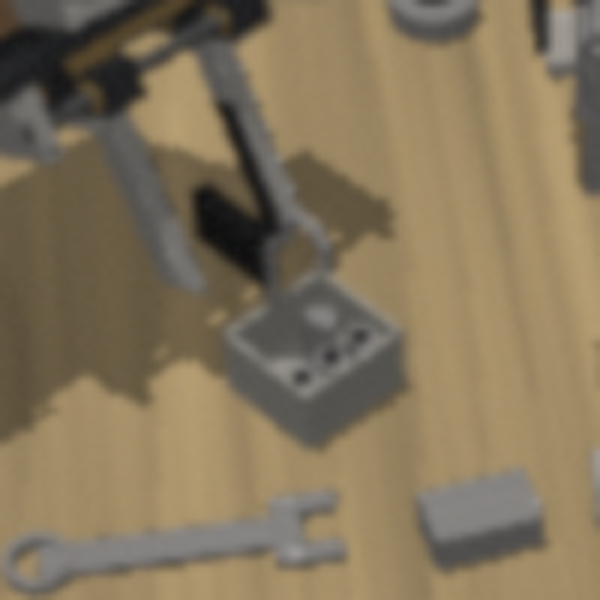

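```bash
python3 -m pendant '[[0,0,0,0,0,0],[0,0,0,0,0,0],[0,0,0,0,0,0],[0,0,0,0,0,0],[0,0,0,0,0,0],[0,0,0,0,0,0]]' 1
python3 - <<'E'
from bk import *
s=st()
R=s["ee_rot"];print("up in tool",R.T@[0,0,1])
E
```

```text
t: 29.55
tool_pos: [0.4624, 0.1501, 0.0645]
ee_rot: [[-0.521, 0.807, 0.278], [0.712, 0.591, -0.379], [-0.47, 0.001, -0.883]]
force: [-0.4, 0.8, 0.4]
gripper_width: 0.0116
t 29.55 pos [0.4624 0.1501 0.0645] F [-0.4188  0.8439  0.4044] w 0.0116 q [ 0.477  0.381  1.927 -0.655  0.867  0.286]
[[-0.521, 0.807, 0.2781], [0.7124, 0.5906, -0.3791], [-0.4701, 0.0006, -0.8826]]
up in tool [-0.4701  0.0006 -0.8826]
```

```bash
python3 -m pendant '[[0,0,0,0,0,0],[-0.005,0,-0.009,0,0,0],[-0.01,0,-0.018,0,0,0],[-0.014,0,-0.0265,0,0,0],[-0.014,0,-0.0265,0,0,0],[-0.005,0,-0.009,0,0,0],[0,0,0,0,0,0],[0,0,0,0,0,0]]'
python3 - <<'E'
from bk import *
s=st()
a=-.0829
x=np.array([np.cos(a),np.sin(a),0])
h=np.array([.621,.0848,.080])
p,R=tcp(h-.06*x,a,np.radians(28));print(p)
# relative adjust with actual grasp: basket origin (.4993,.1005) 
plan(p,R)
im=save("side","s22.png",(240,120,360,240),5)
im=save("top","t22.png",(200,200,300,290),6)
E
```

```text
t: 30.55
tool_pos: [0.4622, 0.1493, 0.1644]
ee_rot: [[-0.522, 0.807, 0.276], [0.712, 0.59, -0.38], [-0.47, -0.001, -0.883]]
force: [-0.2, 0.5, -2.3]
gripper_width: 0.0118
t 30.55 pos [0.4622 0.1493 0.1644] F [-0.174   0.5223 -2.2937] w 0.0118 q [ 0.475  0.212  1.863 -0.561  1.059  0.122]
[[-0.5217, 0.8071, 0.2764], [0.7121, 0.5904, -0.3799], [-0.4698, -0.0013, -0.8828]]
[0.499  0.0949 0.1446]
n 5 row [-0.0092, -0.005, 0.0094, -0.0513, -0.0, -0.0962] step 0.0141
path [[0.466, 0.136, 0.16], [0.471, 0.124, 0.157], [0.479, 0.113, 0.153], [0.488, 0.103, 0.149], [0.499, 0.095, 0.145]]
```

View pics/s22.png

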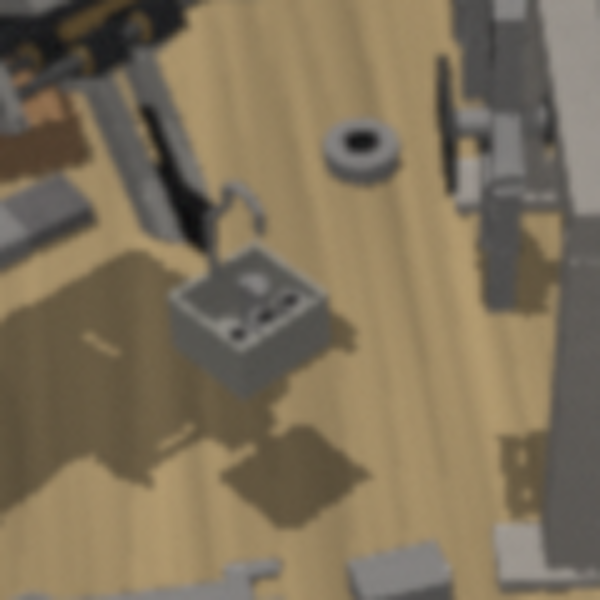

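```bash
python3 -m pendant '[[-0.0092,-0.005,0.0094,-0.0513,0,-0.0962],[-0.0092,-0.005,0.0094,-0.0513,0,-0.0962],[-0.0092,-0.005,0.0094,-0.0513,0,-0.0962],[-0.0092,-0.005,0.0094,-0.0513,0,-0.0962],[-0.0092,-0.005,0.0094,-0.0513,0,-0.0962],[0,0,0,0,0,0],[0,0,0,0,0,0],[0,0,0,0,0,0]]'
python3 - <<'E'
from bk import *
s=st()
a=-.0829
x=np.array([np.cos(a),np.sin(a),0])
h=np.array([.621,.0848,.080])
p,R=tcp(h-.06*x,a,np.radians(28));print(p)
plan(p,R)
im=save("side","s23.png",(280,100,400,220),5)
im=save("top","t23.png",(190,150,300,260),5)
E
```

```text
t: 31.65
tool_pos: [0.4958, 0.0985, 0.1461]
ee_rot: [[-0.877, 0.13, 0.462], [0.116, 0.992, -0.059], [-0.466, 0.002, -0.885]]
force: [-0.3, -0.2, -1.9]
gripper_width: 0.0119
t 31.65 pos [0.4958 0.0985 0.1461] F [-0.3008 -0.2143 -1.9471] w 0.0119 q [ 0.196  0.099  2.045 -0.286  0.552 -1.034]
[[-0.8773, 0.13, 0.4621], [0.1159, 0.9915, -0.0589], [-0.4658, 0.0019, -0.8849]]
[0.499  0.0949 0.1446]
n 1 row [-0.0026, -0.0031, 0.003, -0.0131, -0.0026, -0.0273] step 0.005
```

View pics/s23.png

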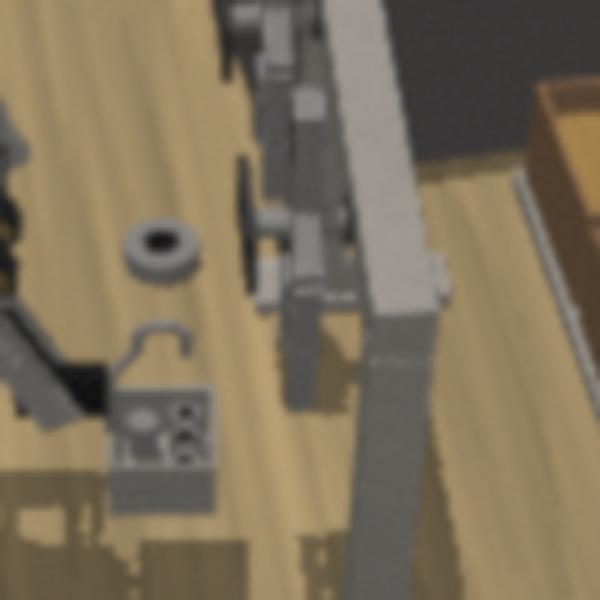

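View pics/t23.png

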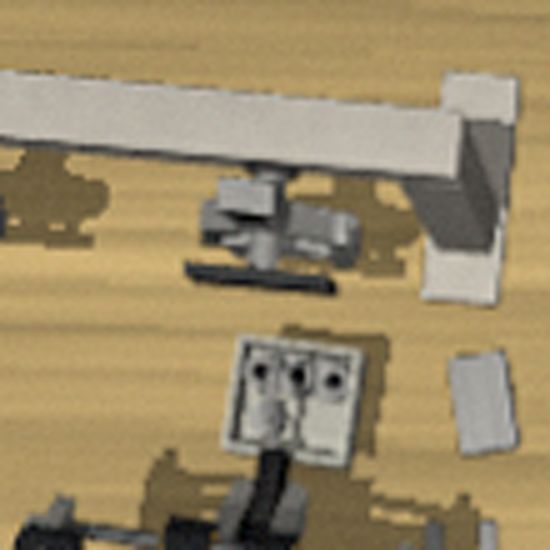

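```bash
python3 -m pendant '[[-0.0026,-0.0031,0.003,-0.0131,-0.0026,-0.0273],[0,0,0,0,0,0],[0,0,0,0,0,0],[0,0,0,0,0,0]]'
python3 - <<'E'
from bk import *
s=st()
a=-.0829
x=np.array([np.cos(a),np.sin(a),0]);y=np.array([-x[1],x[0],0])
h=np.array([.621,.0848,.080])
p,R=tcp(h-.06*x,a,np.radians(28));print(p)
plan(p,R)
o=h-.06*x
L=[o+X*x+Y*y+[0,0,Z] for X,Y,Z in((.028,.03,.036),(.028,-.03,.036),(-.028,-.03,.036),(-.028,.03,.036),(.012,0,.083),(.0,0,.104),(.028,.03,0),(.028,-.03,0))]
B=np.array([.621,.0848,.148]);L+=[B,B+.036*y,B-.036*y]
im=save("side","s24.png",(280,100,400,220),5,proj("side",L))
im=save("top","t24.png",(190,150,300,260),5,proj("top",L))
E
```

```text
t: 32.25
tool_pos: [0.4992, 0.0946, 0.1448]
ee_rot: [[-0.88, 0.082, 0.468], [0.072, 0.997, -0.039], [-0.47, -0.0, -0.883]]
force: [-0.8, 0.3, -1.7]
gripper_width: 0.012
t 32.25 pos [0.4992 0.0946 0.1448] F [-0.8479  0.3455 -1.6798] w 0.012 q [ 0.173  0.101  2.049 -0.238  0.529 -1.139]
[[-0.8798, 0.0817, 0.4682], [0.072, 0.9967, -0.0386], [-0.4698, -0.0003, -0.8828]]
[0.499  0.0949 0.1446]
n 1 row [0.0003, 0.0004, 0.0, 0.0002, 0.0002, 0.0007] step 0.0004
```

View pics/s24.png

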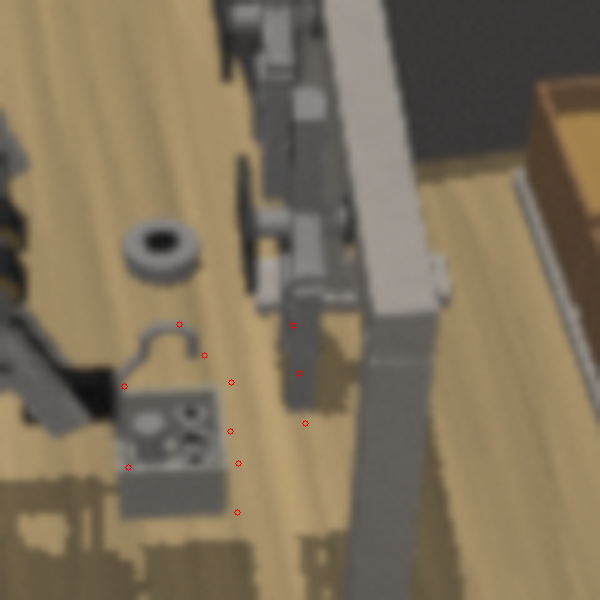

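View pics/t24.png

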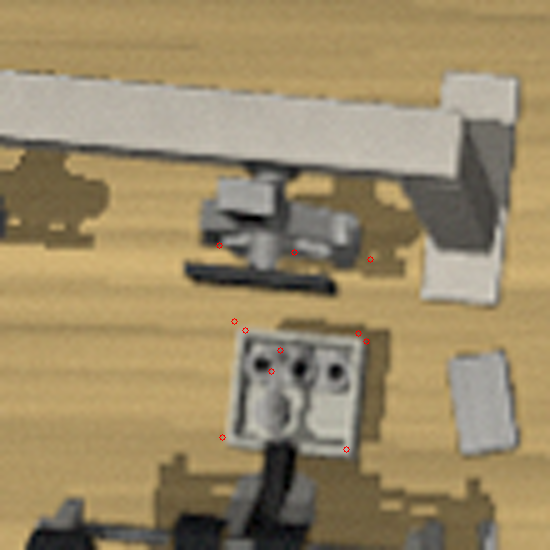

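Run:
```python
from bk import *
im=save("side","s25.png",(295,155,335,205),12)
im=save("top","t25.png",(225,205,270,250),13)
```

```text
(no output)
```

View pics/s25.png

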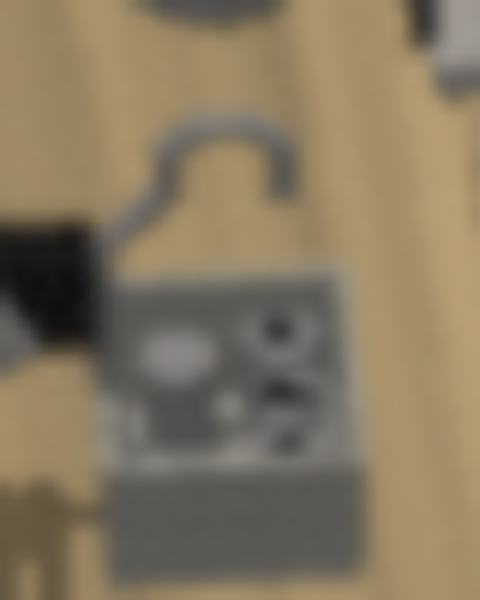

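View pics/t25.png

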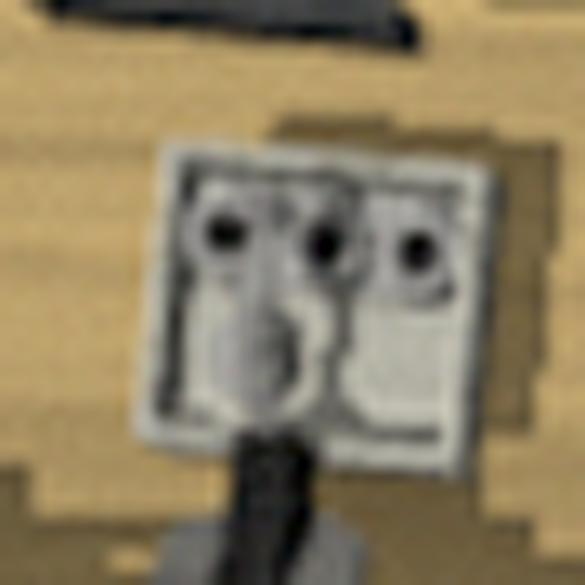

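Run:
```python
from bk import *
k={"pp":(.028,.03,.036),"mp":(-.028,.03,.036),"mm":(-.028,-.03,.036),"pm":(.028,-.03,.036),"pm0":(.028,-.03,0),"mm0":(-.028,-.03,0),"tip":(.012,0,.083),"ctop":(0,0,.107)}
T=lambda u,v:(225+u/13-.45,205+v/13-.45); Sd=lambda u,v:(295+u/12-.45,155+v/12-.45)
o={"top":{"pp":T(165,145),"pm":T(492,165),"mm":T(462,475),"mp":T(138,442)},
"side":{"pp":Sd(345,270),"pm":Sd(362,465),"mm":Sd(105,465),"pm0":Sd(362,575),"mm0":Sd(110,582),"tip":Sd(285,200),"ctop":Sd(225,112)}}
def f(p):
    Rm=Ro.from_euler("ZY",[p[3],p[4]]).as_matrix();r=[]
    for n in o:
        for q,uv in o[n].items(): r+=list(proj(n,Rm@np.array(k[q])+p[:3])[0]-uv)
    return np.array(r)
r=least_squares(f,[.56,.09,.08,-.08,0],loss="soft_l1");print(r.x);print(f(r.x).reshape(-1,2).round(1).tolist())
Rm=Ro.from_euler("ZY",r.x[3:]).as_matrix();print("crook tip, inside top",Rm@[.012,0,.083]+r.x[:3],Rm@[0,0,.101]+r.x[:3])
a=-.0829;x=np.array([np.cos(a),np.sin(a),0]);h=np.array([.621,.0848,.080]);print("expected",h-.06*x)
```

```text
[ 0.5559  0.0869  0.0816 -0.0851  0.0042]
[[0.3, 0.2], [-0.1, 1.1], [-0.2, 0.4], [-0.2, 0.5], [0.7, -0.6], [0.7, -0.5], [-0.1, 0.3], [0.5, 0.2], [-0.2, 0.5], [0.2, -0.2], [0.4, 0.0]]
crook tip, inside top [0.5682 0.0858 0.1645] [0.5564 0.0869 0.1826]
expected [0.5612 0.0898 0.08  ]
```

Run:
```python
from bk import *
s=st();R=s["ee_rot"]
print("shift tool",R.T@[.0651,-.0021,-.0015], "down10mm",R.T@[0,0,-.01])
```

```text
t 32.45 pos [0.4992 0.0945 0.1448] F [ 0.7042 -0.0554 -2.851 ] w 0.0116 q [ 0.173  0.101  2.049 -0.237  0.529 -1.14 ]
[[-0.8799, 0.0814, 0.4682], [0.0717, 0.9967, -0.0385], [-0.4698, -0.0003, -0.8828]]
shift tool [-0.0567  0.0032  0.0319] down10mm [0.0047 0.     0.0088]
```

```bash
python3 -m pendant '[[-0.0095,0.0005,0.0053,0,0,0],[-0.0095,0.0005,0.0053,0,0,0],[-0.0095,0.0005,0.0053,0,0,0],[0,0,0,0,0,0]]'
python3 -m pendant '[[-0.0094,0.0005,0.0053,0,0,0],[-0.0094,0.0006,0.0053,0,0,0],[-0.0094,0.0006,0.0054,0,0,0],[0,0,0,0,0,0],[0,0,0,0,0,0]]'
python3 - <<'E'
from bk import *
st()
im=save("side","s26.png",(290,110,390,210),6)
im=save("top","t26.png",(190,150,300,260),5)
E
```

```text
t: 32.95
tool_pos: [0.5326, 0.0931, 0.1439]
ee_rot: [[-0.88, 0.082, 0.468], [0.072, 0.997, -0.039], [-0.47, -0.0, -0.883]]
force: [0.8, -0.4, -2.4]
gripper_width: 0.0118
t: 33.58
tool_pos: [0.5641, 0.0923, 0.143]
ee_rot: [[-0.88, 0.081, 0.468], [0.072, 0.997, -0.039], [-0.469, -0.0, -0.883]]
force: [-0.4, 0.2, -2.1]
gripper_width: 0.0119
t 33.58 pos [0.5641 0.0923 0.143 ] F [-0.4086  0.1805 -2.0606] w 0.0119 q [ 0.144  0.236  1.891 -0.204  0.546 -1.196]
[[-0.8801, 0.0813, 0.4678], [0.0715, 0.9967, -0.0385], [-0.4694, -0.0004, -0.883]]
```

View pics/s26.png

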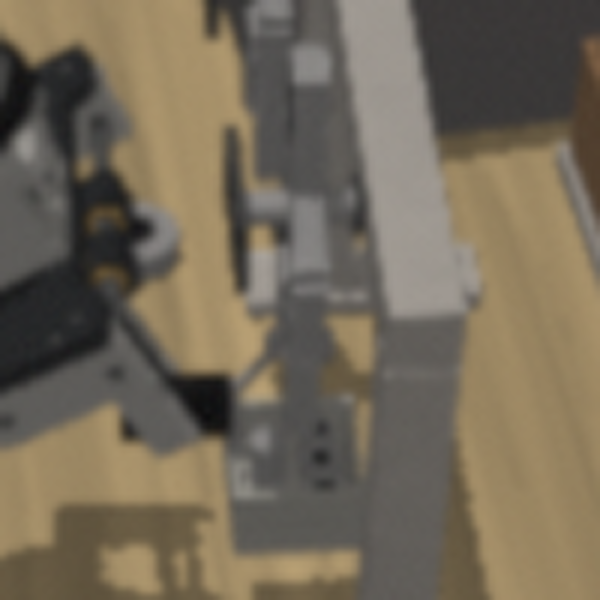

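```bash
python3 -m pendant '[[0.0035,0,0.0066,0,0,0],[0.0035,0,0.0066,0,0,0],[0.0023,0,0.0044,0,0,0],[0,0,0,0,0,0],[0,0,0,0,0,0]]'
python3 -m pendant '[[0.0019,0,0.0035,0,0,0],[0,0,0,0,0,0],[0,0,0,0,0,0]]'
python3 -m pendant '[[0.0009,0,0.0018,0,0,0],[0,0,0,0,0,0],[0,0,0,0,0,0]]'
```

```text
t: 34.3
tool_pos: [0.5645, 0.0923, 0.1235]
ee_rot: [[-0.88, 0.081, 0.468], [0.072, 0.997, -0.038], [-0.47, -0.0, -0.883]]
force: [0.5, -0.2, -2.2]
gripper_width: 0.0116
t: 34.67
tool_pos: [0.5644, 0.0923, 0.1194]
ee_rot: [[-0.88, 0.081, 0.468], [0.071, 0.997, -0.038], [-0.47, -0.0, -0.883]]
force: [-0.0, 0.1, -1.7]
gripper_width: 0.012
t: 35.05
tool_pos: [0.5651, 0.0924, 0.1182]
ee_rot: [[-0.879, 0.081, 0.47], [0.072, 0.997, -0.038], [-0.472, 0.0, -0.882]]
force: [0.1, -0.8, 6.0]
gripper_width: 0.0119
```

```bash
python3 -m pendant '[[0,0,0,0,0,0],[0,0,0,0,0,0],[0,0,0,0,0,0]]' 0.65
python3 - <<'E'
from bk import *
st()
im=save("side","s27.png",(290,110,390,210),6)
im=save("top","t27.png",(190,150,300,260),5)
E
```

```text
t: 35.42
tool_pos: [0.5643, 0.0922, 0.1171]
ee_rot: [[-0.88, 0.081, 0.468], [0.072, 0.997, -0.039], [-0.469, -0.0, -0.883]]
force: [0.3, 0.3, 0.1]
gripper_width: 0.0324
t 35.42 pos [0.5643 0.0922 0.1171] F [0.2808 0.2587 0.1166] w 0.0324 q [ 0.144  0.279  1.909 -0.227  0.486 -1.17 ]
[[-0.8801, 0.0813, 0.4677], [0.0716, 0.9967, -0.0385], [-0.4693, -0.0005, -0.883]]
```

View pics/s27.png

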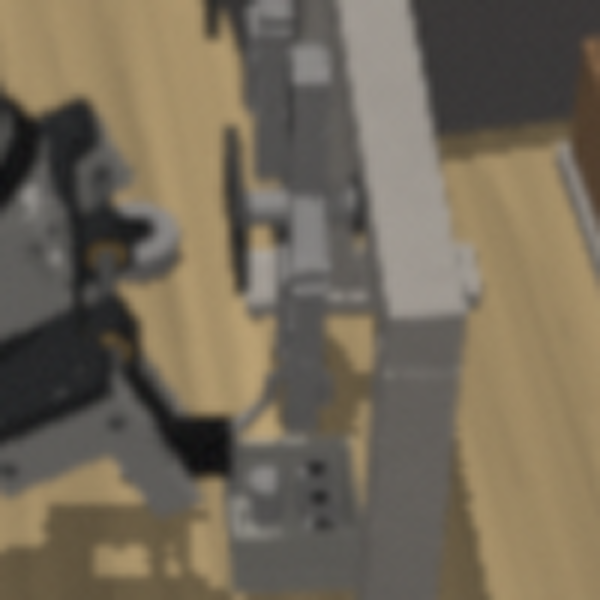

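View pics/t27.png

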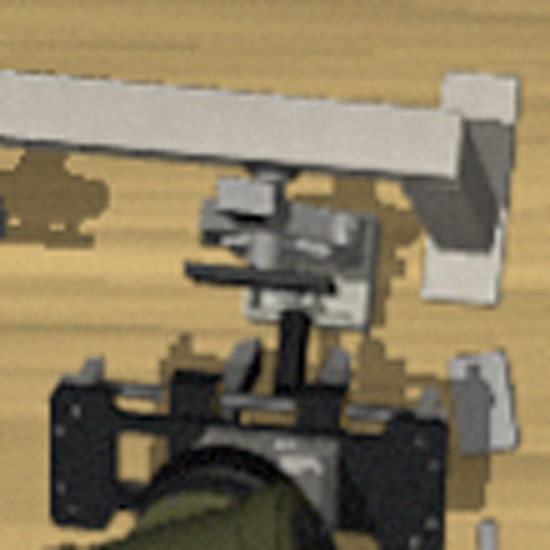

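```bash
python3 -m pendant '[[0,0,-0.02,0,0,0],[0,0,-0.04,0,0,0],[0,0,-0.05,0,0,0],[0,0,-0.05,0,0,0],[0,0,0,0,0,0]]' 0.5
python3 - <<'E'
from bk import *
st()
plan([.33,.15,.35],Rdown(1.5))
E
```

```text
t: 36.15
tool_pos: [0.4896, 0.0988, 0.2621]
ee_rot: [[-0.877, 0.081, 0.474], [0.072, 0.997, -0.037], [-0.475, 0.001, -0.88]]
force: [-0.3, -0.6, -0.6]
gripper_width: 0.0468
t 36.15 pos [0.4896 0.0988 0.2621] F [-0.2607 -0.6243 -0.6139] w 0.0468 q [ 0.188 -0.078  1.93  -0.172  0.817 -1.214]
[[-0.877, 0.0807, 0.4736], [0.0716, 0.9967, -0.0371], [-0.4751, 0.0013, -0.88]]
n 4 row [0.0325, 0.0097, -0.0337, -0.0002, 0.0788, -0.0016] step 0.0478
path [[0.446, 0.112, 0.276], [0.404, 0.125, 0.296], [0.366, 0.138, 0.321], [0.33, 0.15, 0.35]]
```

```bash
python3 -m pendant '[[0.0325,0.0097,-0.0337,0,0.0788,0],[0.0325,0.0097,-0.0337,0,0.0788,0],[0.0325,0.0097,-0.0337,0,0.0788,0],[0.0325,0.0097,-0.0337,0,0.0788,0],[0,0,0,0,0,0],[0,0,0,0,0,0]]'
python3 - <<'E'
from bk import *
st()
im=save("top","t28f.png");crop_save(im,"t28.png",(295,220,475,290),4.4);crop_save(im,"t28b.png",(125,140,305,270),4.4)
im=save("side","s28f.png");crop_save(im,"s28.png",(265,245,365,415),3.5)
E
```

```text
t: 36.9
tool_pos: [0.331, 0.1502, 0.346]
ee_rot: [[-0.997, 0.081, -0.006], [0.081, 0.997, -0.001], [0.006, -0.001, -1.0]]
force: [0.4, -0.5, 0.0]
gripper_width: 0.0469
t 36.9 pos [0.331  0.1502 0.346 ] F [ 0.4146 -0.5311  0.0173] w 0.0469 q [ 0.324 -0.2    1.774  0.001  1.574 -1.165]
[[-0.9967, 0.0815, -0.0064], [0.0815, 0.9967, -0.0007], [0.0063, -0.0012, -1.0]]
```

View pics/t28.png

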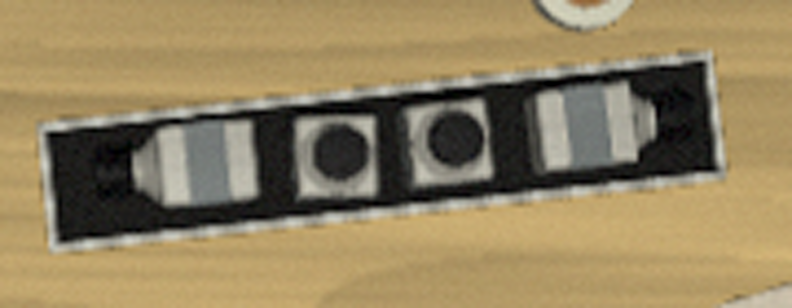

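View pics/s28.png

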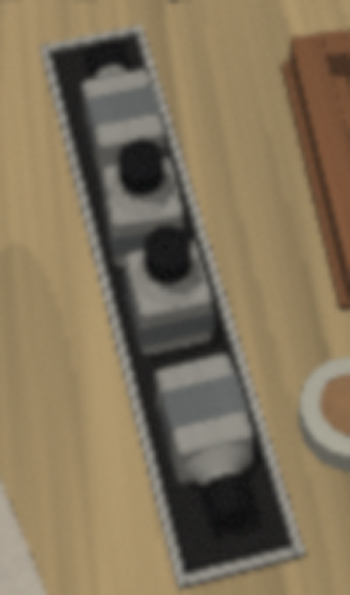

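View pics/s28f.png

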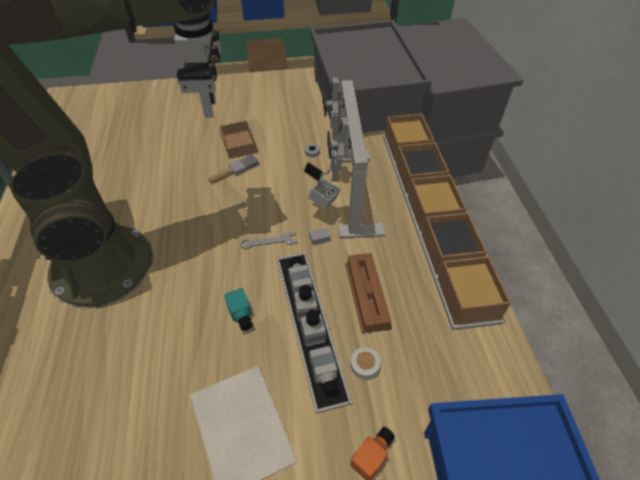

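View pics/t28b.png

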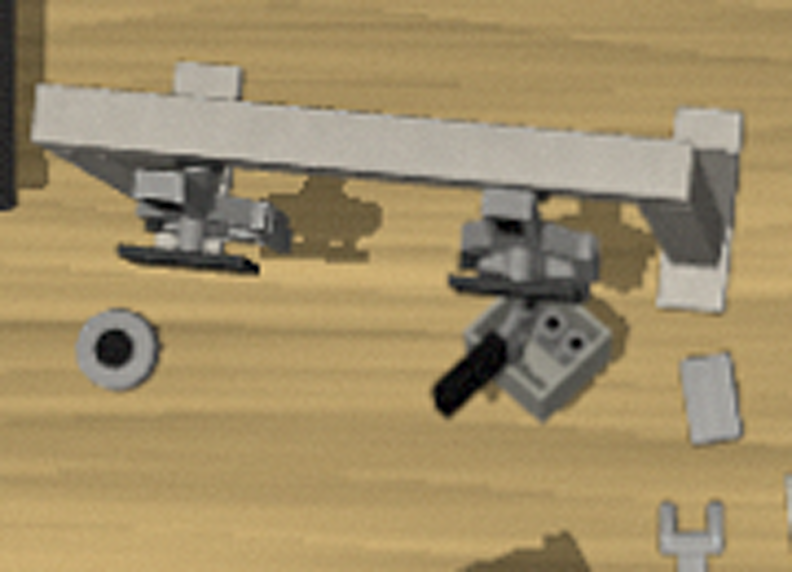

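```bash
python3 -m pendant '[[0,0,0,0,0,0],[0,0,0,0,0,0],[0,0,0,0,0,0],[0,0,0,0,0,0]]'
python3 - <<'E'
from bk import *
im=save("top","t29f.png");crop_save(im,"t29b.png",(205,160,305,260),6)
im=save("side","s29f.png");crop_save(im,"s29.png",(280,110,400,230),5)
E
```

```text
t: 37.5
tool_pos: [0.3305, 0.1504, 0.3475]
ee_rot: [[-0.997, 0.081, -0.006], [0.081, 0.997, 0.0], [0.006, -0.0, -1.0]]
force: [-0.4, 0.2, -0.8]
gripper_width: 0.0473
```

View pics/t29b.png

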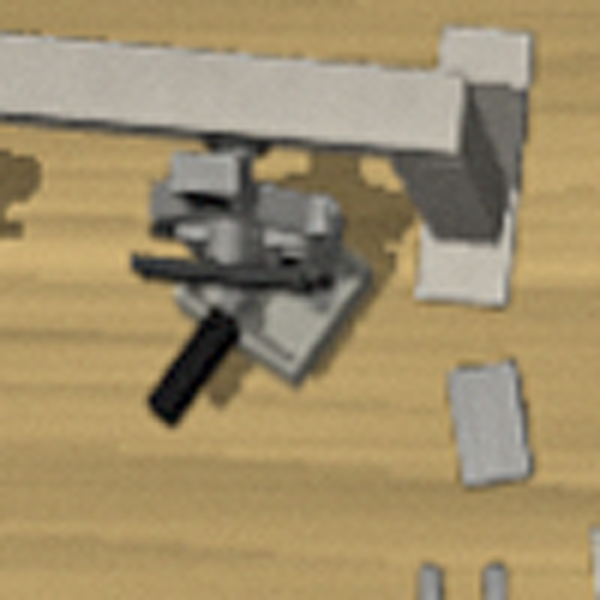

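View pics/s29.png

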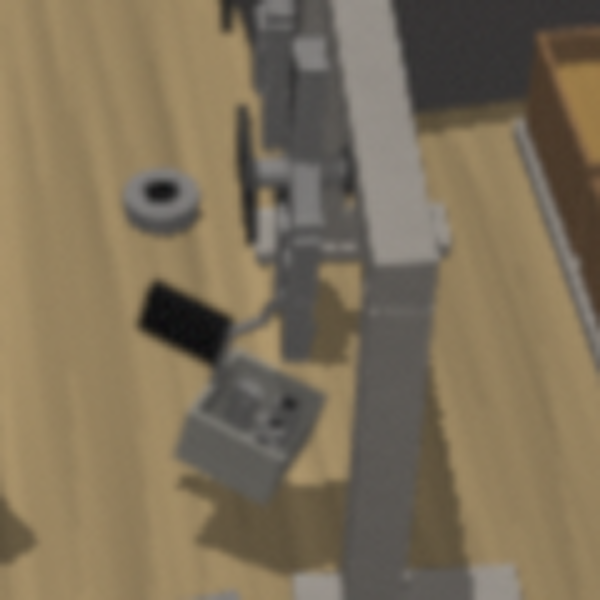

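```bash
python3 -m pendant '[[0,0,0,0,0,0],[0,0,0,0,0,0],[0,0,0,0,0,0],[0,0,0,0,0,0],[0,0,0,0,0,0],[0,0,0,0,0,0],[0,0,0,0,0,0],[0,0,0,0,0,0]]'
python3 - <<'E'
from bk import *
im=save("top","t30f.png");crop_save(im,"t30b.png",(205,160,305,260),6)
im=save("side","s30f.png");crop_save(im,"s30.png",(280,110,400,230),5)
E
```

```text
t: 38.6
tool_pos: [0.3304, 0.1504, 0.3475]
ee_rot: [[-0.997, 0.081, -0.006], [0.081, 0.997, 0.0], [0.006, -0.0, -1.0]]
force: [0.7, 1.2, -0.2]
gripper_width: 0.0469
```

View pics/t30b.png

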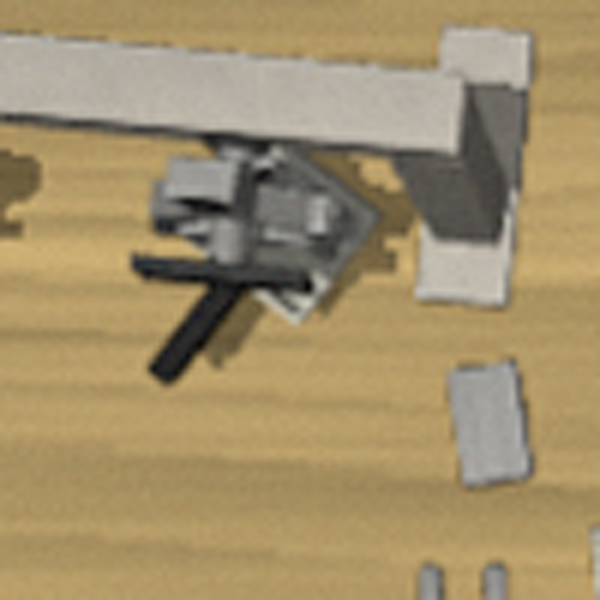

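View pics/s30.png

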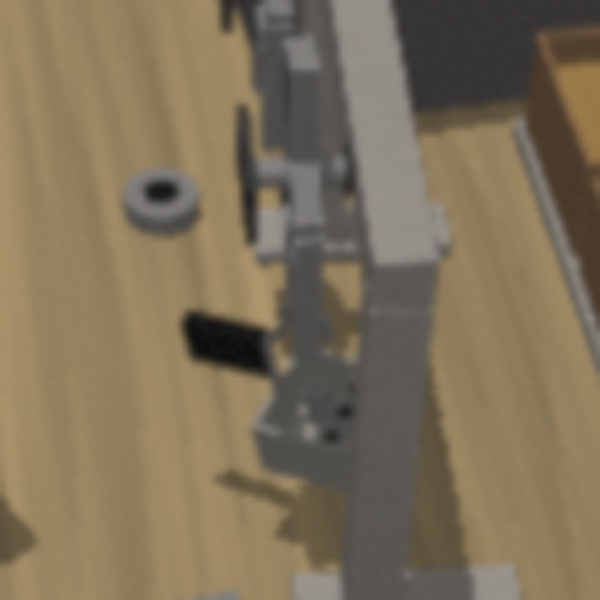

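```bash
python3 - <<'E'
from fit import *
T=lambda u,v:(295+u/4.4-.4,220+v/4.4-.4); Sd=lambda u,v:(265+u/3.5-.4,245+v/3.5-.4)
k={"LB":(.038,.2,.008),"RB":(.038,-.2,.008),"RF":(-.038,-.2,.008),"LF":(-.038,.2,.008)}
o={"top":{"LB":T(41,124),"RB":T(711,53),"RF":T(722,178),"LF":T(53,248)},"side":{"LF":Sd(45,48),"LB":Sd(142,30),"RB":Sd(302,548),"RF":Sd(182,587)}}
L=fit(k,o,[.5,-.2,.1])
ax=np.array([np.cos(L[2]),np.sin(L[2])]);ay=np.array([-ax[1],ax[0]])
for n,uv,z in(("upr_l",(340,152),.095),("upr_r",(455,138),.095)):
    w=atz("top",T(*uv),z);d=w[:2]-L[:2];print(n,w,d@ax,d@ay)
# lying bottles top face z .049 base edge mids, body-end mids
for n,u in(("l_base",(256,160)),("r_base",(540,130))):
    w=atz("top",T(*u),.049);d=w[:2]-L[:2];print(n,w,"lane x,y",d@ax,d@ay)
for n in C:
  for th in("bottle_r","upright_r"):
   for d in viewer.silhouettes(n,th): print(n,th,np.round(d["uv"],1),round(d["p"],2),d["mask"].sum())
E
python3 - <<'E'
from h import *
im=cv2.imread("pics/t30f.png");crop_save(im,"t31.png",(300,225,385,285),9);crop_save(im,"t32.png",(380,225,465,285),9)
E
```

```text
xyyaw [ 0.5039 -0.243   0.1174] 6.725632266676739
[[-0.9, -0.1], [0.4, -0.3], [1.4, 0.4], [-0.6, 1.1], [-0.6, -0.8], [0.8, -1.7], [1.7, 1.6], [-0.4, -0.1]]
upr_l [ 0.4994 -0.2105  0.095 ] -0.0006446365224624979 0.032840599752006476
upr_r [ 0.5078 -0.2741  0.095 ] 0.0002717348267565354 -0.03129682638208735
l_base [ 0.4965 -0.1663  0.049 ] lane x,y 0.0016639825478021383 0.07705751763106214
r_base [ 0.5154 -0.3284  0.049 ] lane x,y 0.0014069692130920595 -0.0861473507400623
side bottle_r [326.4 367.2] 0.93 978
side bottle_r [371.5 456.6] 0.86 1324
side bottle_r [237.  309.1] 0.62 783
side bottle_r [300. 278.] 0.56 592
side bottle_r [318.6 235.9] 0.5 252
side upright_r [273.6 240.8] 0.7 341
side upright_r [314.2 329. ] 0.65 715
side upright_r [302.  301.6] 0.64 532
top bottle_r [432.1 248. ] 0.91 541
top bottle_r [498.9 222. ] 0.88 729
top bottle_r [365.6 311.4] 0.82 570
top bottle_r [334.4 257.4] 0.58 570
top upright_r [371.2 254.7] 0.94 374
top upright_r [398.7 253.2] 0.91 387
```

View pics/t31.png

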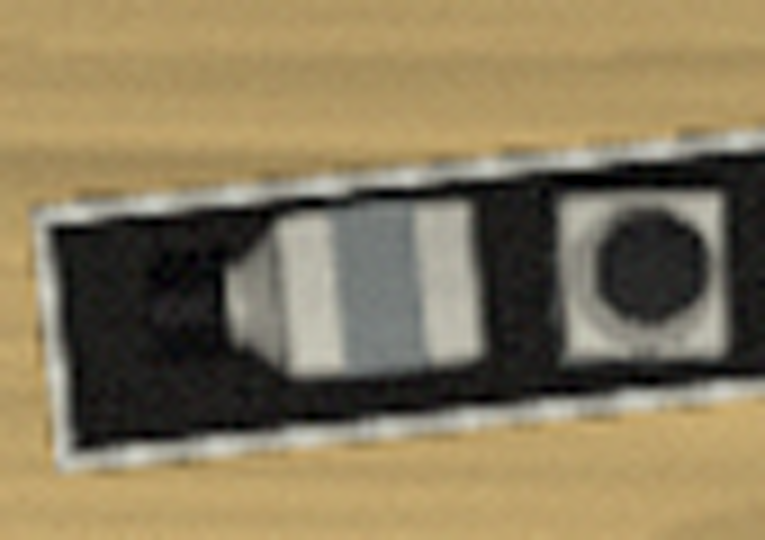

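View pics/t32.png

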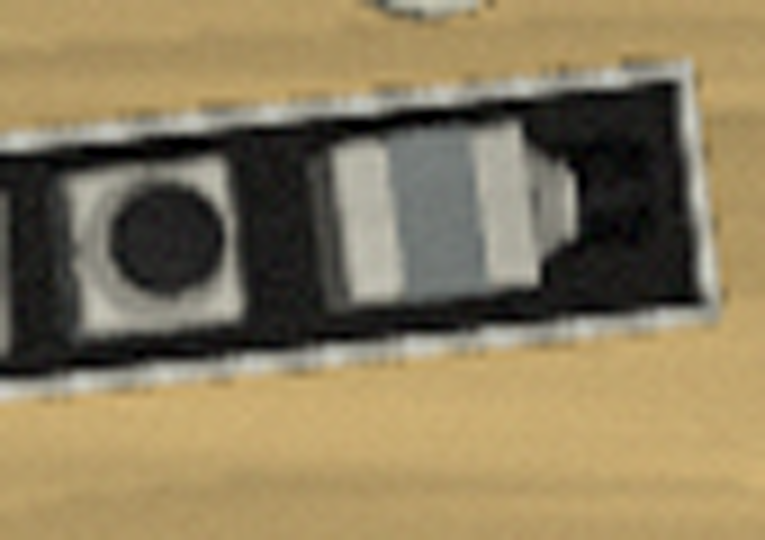

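```bash
cat > bt.py <<'E'
from p import *
L=np.array([.5039,-.243]);ly=.1174
ax=np.array([np.cos(ly),np.sin(ly),0]);ay=np.array([-ax[1],ax[0],0]);Z=np.array([0,0,1.])
def lane(w): d=np.array(w)[:2]-L;return np.array([d@ax[:2],d@ay[:2]])
def world(lx,lyy,z): return np.array([*L,0])+lx*ax+lyy*ay+[0,0,z]
def RT(t,yaw=0):
    # tilt t: tool z = -cos t Z + sin t*ay' (points left for t>0 -> body leans right)
    c,s=np.cos(yaw),np.sin(yaw);x_=c*ax+s*ay;y_=-s*ax+c*ay
    z=-np.cos(t)*Z+np.sin(t)*y_;return np.stack([np.cross(x_,z),x_,z],1)
def tcpof(g,R): return np.array(g)-.003*R[:,2]
E
python3 - <<'E'
from bt import *
T1=lambda u,v:(300+u/9-.45,225+v/9-.45);T2=lambda u,v:(380+u/9-.45,225+v/9-.45)
for n,q in(("l",[T1(275,212),T1(470,203),T1(487,355),T1(292,380)]),("r",[T2(332,147),T2(522,123),T2(543,285),T2(350,303)])):
    w=np.array([atz("top",u,.049) for u in q]);c=w.mean(0);l=lane(c);print(n,"center",c,"lane",l)
    d=(w[0]+w[3]-w[1]-w[2])/2;print(" dir lane",lane(d[:2]+L), "corners",[lane(x).round(4).tolist() for x in w])
print("tape",lane(atz("top",(427.5,214.5),.025)))
for (u,v) in ((359,473),): pass
E
```

```text
l center [ 0.4949 -0.139   0.049 ] lane [0.0032 0.1043]
 dir lane [0.0011 0.0544] corners [[0.0273, 0.1314], [0.024, 0.0771], [-0.0186, 0.0771], [-0.0197, 0.1317]]
r center [ 0.5176 -0.3556  0.049 ] lane [ 0.0004 -0.1134]
 dir lane [-0.0001  0.0542] corners [[0.0223, -0.0864], [0.0233, -0.1403], [-0.0224, -0.1407], [-0.0216, -0.0863]]
tape [ 0.0879 -0.1266]
```

Run:
```python
from bt import *
a=np.radians(45);R=RT(a)
p=tcpof(world(0,-.1134,.031),R);pre=p-.11*R[:,2]+[0,0,.05];print(p,pre)
plan(pre,R,maxang=9)
plan(p,R,from_=(pre,R))
im=save("top","t33.png",(205,160,305,260),6)
```

```text
[ 0.5174 -0.3577  0.0331] [ 0.5265 -0.435   0.1609]
n 11 row [-0.0547, -0.0345, -0.0053, -0.0313, 0.0377, 0.0749] step 0.0649
path [[0.382, 0.112, 0.353], [0.429, 0.067, 0.353], [0.47, 0.017, 0.348], [0.505, -0.037, 0.338], [0.532, -0.094, 0.324], [0.552, -0.153, 0.305], [0.564, -0.212, 0.282], [0.567, -0.272, 0.256], [0.562, -0.329, 0.226], [0.548, -0.384, 0.195], [0.527, -0.435, 0.161]]
n 3 row [-0.0118, -0.0, 0.0485, 0.0, -0.0, 0.0] step 0.0499
```

View pics/t33.png

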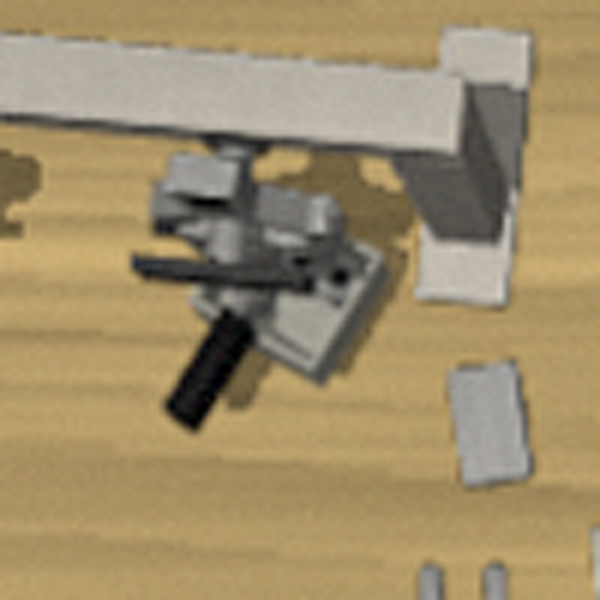

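Run:
```python
from bt import *
a=np.radians(45);R=RT(a)
p=tcpof(world(0,-.1134,.031),R);pre=p-.11*R[:,2]+[0,0,.05]
plan(pre,R,nmin=14,show=False)
```

```text
n 14 row [-0.0433, -0.0265, -0.0046, -0.0246, 0.0296, 0.0588] step 0.051
```

```bash
python3 -m pendant '[[-0.0433,-0.0265,-0.0046,-0.0246,0.0296,0.0588],[-0.0433,-0.0265,-0.0046,-0.0246,0.0296,0.0588],[-0.0433,-0.0265,-0.0046,-0.0246,0.0296,0.0588],[-0.0433,-0.0265,-0.0046,-0.0246,0.0296,0.0588],[-0.0433,-0.0265,-0.0046,-0.0246,0.0296,0.0588],[-0.0433,-0.0265,-0.0046,-0.0246,0.0296,0.0588],[-0.0433,-0.0265,-0.0046,-0.0246,0.0296,0.0588],[-0.0433,-0.0265,-0.0046,-0.0246,0.0296,0.0588],[-0.0433,-0.0265,-0.0046,-0.0246,0.0296,0.0588],[-0.0433,-0.0265,-0.0046,-0.0246,0.0296,0.0588]]' 0.3
python3 - <<'E'
from bt import *
st()
a=np.radians(45);R=RT(a)
p=tcpof(world(0,-.1134,.031),R);pre=p-.11*R[:,2]+[0,0,.05]
plan(pre,R,nmin=5)
E
```

```text
t: 40.2
tool_pos: [0.5675, -0.2645, 0.2587]
ee_rot: [[-0.456, 0.872, -0.178], [0.706, 0.476, 0.524], [0.542, 0.113, -0.833]]
force: [0.0, 0.5, -0.2]
gripper_width: 0.066
t 40.2 pos [ 0.5675 -0.2645  0.2587] F [ 0.0043  0.4941 -0.24  ] w 0.066 q [-0.623  0.732  0.906  0.357  1.975 -1.094]
[[-0.4558, 0.8721, -0.1779], [0.7063, 0.476, 0.524], [0.5417, 0.1131, -0.8329]]
n 5 row [-0.0345, -0.0208, -0.004, -0.0196, 0.0235, 0.0468] step 0.0405
path [[0.566, -0.301, 0.241], [0.561, -0.336, 0.222], [0.553, -0.371, 0.202], [0.541, -0.404, 0.182], [0.527, -0.435, 0.161]]
```

```bash
python3 -m pendant '[[-0.0345,-0.0208,-0.004,-0.0196,0.0235,0.0468],[-0.0345,-0.0208,-0.004,-0.0196,0.0235,0.0468],[-0.0345,-0.0208,-0.004,-0.0196,0.0235,0.0468],[-0.0345,-0.0208,-0.004,-0.0196,0.0235,0.0468],[-0.0345,-0.0208,-0.004,-0.0196,0.0235,0.0468],[0,0,0,0,0,0],[0,0,0,0,0,0]]' 0.3
python3 - <<'E'
from bt import *
st()
a=np.radians(45);R=RT(a)
p=tcpof(world(0,-.1134,.031),R);pre=p-.11*R[:,2]
plan(pre,R)
plan(p,R,from_=(pre,R))
im=save("side","s34f.png");crop_save(im,"s34.png",(230,220,430,420),3)
E
```

```text
t: 41.08
tool_pos: [0.5276, -0.4335, 0.1622]
ee_rot: [[-0.087, 0.993, -0.084], [0.703, 0.121, 0.701], [0.706, 0.002, -0.708]]
force: [0.6, -0.3, 0.0]
gripper_width: 0.0659
t 41.08 pos [ 0.5276 -0.4335  0.1622] F [ 0.6302 -0.3452  0.0442] w 0.0659 q [-0.881  1.087  0.572  0.466  2.129 -0.887]
[[-0.087, 0.9927, -0.0838], [0.703, 0.1208, 0.7008], [0.7058, 0.0021, -0.7084]]
n 1 row [-0.0372, -0.0013, 0.0354, -0.0007, 0.0011, 0.0026] step 0.0513
n 2 row [0.0, -0.0, 0.055, 0.0, -0.0, 0.0] step 0.055
```

View pics/s34f.png

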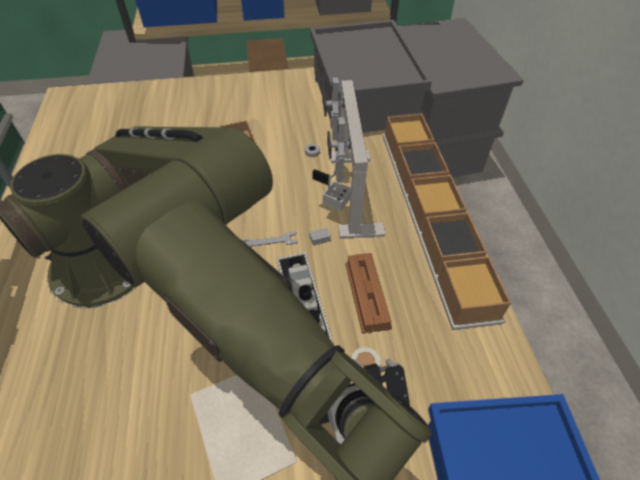

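```bash
python3 -m pendant '[[-0.0372,-0.0013,0.0354,0,0.0008,0.0022],[0,0,0.04,0,0,0],[0,0,0,0,0,0],[0,0,0,0,0,0]]' 0.3
python3 - <<'E'
from bt import *
st()
a=np.radians(45);R=RT(a)
p=tcpof(world(0,-.1134,.031),R);
plan(p,R)
im=save("top","t35.png",(370,200,490,300),6.5)
E
```

```text
t: 41.62
tool_pos: [0.5239, -0.4077, 0.085]
ee_rot: [[-0.085, 0.993, -0.082], [0.705, 0.119, 0.7], [0.705, 0.002, -0.71]]
force: [0.3, 0.1, 0.4]
gripper_width: 0.0657
t 41.62 pos [ 0.5239 -0.4077  0.085 ] F [0.2977 0.0563 0.3733] w 0.0657 q [-0.864  1.085  0.753  0.436  1.958 -0.956]
[[-0.0852, 0.9929, -0.0824], [0.7045, 0.1185, 0.6997], [0.7046, 0.0016, -0.7097]]
n 2 row [-0.0004, -0.0003, 0.0362, 0.0, 0.0011, 0.0007] step 0.0362
```

View pics/t35.png

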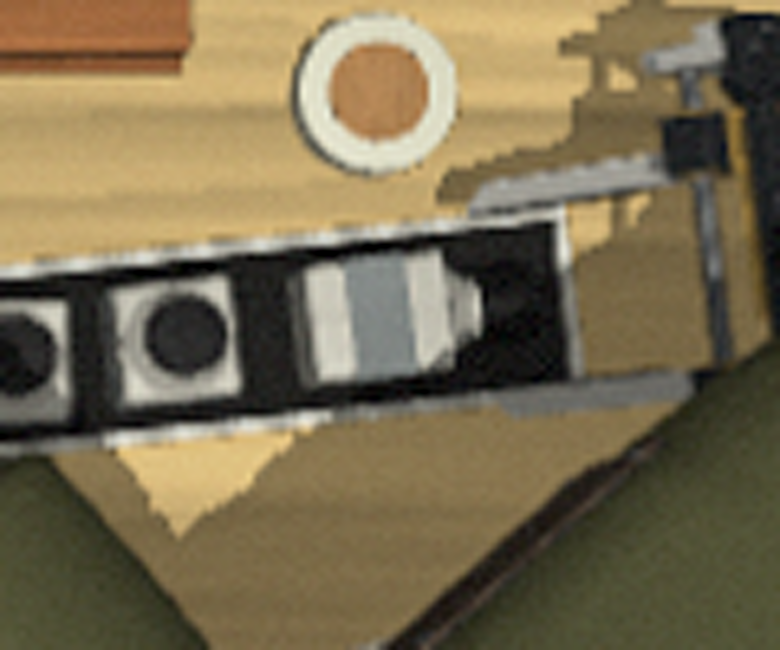

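```bash
python3 -m pendant '[[-0.0004,-0.0003,0.036,0,0.001,0.0006],[0,0,0.026,0,0.001,0.0006],[0,0,0.0095,0,0,0],[0,0,0,0,0,0],[0,0,0,0,0,0]]' 0.3
python3 - <<'E'
from bt import *
st()
a=np.radians(45);R=RT(a)
p=tcpof(world(0,-.1134,.031),R);
plan(p,R)
im=save("top","t36.png",(370,200,490,300),6.5)
E
```

```text
t: 42.3
tool_pos: [0.5169, -0.3584, 0.0327]
ee_rot: [[-0.081, 0.993, -0.082], [0.702, 0.116, 0.703], [0.708, -0.001, -0.706]]
force: [-0.4, -0.2, 1.0]
gripper_width: 0.0655
t 42.3 pos [ 0.5169 -0.3584  0.0327] F [-0.4074 -0.2238  0.9607] w 0.0655 q [-0.83   1.047  0.958  0.439  1.797 -0.994]
[[-0.0809, 0.9933, -0.0825], [0.7015, 0.1155, 0.7032], [0.708, -0.001, -0.7062]]
n 1 row [0.0008, 0.0006, 0.0001, 0.0003, -0.0008, -0.0012] step 0.001
```

View pics/t36.png

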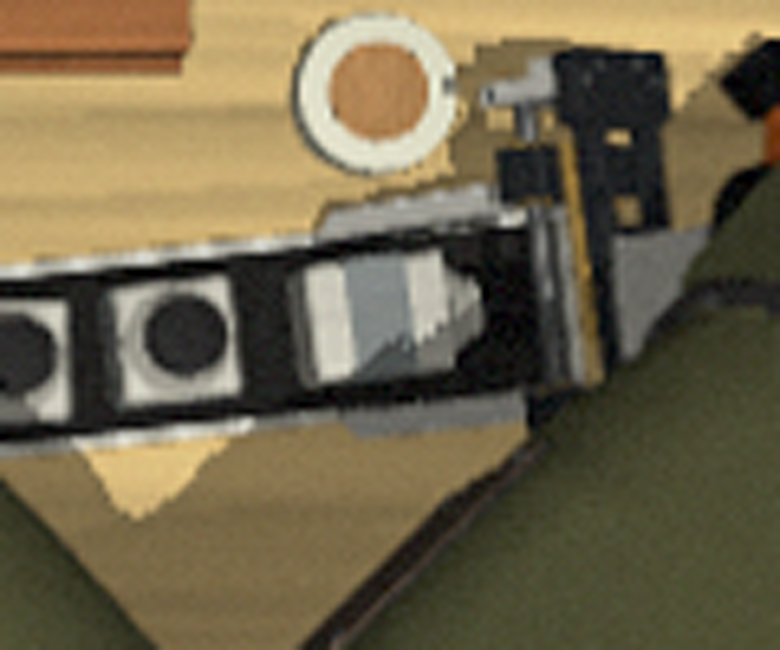

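```bash
python3 -m pendant '[[0,0,0,0,0,0],[0,0,0,0,0,0],[0,0,0,0,0,0],[0,0,0,0,0,0]]' 1
python3 - <<'E'
from bt import *
s=st();R=s["ee_rot"];print("up",R.T@Z)
# target: rotate about tool y so that tilt goes 45 -> -28 (theta 73)
a=np.radians(45)
p1=s["tool_pos"]+[0,0,.06]
g=world(0,-.150,.0365+.03)
R2=RT(np.radians(-28));p2=tcpof(g,R2);print(p2)
plan(p2,R2,from_=(p1,s["ee_rot"]),maxang=8)
E
```

```text
t: 42.85
tool_pos: [0.5166, -0.3575, 0.0317]
ee_rot: [[-0.08, 0.993, -0.084], [0.701, 0.116, 0.704], [0.709, -0.002, -0.705]]
force: [-0.1, -1.7, 0.0]
gripper_width: 0.0457
t 42.85 pos [ 0.5166 -0.3575  0.0317] F [-0.1208 -1.7223  0.0285] w 0.0457 q [-0.829  1.047  0.96   0.439  1.796 -0.994]
[[-0.0803, 0.9933, -0.0835], [0.7006, 0.1159, 0.7041], [0.709, -0.002, -0.7052]]
up [ 0.709  -0.002  -0.7052]
[ 0.5213 -0.3906  0.0691]
n 10 row [-0.004, 0.0001, 0.0016, -0.0001, -0.0813, -0.0001] step 0.0043
path [[0.517, -0.359, 0.088], [0.517, -0.361, 0.084], [0.518, -0.364, 0.081], [0.518, -0.367, 0.078], [0.518, -0.37, 0.075], [0.519, -0.374, 0.073], [0.52, -0.378, 0.071], [0.52, -0.382, 0.07], [0.521, -0.386, 0.069], [0.521, -0.391, 0.069]]
```

```bash
python3 -m pendant '[[0.005,0,-0.005,0,0,0],[0.0125,0,-0.0125,0,0,0],[0.0125,0,-0.0125,0,0,0],[0.0125,0,-0.0125,0,0,0],[0,0,0,0,0,0]]'
python3 - <<'E'
from bt import *
s=st()
R2=RT(np.radians(-28));g=world(0,-.150,.0365+.03);p2=tcpof(g,R2)
plan(p2,R2,maxang=8)
im=save("top","t37.png",(370,200,490,300),6.5)
E
```

```text
t: 43.48
tool_pos: [0.5171, -0.358, 0.0937]
ee_rot: [[-0.082, 0.993, -0.082], [0.702, 0.116, 0.703], [0.707, -0.0, -0.707]]
force: [0.8, -0.2, -2.6]
gripper_width: 0.0459
t 43.48 pos [ 0.5171 -0.358   0.0937] F [ 0.7799 -0.1893 -2.6306] w 0.0459 q [-0.829  0.969  0.952  0.448  1.872 -0.957]
[[-0.0818, 0.9932, -0.0824], [0.702, 0.116, 0.7026], [0.7074, -0.0004, -0.7068]]
n 10 row [-0.004, 0.0, 0.0018, -0.0, -0.0811, -0.0001] step 0.0044
path [[0.517, -0.359, 0.09], [0.518, -0.361, 0.086], [0.518, -0.364, 0.082], [0.518, -0.367, 0.079], [0.519, -0.37, 0.076], [0.519, -0.374, 0.074], [0.52, -0.378, 0.072], [0.52, -0.382, 0.07], [0.521, -0.386, 0.069], [0.521, -0.391, 0.069]]
```

View pics/t37.png

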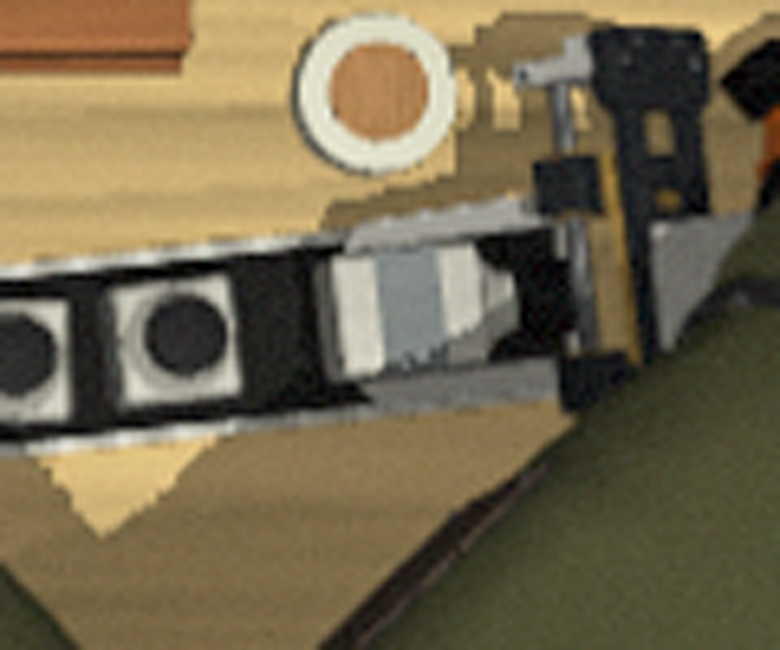

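Lifted level in the grip. Rotate.

```bash
python3 -m pendant '[[-0.004,0,0.0018,0,-0.0811,0],[-0.004,0,0.0018,0,-0.0811,0],[-0.004,0,0.0018,0,-0.0811,0],[-0.004,0,0.0018,0,-0.0811,0],[-0.004,0,0.0018,0,-0.0811,0],[-0.004,0,0.0018,0,-0.0811,0],[-0.004,0,0.0018,0,-0.0811,0],[-0.004,0,0.0018,0,-0.0811,0],[-0.004,0,0.0018,0,-0.0811,0],[-0.004,0,0.0018,0,-0.0811,0]]'
python3 -m pendant '[[0,0,0,0,0,0],[0,0,0,0,0,0]]'
python3 - <<'E'
from bt import *
s=st()
R2=RT(np.radians(-28));g=world(0,-.150,.0365+.03);p2=tcpof(g,R2)
plan(p2,R2,maxang=8)
im=save("top","t38.png",(370,200,490,300),6.5)
im=save("side","s38f.png")
E
```

```text
t: 44.78
tool_pos: [0.5202, -0.3898, 0.0666]
ee_rot: [[-0.104, 0.993, 0.052], [0.877, 0.117, -0.466], [-0.469, -0.003, -0.883]]
force: [-0.1, -0.3, -2.3]
gripper_width: 0.0457
t: 45.02
tool_pos: [0.5204, -0.3902, 0.0671]
ee_rot: [[-0.103, 0.993, 0.051], [0.88, 0.115, -0.461], [-0.464, -0.003, -0.886]]
force: [0.4, 0.2, -2.4]
gripper_width: 0.0457
t 45.02 pos [ 0.5204 -0.3902  0.0671] F [ 0.353   0.1542 -2.4071] w 0.0457 q [-0.561  0.579  1.599 -0.573  0.734 -0.29 ]
[[-0.1034, 0.9933, 0.0513], [0.8798, 0.1154, -0.4612], [-0.464, -0.0026, -0.8858]]
n 1 row [-0.0013, 0.0009, -0.0016, -0.002, -0.0039, -0.0002] step 0.0023
```

View pics/t38.png

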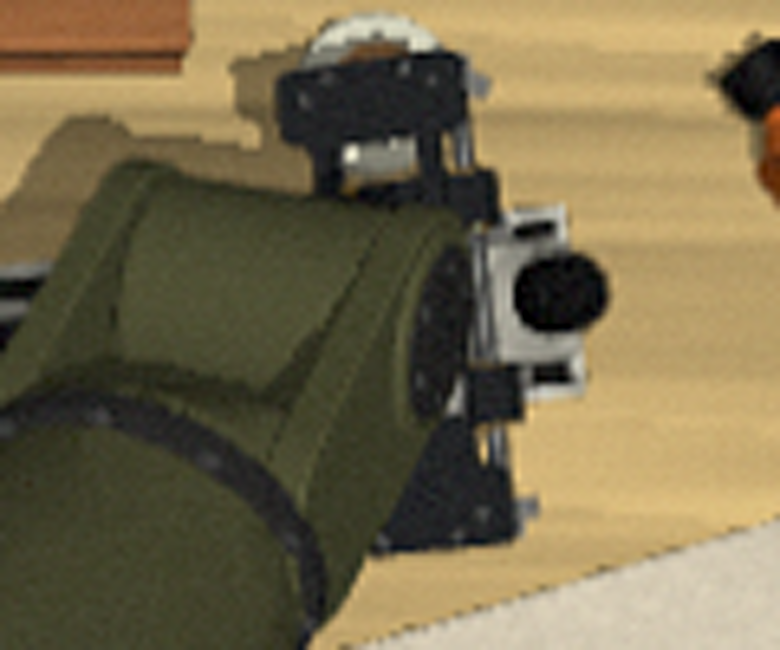

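View pics/s38f.png

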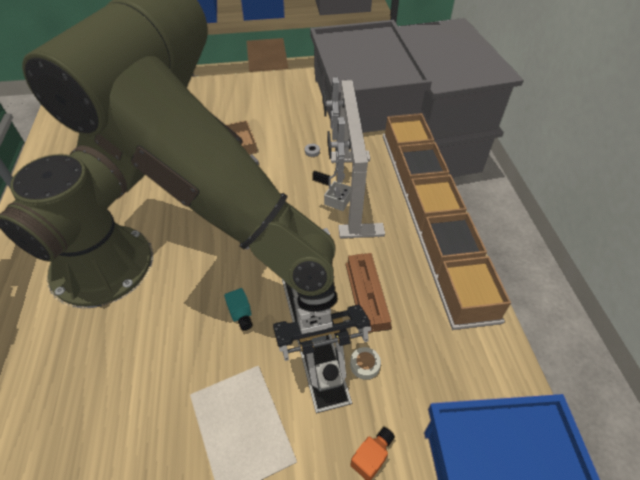

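```bash
python3 -m pendant '[[0.0046,0,0.0089,0,0,0],[0.0046,0,0.0089,0,0,0],[0.0023,0,0.0044,0,0,0],[0,0,0,0,0,0],[0,0,0,0,0,0]]'
python3 -m pendant '[[0.0014,0,0.0027,0,0,0],[0,0,0,0,0,0],[0,0,0,0,0,0]]'
python3 -m pendant '[[0.0009,0,0.0018,0,0,0],[0,0,0,0,0,0],[0,0,0,0,0,0]]'
```

```text
t: 45.75
tool_pos: [0.5204, -0.3904, 0.042]
ee_rot: [[-0.104, 0.993, 0.052], [0.878, 0.116, -0.463], [-0.466, -0.002, -0.885]]
force: [0.4, -0.7, -3.0]
gripper_width: 0.0459
t: 46.12
tool_pos: [0.5211, -0.391, 0.0414]
ee_rot: [[-0.103, 0.993, 0.054], [0.877, 0.116, -0.466], [-0.469, -0.001, -0.883]]
force: [-6.1, 5.8, 16.0]
gripper_width: 0.0455
t: 46.5
tool_pos: [0.5213, -0.3912, 0.0409]
ee_rot: [[-0.102, 0.993, 0.054], [0.877, 0.116, -0.467], [-0.47, -0.001, -0.883]]
force: [-13.5, 13.2, 34.0]
gripper_width: 0.0464
```

```bash
python3 -m pendant '[[-0.0014,0,-0.0027,0,0,0],[0,0,0,0,0,0]]'
python3 -m pendant '[[0,0,0,0,0,0],[0,0,0,0,0,0],[0,0,0,0,0,0]]' 0.3
python3 - <<'E'
from bt import *
s=st()
im=save("side","s39f.png");crop_save(im,"s39.png",(265,285,405,425),4)
im=save("top","t39.png",(370,200,490,300),6.5)
E
```

```text
t: 46.75
tool_pos: [0.5209, -0.3907, 0.0412]
ee_rot: [[-0.103, 0.993, 0.053], [0.878, 0.116, -0.465], [-0.468, -0.001, -0.884]]
force: [-2.8, 3.7, 10.4]
gripper_width: 0.0459
t: 47.12
tool_pos: [0.5203, -0.3904, 0.0399]
ee_rot: [[-0.104, 0.993, 0.052], [0.879, 0.116, -0.463], [-0.466, -0.003, -0.885]]
force: [-0.1, 0.0, 0.0]
gripper_width: 0.0656
t 47.12 pos [ 0.5203 -0.3904  0.0399] F [-0.1147  0.0351  0.0137] w 0.0656 q [-0.56   0.622  1.607 -0.61   0.691 -0.243]
[[-0.1038, 0.9932, 0.0517], [0.8785, 0.116, -0.4634], [-0.4663, -0.0026, -0.8846]]
```

View pics/s39.png

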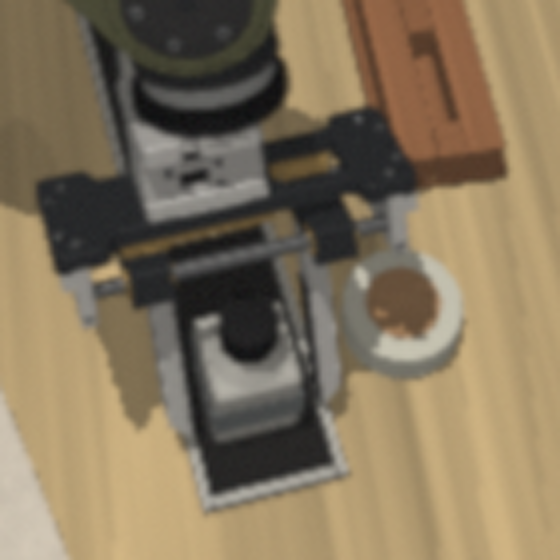

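View pics/t39.png

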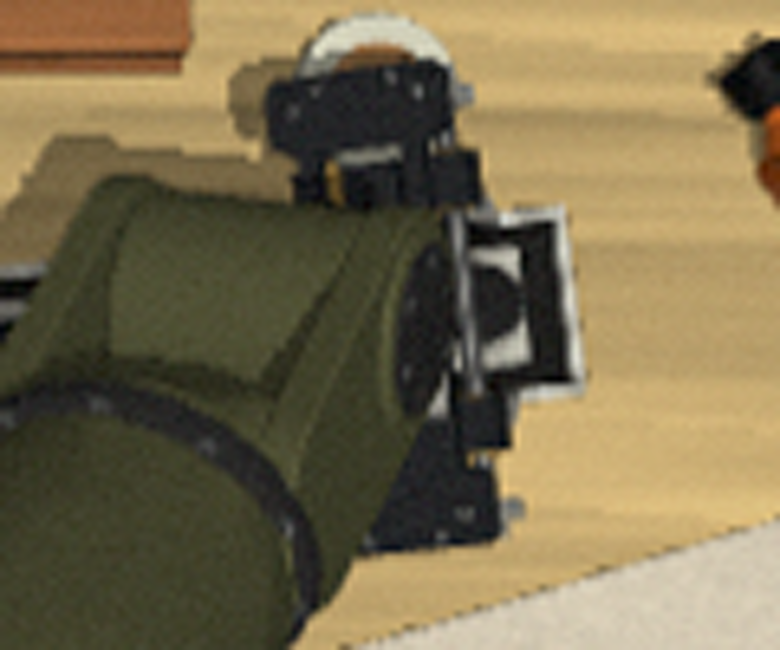

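```bash
python3 -m pendant '[[0,0,-0.02,0,0,0],[0,0,-0.04,0,0,0],[0,0,-0.05,0,0,0],[0,0,-0.05,0,0,0],[0,0,-0.05,0,0,0],[0,0,0,0,0,0]]'
python3 - <<'E'
from bt import *
s=st()
R=RT(np.radians(-45));p=tcpof(world(.0032,.1043,.031),R);pre=p-.11*R[:,2]+[0,0,.1]
print(pre);plan(pre,R,nmin=8)
im=save("top","t40f.png");crop_save(im,"t40.png",(205,160,305,260),6)
im=save("side","s40f.png")
E
```

```text
t: 47.98
tool_pos: [0.5106, -0.2924, 0.2297]
ee_rot: [[-0.102, 0.993, 0.058], [0.877, 0.118, -0.466], [-0.469, 0.003, -0.883]]
force: [0.4, -1.0, 0.1]
gripper_width: 0.0659
t 47.98 pos [ 0.5106 -0.2924  0.2297] F [ 0.3687 -0.993   0.1423] w 0.0659 q [-0.411  0.272  1.621 -0.487  1.04  -0.322]
[[-0.1024, 0.9931, 0.0578], [0.8771, 0.1176, -0.4658], [-0.4693, 0.003, -0.883]]
[ 0.4855 -0.0597  0.2109]
n 8 row [0.0253, 0.0003, -0.0151, 0.0002, -0.0236, -0.0001] step 0.0295
path [[0.507, -0.263, 0.231], [0.504, -0.234, 0.232], [0.501, -0.205, 0.231], [0.498, -0.175, 0.229], [0.495, -0.146, 0.226], [0.492, -0.117, 0.222], [0.489, -0.088, 0.217], [0.486, -0.06, 0.211]]
```

View pics/t40f.png

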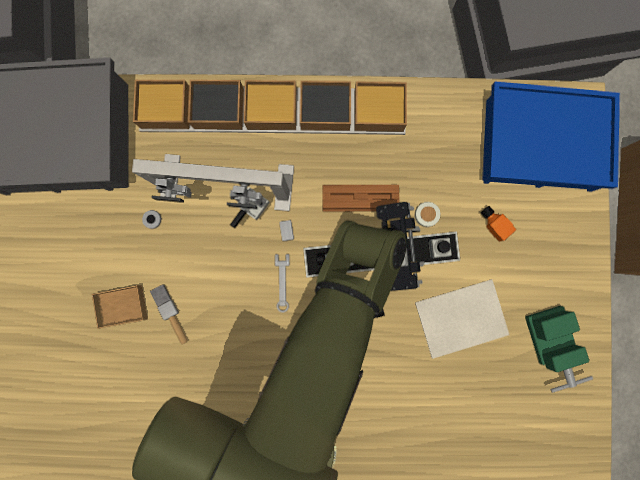

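View pics/s40f.png

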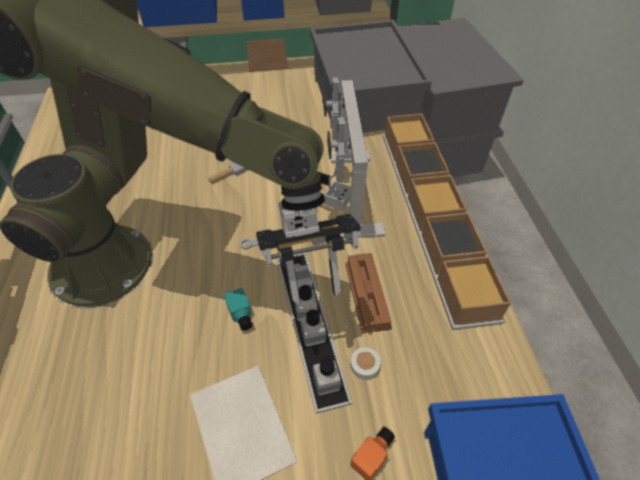

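```bash
python3 -m pendant '[[0.0253,0.0003,-0.0151,0,-0.0236,0],[0.0253,0.0003,-0.0151,0,-0.0236,0],[0.0253,0.0003,-0.0151,0,-0.0236,0],[0.0253,0.0003,-0.0151,0,-0.0236,0],[0.0253,0.0003,-0.0151,0,-0.0236,0],[0.0253,0.0003,-0.0151,0,-0.0236,0],[0.0253,0.0003,-0.0151,0,-0.0236,0],[0.0253,0.0003,-0.0151,0,-0.0236,0],[0,0,0,0,0,0],[0,0,0,0,0,0]]'
python3 - <<'E'
from bt import *
s=st()
im=save("top","t41f.png");crop_save(im,"t41.png",(295,220,415,290),6.5);crop_save(im,"t41b.png",(205,160,305,260),6)
im=save("side","s41f.png");crop_save(im,"s41.png",(225,120,385,280),4)
E
```

```text
t: 49.32
tool_pos: [0.4846, -0.0609, 0.2072]
ee_rot: [[-0.085, 0.993, 0.079], [0.705, 0.116, -0.7], [-0.704, -0.004, -0.71]]
force: [-0.5, -0.4, 0.2]
gripper_width: 0.066
t 49.33 pos [ 0.4846 -0.0609  0.2072] F [-0.5451 -0.3826  0.2322] w 0.066 q [ 0.162  0.246  1.821 -0.832  1.259  0.39 ]
[[-0.0849, 0.9933, 0.0789], [0.7047, 0.1158, -0.7], [-0.7044, -0.0038, -0.7098]]
```

View pics/t41f.png

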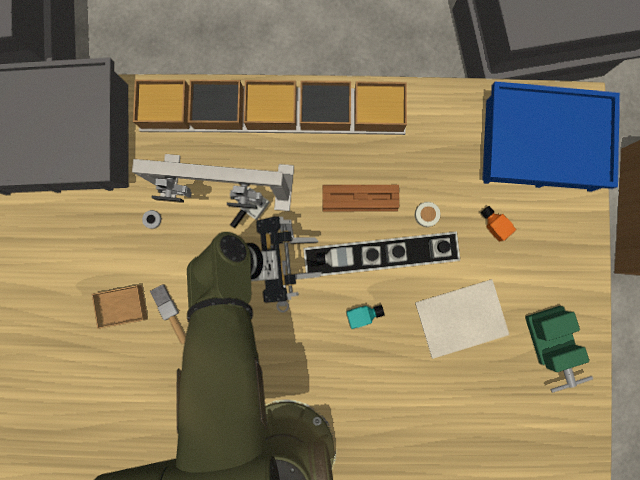

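View pics/s41f.png

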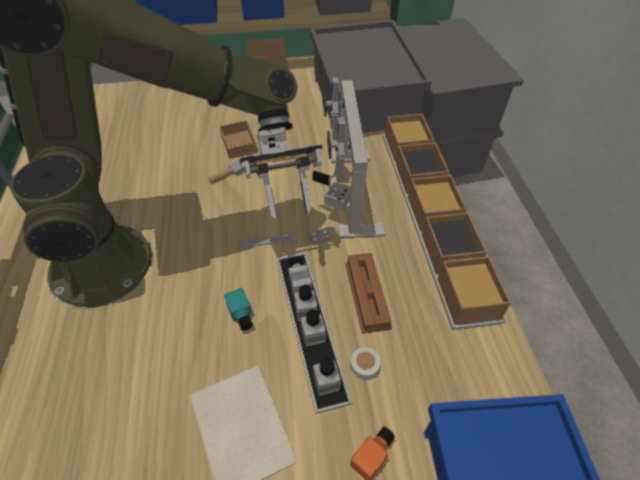

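View pics/t41.png

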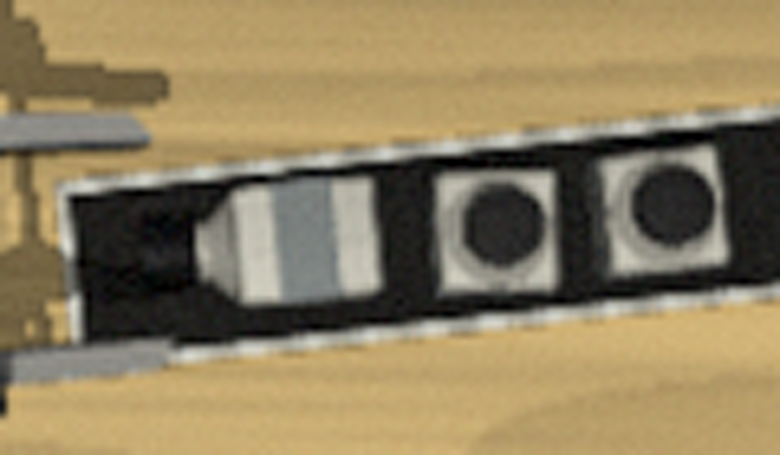

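Run:
```python
from bt import *
R=RT(np.radians(-45));p=tcpof(world(.0025,.1043,.031),R);print(p)
plan(p-.05*R[:,2],R);plan(p,R,from_=(p-.05*R[:,2],R))
```

```text
[ 0.4939 -0.137   0.0331]
n 3 row [0.023, 0.0002, 0.0426, -0.0008, -0.0008, 0.0] step 0.0484
n 1 row [0.0, 0.0, 0.05, -0.0, 0.0, 0.0] step 0.05
```

```bash
python3 -m pendant '[[0.023,0.0002,0.0426,0,0,0],[0.023,0.0002,0.0426,0,0,0],[0.023,0.0002,0.0426,0,0,0],[0,0,0,0,0,0],[0,0,0,0,0,0]]' 0.3
python3 - <<'E'
from bt import *
s=st()
R=RT(np.radians(-45));p=tcpof(world(.0025,.1043,.031),R);plan(p,R)
im=save("top","t42f.png");crop_save(im,"t42.png",(275,210,395,300),6.5)
E
```

```text
t: 50.05
tool_pos: [0.4903, -0.1011, 0.0702]
ee_rot: [[-0.082, 0.993, 0.081], [0.705, 0.115, -0.7], [-0.705, -0.001, -0.709]]
force: [0.8, -0.0, 1.6]
gripper_width: 0.0652
t 50.05 pos [ 0.4903 -0.1011  0.0702] F [ 0.831  -0.0058  1.6368] w 0.0652 q [ 0.077  0.476  1.902 -0.981  1.011  0.616]
[[-0.0823, 0.9933, 0.0809], [0.7046, 0.1154, -0.7002], [-0.7049, -0.0006, -0.7093]]
n 1 row [0.0005, -0.0006, 0.0518, -0.0011, -0.002, -0.0005] step 0.0518
```

View pics/t42.png

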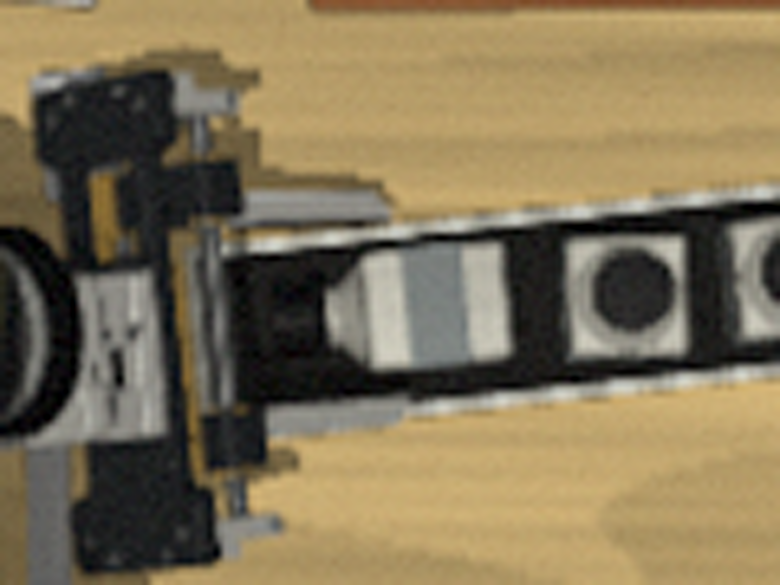

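Run:
```python
from bt import *
R=RT(np.radians(-37));p=tcpof(world(.0025,.1043,.031),R);plan(p,R,maxlin=.03)
```

```text
n 2 row [-0.0008, -0.0005, 0.0261, -0.0001, 0.0434, -0.0004] step 0.0261
```

```bash
python3 -m pendant '[[-0.0005,-0.0005,0.017,0,0.03,0],[-0.0005,-0.0005,0.018,0,0.03,0],[-0.0005,0,0.016,0,0.027,0],[0,0,0,0,0,0],[0,0,0,0,0,0],[0,0,0,0,0,0]]' 0.3
python3 - <<'E'
from bt import *
s=st()
R=RT(np.radians(-37));p=tcpof(world(.0025,.1043,.031),R);plan(p,R)
im=save("top","t43f.png");crop_save(im,"t43.png",(275,210,395,300),6.5)
E
```

```text
t: 50.85
tool_pos: [0.4931, -0.1356, 0.0325]
ee_rot: [[-0.094, 0.993, 0.069], [0.793, 0.117, -0.598], [-0.602, -0.001, -0.798]]
force: [0.2, 1.4, 0.6]
gripper_width: 0.0658
t 50.85 pos [ 0.4931 -0.1356  0.0325] F [0.2049 1.3723 0.5906] w 0.0658 q [-0.05   0.509  1.903 -0.913  0.849  0.5  ]
[[-0.0941, 0.9931, 0.0692], [0.7929, 0.1169, -0.598], [-0.602, -0.0014, -0.7985]]
n 1 row [-0.002, 0.0007, 0.0004, -0.0008, 0.0002, 0.0004] step 0.0021
```

View pics/t43.png

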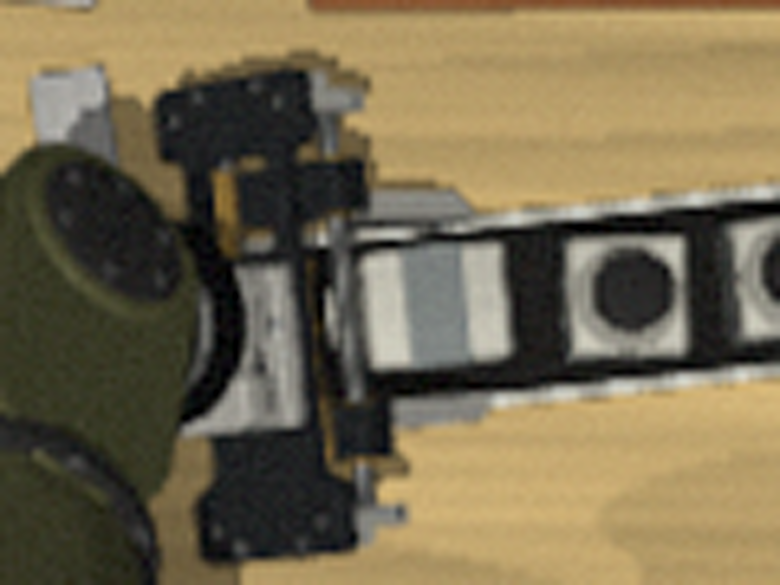

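```bash
python3 -m pendant '[[0,0,0,0,0,0],[0,0,0,0,0,0],[0,0,0,0,0,0],[0,0,0,0,0,0]]' 1
python3 -m pendant '[[0,0,0,0,0,0],[-0.003,0,-0.004,0,0,0],[-0.0106,0,-0.014,0,0,0],[-0.0106,0,-0.014,0,0,0],[-0.0106,0,-0.014,0,0,0],[0,0,0,0,0,0]]'
python3 - <<'E'
from bt import *
s=st()
R2=RT(np.radians(34));g=world(0,.150,.0365+.033);p2=tcpof(g,R2);print(p2)
plan(p2,R2,nmin=10)
im=save("top","t44f.png");crop_save(im,"t44.png",(275,210,395,300),6.5)
E
```

```text
t: 51.4
tool_pos: [0.4928, -0.1361, 0.0318]
ee_rot: [[-0.094, 0.993, 0.068], [0.793, 0.116, -0.598], [-0.601, -0.002, -0.799]]
force: [-0.3, 2.2, 1.2]
gripper_width: 0.0461
t: 52.15
tool_pos: [0.4933, -0.1364, 0.0907]
ee_rot: [[-0.093, 0.993, 0.07], [0.793, 0.116, -0.598], [-0.602, -0.0, -0.799]]
force: [0.1, -0.4, -1.8]
gripper_width: 0.0461
t 52.15 pos [ 0.4933 -0.1364  0.0907] F [ 0.1098 -0.3725 -1.7534] w 0.0461 q [-0.051  0.394  1.889 -0.834  0.93   0.374]
[[-0.0927, 0.9933, 0.0696], [0.7933, 0.1159, -0.5977], [-0.6017, -0.0002, -0.7987]]
[ 0.4865 -0.0957  0.072 ]
n 10 row [0.0046, -0.0002, 0.0016, -0.0, 0.0789, -0.0001] step 0.0048
path [[0.493, -0.134, 0.087], [0.492, -0.131, 0.083], [0.492, -0.127, 0.08], [0.491, -0.123, 0.077], [0.49, -0.119, 0.075], [0.49, -0.115, 0.073], [0.489, -0.11, 0.072], [0.488, -0.105, 0.071], [0.487, -0.1, 0.071], [0.487, -0.096, 0.072]]
```

View pics/t44.png

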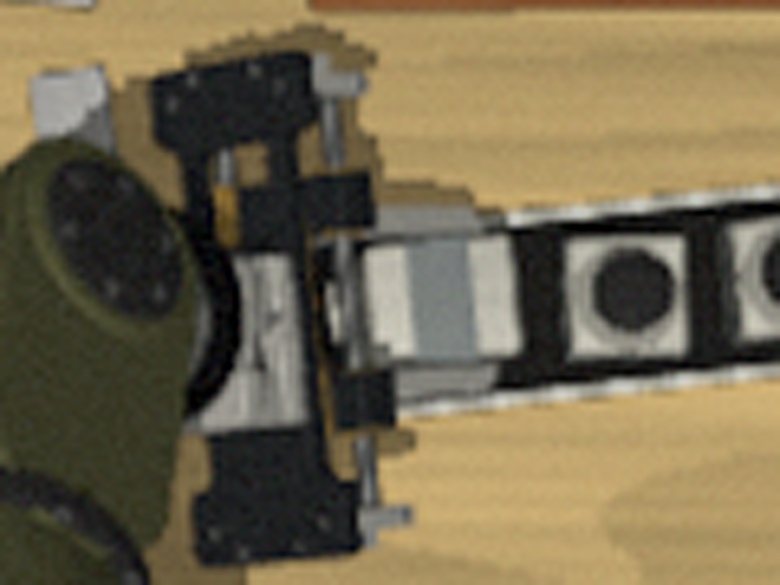

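```bash
python3 -m pendant '[[0.0046,0,0.0016,0,0.0789,0],[0.0046,0,0.0016,0,0.0789,0],[0.0046,0,0.0016,0,0.0789,0],[0.0046,0,0.0016,0,0.0789,0],[0.0046,0,0.0016,0,0.0789,0],[0.0046,0,0.0016,0,0.0789,0],[0.0046,0,0.0016,0,0.0789,0],[0.0046,0,0.0016,0,0.0789,0],[0.0046,0,0.0016,0,0.0789,0],[0.0046,0,0.0016,0,0.0789,0]]'
python3 -m pendant '[[0,0,0,0,0,0],[0,0,0,0,0,0]]'
python3 - <<'E'
from bt import *
s=st()
R2=RT(np.radians(34));g=world(0,.150,.0365+.033);p2=tcpof(g,R2)
plan(p2,R2);print("down",s["ee_rot"].T@[0,0,-.01])
im=save("top","t45f.png");crop_save(im,"t45.png",(275,210,395,300),6.5)
im=save("side","s45f.png")
E
```

```text
t: 53.45
tool_pos: [0.4876, -0.0949, 0.0701]
ee_rot: [[-0.094, 0.993, -0.068], [0.821, 0.116, 0.559], [0.563, -0.004, -0.826]]
force: [-0.5, 0.6, -2.3]
gripper_width: 0.0457
t: 53.7
tool_pos: [0.4878, -0.0949, 0.0703]
ee_rot: [[-0.095, 0.993, -0.067], [0.825, 0.116, 0.553], [0.558, -0.003, -0.83]]
force: [-0.5, -0.1, -1.8]
gripper_width: 0.046
t 53.7 pos [ 0.4878 -0.0949  0.0703] F [-0.5331 -0.0918 -1.7758] w 0.046 q [-0.498  0.556  1.668  0.488  1.32  -0.834]
[[-0.0945, 0.9932, -0.0674], [0.8247, 0.1161, 0.5535], [0.5575, -0.0033, -0.8301]]
n 1 row [0.0004, -0.0013, -0.0017, -0.0014, 0.0013, -0.0017] step 0.0022
down [-0.0056  0.      0.0083]
```

View pics/t45.png

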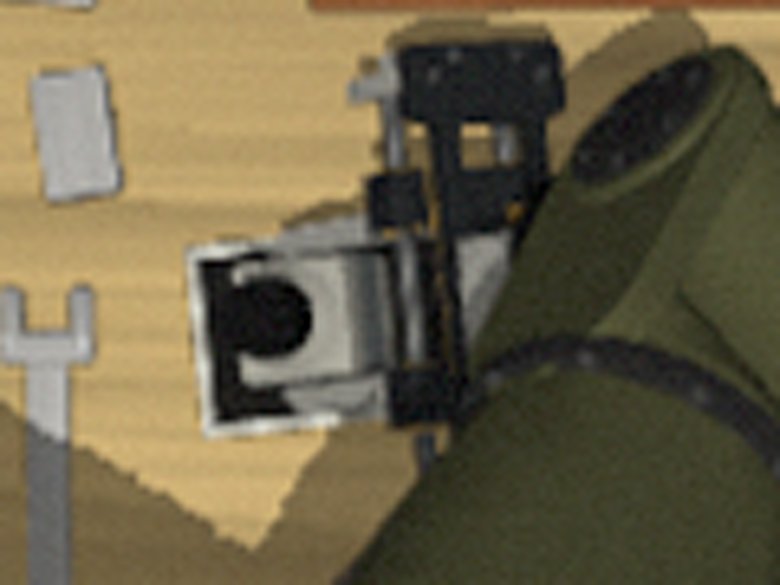

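View pics/s45f.png

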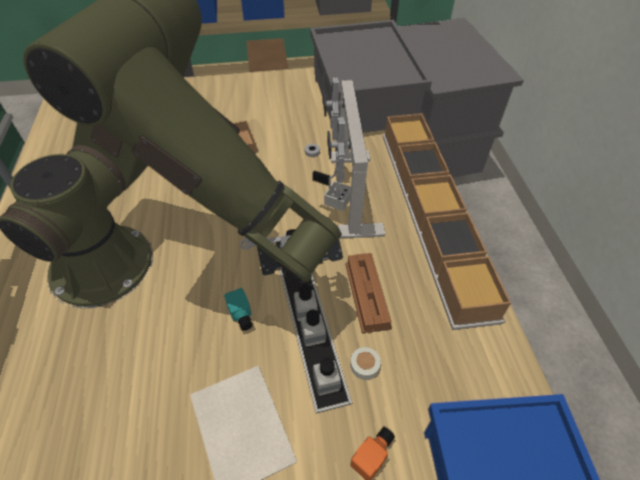

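```bash
python3 -m pendant '[[-0.0056,0,0.0083,0,0,0],[-0.0056,0,0.0083,0,0,0],[-0.0031,0,0.0046,0,0,0],[0,0,0,0,0,0],[0,0,0,0,0,0]]'
python3 -m pendant '[[-0.0014,0,0.0021,0,0,0],[0,0,0,0,0,0],[0,0,0,0,0,0]]'
```

```text
t: 54.42
tool_pos: [0.488, -0.095, 0.0453]
ee_rot: [[-0.095, 0.993, -0.067], [0.823, 0.116, 0.556], [0.56, -0.002, -0.829]]
force: [0.3, 0.2, -1.5]
gripper_width: 0.0461
t: 54.8
tool_pos: [0.4879, -0.0949, 0.0427]
ee_rot: [[-0.095, 0.993, -0.067], [0.823, 0.116, 0.556], [0.56, -0.002, -0.829]]
force: [0.8, -0.7, -1.4]
gripper_width: 0.0458
```

```bash
python3 -m pendant '[[-0.0011,0,0.0017,0,0,0],[0,0,0,0,0,0],[0,0,0,0,0,0]]'
python3 -m pendant '[[-0.0006,0,0.0008,0,0,0],[0,0,0,0,0,0],[0,0,0,0,0,0]]'
```

```text
t: 55.18
tool_pos: [0.4879, -0.0949, 0.0406]
ee_rot: [[-0.095, 0.993, -0.067], [0.823, 0.116, 0.556], [0.56, -0.002, -0.829]]
force: [-0.1, 0.7, -2.0]
gripper_width: 0.0461
t: 55.55
tool_pos: [0.4879, -0.095, 0.0396]
ee_rot: [[-0.095, 0.993, -0.067], [0.823, 0.116, 0.556], [0.56, -0.002, -0.829]]
force: [-0.2, -0.0, -1.9]
gripper_width: 0.0457
```

```bash
python3 -m pendant '[[-0.0009,0,0.0013,0,0,0],[0,0,0,0,0,0],[0,0,0,0,0,0]]'
python3 -m pendant '[[-0.0009,0,0.0013,0,0,0],[0,0,0,0,0,0],[0,0,0,0,0,0]]'
python3 - <<'E'
from bt import *
im=save("top","t46f.png");crop_save(im,"t46.png",(275,210,395,300),6.5)
im=save("side","s46f.png");crop_save(im,"s46.png",(225,220,345,340),5)
E
```

```text
t: 55.92
tool_pos: [0.488, -0.095, 0.0391]
ee_rot: [[-0.095, 0.993, -0.067], [0.823, 0.116, 0.556], [0.56, -0.002, -0.828]]
force: [-3.6, -1.4, 12.1]
gripper_width: 0.046
t: 56.3
tool_pos: [0.4881, -0.0954, 0.0386]
ee_rot: [[-0.096, 0.993, -0.066], [0.823, 0.117, 0.557], [0.561, -0.001, -0.828]]
force: [-8.8, -4.5, 26.1]
gripper_width: 0.0455
```

View pics/t46.png

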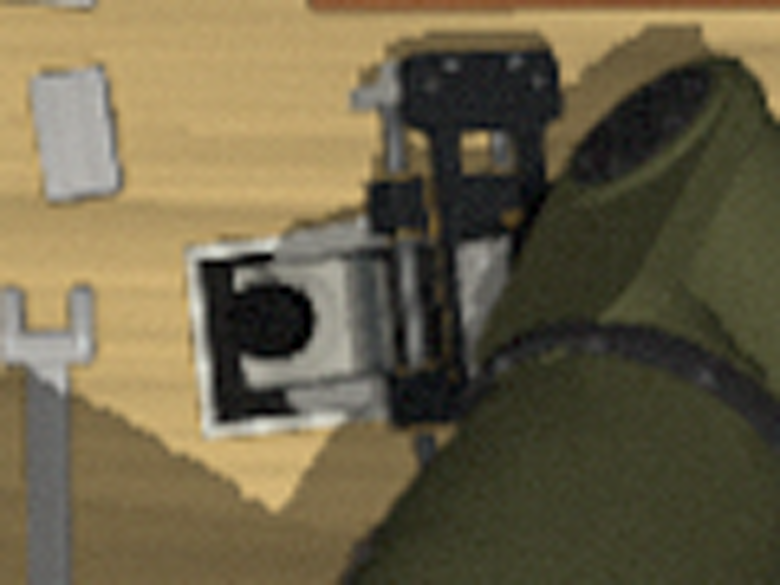

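Floor contact as expected. Ease off and release.

```bash
python3 -m pendant '[[0.0009,0,-0.0014,0,0,0],[0,0,0,0,0,0]]'
python3 -m pendant '[[0,0,0,0,0,0],[0,0,0,0,0,0],[0,0,0,0,0,0],[0,0,0,0,0,0]]' 0.3
python3 - <<'E'
from bt import *
st()
im=save("top","t47f.png");crop_save(im,"t47.png",(275,210,395,300),6.5)
im=save("side","s47f.png");crop_save(im,"s47.png",(225,220,345,340),5)
E
```

```text
t: 56.65
tool_pos: [0.488, -0.0952, 0.0389]
ee_rot: [[-0.095, 0.993, -0.066], [0.823, 0.116, 0.556], [0.56, -0.002, -0.829]]
force: [-4.0, -3.3, 9.0]
gripper_width: 0.0456
t: 57.15
tool_pos: [0.4879, -0.0949, 0.038]
ee_rot: [[-0.095, 0.993, -0.067], [0.823, 0.116, 0.556], [0.56, -0.002, -0.829]]
force: [-0.5, 0.5, -0.1]
gripper_width: 0.0659
t 57.15 pos [ 0.4879 -0.0949  0.038 ] F [-0.5082  0.5427 -0.1222] w 0.0659 q [-0.499  0.612  1.674  0.498  1.268 -0.866]
[[-0.0948, 0.9932, -0.0669], [0.8232, 0.116, 0.5558], [0.5598, -0.0024, -0.8286]]
```

View pics/t47.png

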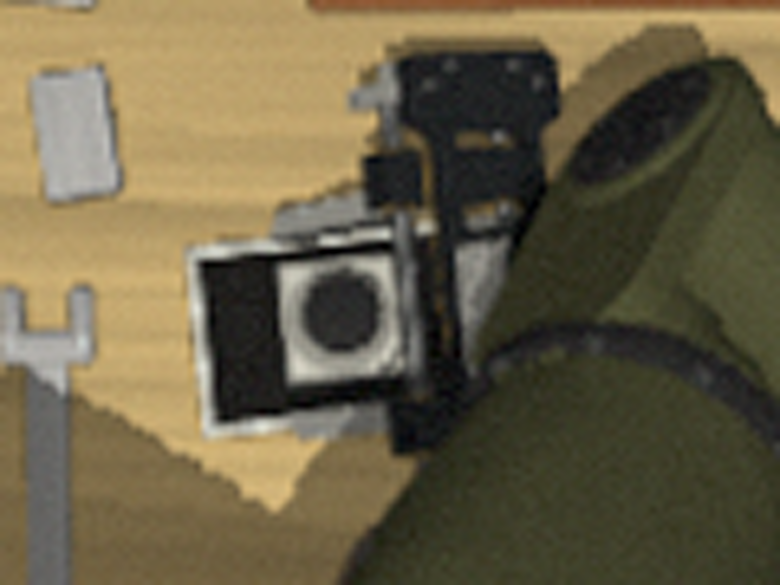

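View pics/s47.png

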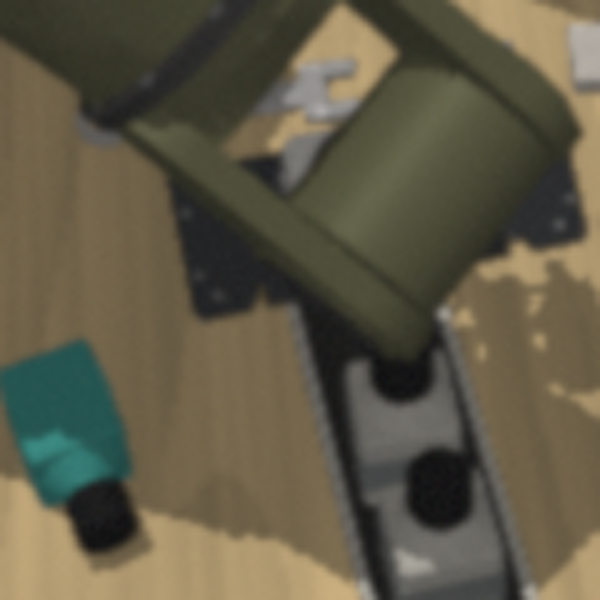

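```bash
python3 -m pendant '[[0,0,-0.015,0,0,0],[-0.005,0,-0.03,0,0,0],[0,0,-0.05,0,0,0],[0,0,-0.05,0,0,0],[0,0,-0.05,0,0,0],[0,0,-0.05,0,0,0],[0,0,0,0,0,0]]'
python3 - <<'E'
from bt import *
st()
im=save("side","s48f.png")
im=save("top","t48f.png")
plan([.30,-.2,.40],Rdown(.117),nmin=8)
E
```

```text
t: 58.12
tool_pos: [0.5051, -0.2376, 0.2419]
ee_rot: [[-0.096, 0.993, -0.062], [0.826, 0.114, 0.552], [0.556, 0.002, -0.831]]
force: [0.2, 0.0, -0.1]
gripper_width: 0.0658
t 58.12 pos [ 0.5051 -0.2376  0.2419] F [ 0.224   0.0269 -0.0691] w 0.0658 q [-0.681  0.527  1.268  0.41   1.774 -0.801]
[[-0.0957, 0.9935, -0.0619], [0.8257, 0.114, 0.5525], [0.5559, 0.0017, -0.8312]]
n 8 row [0.0138, -0.0249, -0.0169, -0.0002, -0.0473, -0.0002] step 0.0331
path [[0.48, -0.236, 0.26], [0.454, -0.236, 0.282], [0.429, -0.233, 0.303], [0.404, -0.23, 0.324], [0.378, -0.224, 0.344], [0.352, -0.218, 0.363], [0.326, -0.209, 0.382], [0.3, -0.2, 0.4]]
```

View pics/s48f.png

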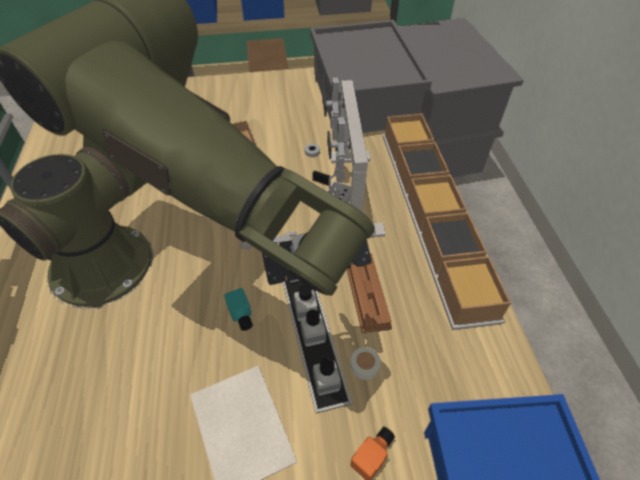

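```bash
python3 -m pendant '[[0.0138,-0.0249,-0.0169,0,-0.0473,0],[0.0138,-0.0249,-0.0169,0,-0.0473,0],[0.0138,-0.0249,-0.0169,0,-0.0473,0],[0.0138,-0.0249,-0.0169,0,-0.0473,0],[0.0138,-0.0249,-0.0169,0,-0.0473,0],[0.0138,-0.0249,-0.0169,0,-0.0473,0],[0.0138,-0.0249,-0.0169,0,-0.0473,0],[0,0,0,0,0,0],[0,0,0,0,0,0]]'
python3 - <<'E'
from bt import *
st()
im=save("top","t49f.png");crop_save(im,"t49.png",(125,140,305,270),4.4)
im=save("side","s49f.png");crop_save(im,"s49.png",(280,60,400,250),3.1);crop_save(im,"s49b.png",(265,245,365,415),3.5)
E
```

```text
t: 59.35
tool_pos: [0.3267, -0.2089, 0.3814]
ee_rot: [[-0.116, 0.993, -0.012], [0.99, 0.116, 0.075], [0.076, -0.003, -0.997]]
force: [0.1, 0.0, -0.6]
gripper_width: 0.0658
t 59.35 pos [ 0.3267 -0.2089  0.3814] F [ 0.0858  0.0172 -0.5583] w 0.0658 q [-0.696 -0.119  1.627  0.05   1.69  -0.808]
[[-0.1158, 0.9932, -0.0122], [0.9904, 0.1164, 0.075], [0.0759, -0.0034, -0.9971]]
```

View pics/t49f.png

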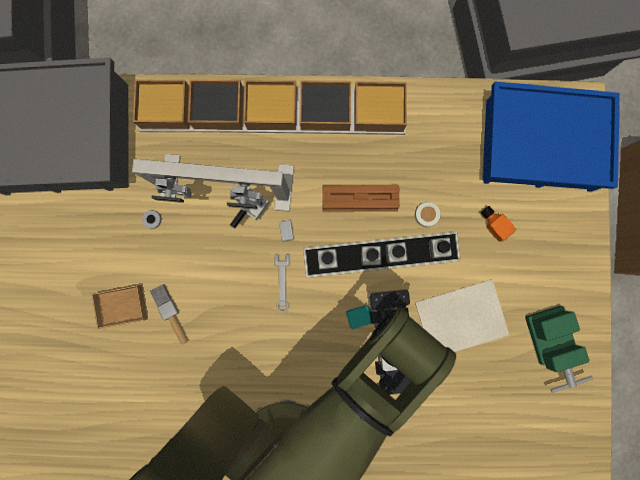

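View pics/t49.png

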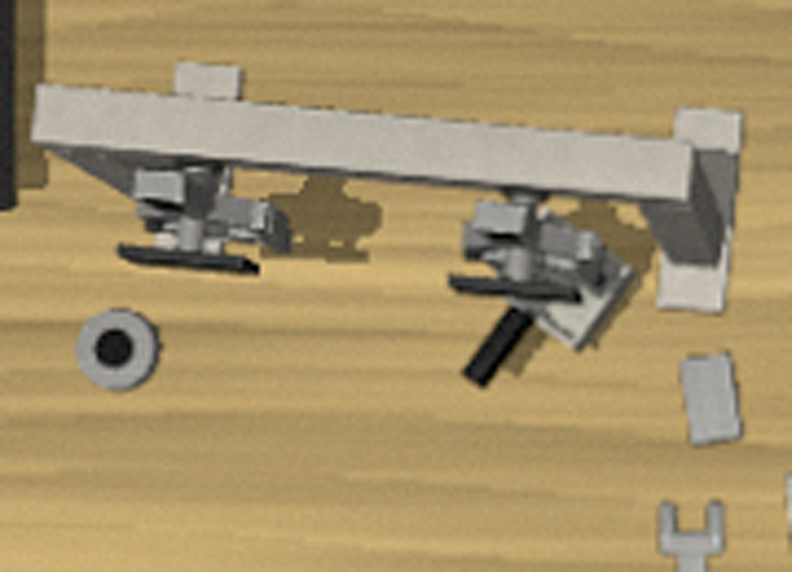

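View pics/s49.png

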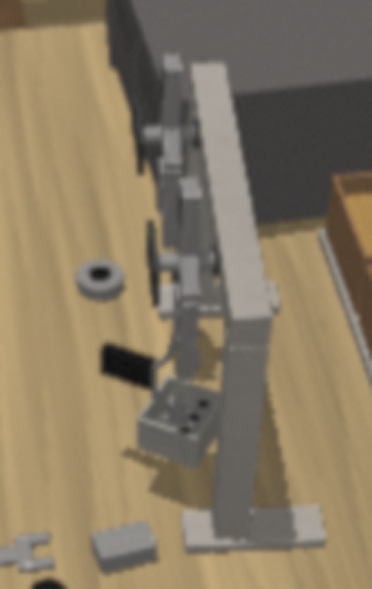

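View pics/s49b.png

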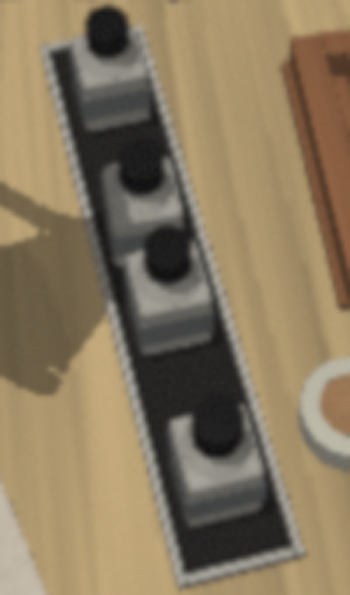

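Run:
```python
from bt import *
im=save("side","s50f.png");crop_save(im,"s50.png",(305,140,360,215),8)
im=save("top","t50f.png");crop_save(im,"t50.png",(220,180,275,235),11)
print(ctrl.get_state()["t"])
```

```text
59.55
```

View pics/s50.png

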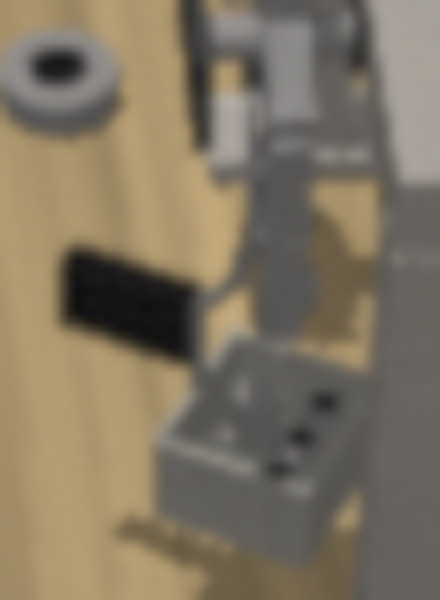

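View pics/t50.png

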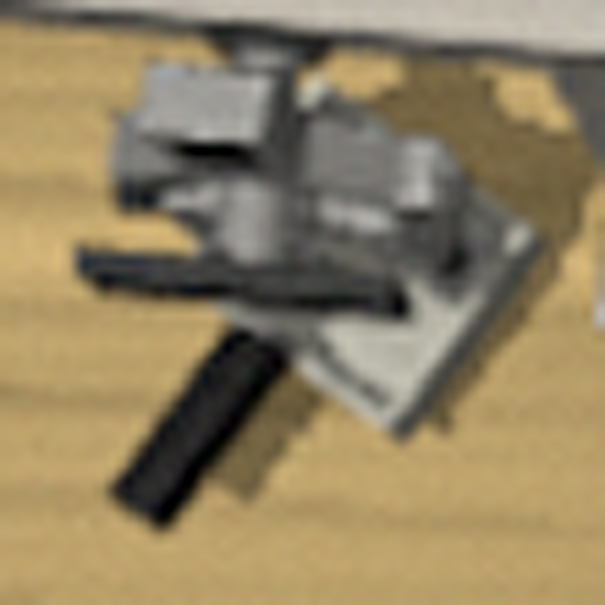

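Run:
```python
from bk import *
k={"pp":(.028,.03,.036),"mp":(-.028,.03,.036),"mm":(-.028,-.03,.036),"pm":(.028,-.03,.036),"pm0":(.028,-.03,0),"mm0":(-.028,-.03,0),"tt":(-.075,0,.076),"tb":(-.075,0,.046)}
T=lambda u,v:(220+u/11-.45,180+v/11-.45); Sd=lambda u,v:(305+u/8-.45,140+v/8-.45)
o={"top":{"mm":T(402,415),"pm":T(530,232),"tt":T(135,500)},
"side":{"pp":Sd(368,378),"pm":Sd(298,490),"mm":Sd(162,440),"mp":Sd(238,338),"pm0":Sd(300,565),"mm0":Sd(160,505),"tt":Sd(70,250),"tb":Sd(66,322)}}
def f(p):
    Rm=Ro.from_euler("ZYX",p[3:6]).as_matrix();r=[]
    for n in o:
        for q,uv in o[n].items(): r+=list(proj(n,Rm@np.array(k[q])+p[:3])[0]-uv)
    return np.array(r)
r=least_squares(f,[.61,.085,.055,-.8,0,0],loss="soft_l1");print(r.x,np.degrees(r.x[3:]));print(f(r.x).reshape(-1,2).round(1).tolist())
Rm=Ro.from_euler("ZYX",r.x[3:]).as_matrix();print("crook pt",Rm@[0,0,.101]+r.x[:3],"tip",Rm@[.012,0,.083]+r.x[:3])
```

```text
[ 0.6201  0.0822  0.0547 -0.5716  0.0104 -0.0624] [-32.7504   0.5962  -3.5746]
[[-0.6, 1.8], [0.5, -0.5], [-0.5, 1.2], [2.5, 0.3], [2.5, 0.2], [-0.4, -0.2], [-0.7, -1.0], [1.2, 0.9], [-0.8, 1.8], [0.0, -0.4], [0.2, -0.6]]
crook pt [0.6244 0.087  0.1555] tip [0.6337 0.0796 0.1374]
```

```bash
python3 -m pendant '[[0,0,0,0,0,0],[0,0,0,0,0,0],[0,0,0,0,0,0],[0,0,0,0,0,0],[0,0,0,0,0,0],[0,0,0,0,0,0],[0,0,0,0,0,0],[0,0,0,0,0,0],[0,0,0,0,0,0],[0,0,0,0,0,0]]'
python3 -m pendant '[[0,0,0,0,0,0],[0,0,0,0,0,0],[0,0,0,0,0,0],[0,0,0,0,0,0],[0,0,0,0,0,0],[0,0,0,0,0,0],[0,0,0,0,0,0],[0,0,0,0,0,0],[0,0,0,0,0,0],[0,0,0,0,0,0]]'
python3 - <<'E'
from bt import *
im=save("side","s51f.png");crop_save(im,"s51.png",(280,60,400,250),3.1)
im2=save("top","t51f.png")
a=cv2.absdiff(im,cv2.imread("pics/s50f.png")).max(2);b=cv2.absdiff(im2,cv2.imread("pics/t50f.png")).max(2)
print((a>40).sum(),(b>40).sum())
i0=cv2.imread("pics/top0.png");d=(cv2.absdiff(im2,i0).max(2)>60).astype(np.uint8)
n,l,s,c=cv2.connectedComponentsWithStats(d);print([x.tolist() for x in s[1:] if x[4]>15])
for n in("side","top"):
  for th in("latch_a",):
    for d in viewer.silhouettes(n,th):print(n,d["uv"],d["p"],d["mask"].sum())
E
```

```text
t: 60.8
tool_pos: [0.3265, -0.2092, 0.3825]
ee_rot: [[-0.115, 0.993, -0.011], [0.991, 0.116, 0.073], [0.074, -0.002, -0.997]]
force: [-0.2, -0.2, 1.0]
gripper_width: 0.0658
t: 62.05
tool_pos: [0.3266, -0.2092, 0.3825]
ee_rot: [[-0.116, 0.993, -0.011], [0.991, 0.116, 0.073], [0.074, -0.002, -0.997]]
force: [0.4, -0.7, -0.3]
gripper_width: 0.0661
186 241
[[155, 179, 16, 10, 97], [329, 185, 29, 14, 199], [375, 185, 17, 10, 102], [177, 186, 15, 9, 64], [262, 187, 11, 15, 52], [157, 189, 8, 4, 23], [246, 188, 14, 13, 75], [366, 190, 24, 9, 90], [392, 190, 5, 7, 22], [231, 192, 14, 10, 62], [230, 202, 39, 26, 289], [249, 238, 15, 30, 60], [417, 239, 15, 20, 233], [438, 238, 12, 5, 38], [437, 243, 7, 9, 54], [219, 244, 36, 29, 280], [335, 247, 19, 20, 307], [318, 249, 18, 20, 221], [440, 249, 12, 8, 55], [253, 254, 6, 5, 17], [365, 267, 32, 11, 142], [346, 276, 30, 21, 124], [310, 283, 146, 197, 12556], [348, 308, 19, 19, 152], [323, 314, 7, 6, 16], [339, 316, 8, 8, 19], [302, 331, 19, 8, 47], [319, 333, 10, 9, 32], [52, 338, 190, 142, 9822], [307, 352, 13, 6, 25], [330, 358, 13, 4, 18], [321, 367, 14, 4, 20], [300, 372, 10, 4, 17], [0, 397, 132, 83, 5758], [216, 418, 27, 10, 119]]
side [313.3, 349.4] 0.75 3050
```

View pics/s51.png

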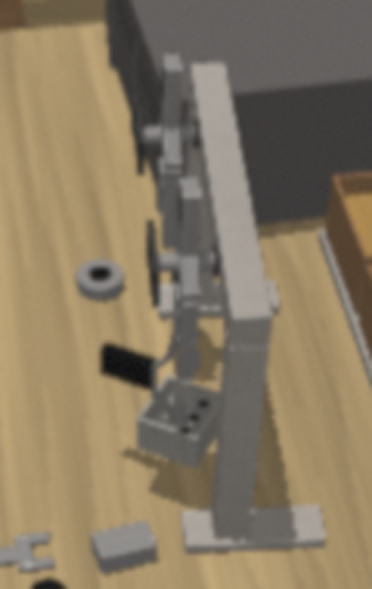

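```bash
python3 -m pendant '[[0,0,0,0,0,0],[0,0,0,0,0,0],[0,0,0,0,0,0],[0,0,0,0,0,0],[0,0,0,0,0,0],[0,0,0,0,0,0],[0,0,0,0,0,0],[0,0,0,0,0,0],[0,0,0,0,0,0],[0,0,0,0,0,0]]'
python3 - <<'E'
from bt import *
im=save("side","s52f.png");im2=save("top","t52f.png")
for x,y in(("t51f","t50f"),("t52f","t51f"),("s51f","s50f"),("s52f","s51f")):
    d=(cv2.absdiff(cv2.imread(f"pics/{x}.png"),cv2.imread(f"pics/{y}.png")).max(2)>40).astype(np.uint8)
    n,l,s,c=cv2.connectedComponentsWithStats(d);print(x,[q.tolist() for q in s[1:] if q[4]>8])
crop_save(im2,"t52.png",(220,180,275,235),11)
E
```

```text
t: 63.5
tool_pos: [0.3265, -0.2092, 0.3824]
ee_rot: [[-0.115, 0.993, -0.011], [0.991, 0.116, 0.073], [0.074, -0.002, -0.997]]
force: [-0.1, -0.1, 0.2]
gripper_width: 0.0657
t51f [[409, 315, 13, 12, 23], [423, 327, 33, 28, 54], [382, 357, 9, 9, 14], [392, 366, 6, 5, 9], [363, 372, 17, 12, 25]]
t52f []
s51f [[195, 75, 21, 21, 57], [195, 132, 10, 12, 24], [201, 141, 18, 4, 29], [204, 160, 7, 3, 11]]
s52f []
```

View pics/t52.png

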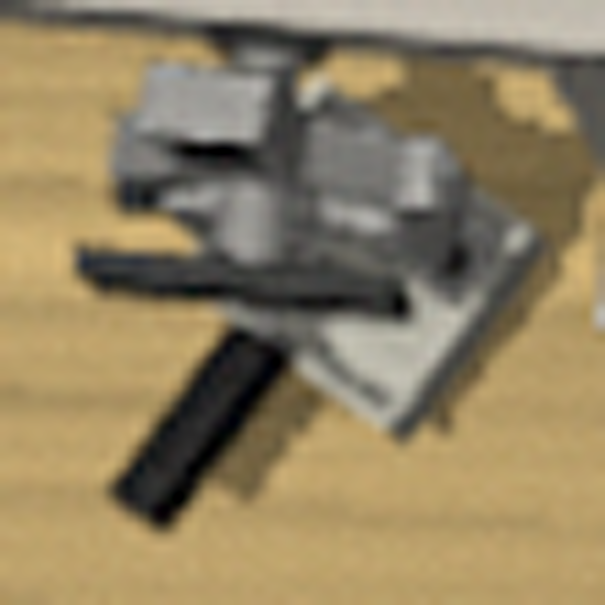

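Run:
```python
from rig import workorder
print(workorder.sign_off())
```

```text
the job is handed in; nothing more can be done
None
```

The oiling stand is ready and I handed the job in at about 63.5 s of the 208 s allowed; sign-off gave no verdict.

- **Hooks:** I snapped hook_b onto the left pin and hook_a onto the right one. The latch force showed as each pin went in and dropped away once it was through. I then lowered each hook until it met the pin. No camera showed the latches directly, so "shut" rests on those forces.
- **Basket:** Only one basket was on the bench, and I hung it by its crook from the right hook. It was swinging and turned about 30–40° in the first pictures after I let go; I did not establish why. It is now still at about -33° yaw. A pose fit puts the inside of the crook on the loop's bottom bar (z 155.5 mm against an expected 156 mm), with the tip through the loop.
- **Bottles:** Both lying bottles now stand upright inside the lane, and the two that were already standing are still up.
- **Final checks:** The last two pictures from each camera, about 1.4 s apart, showed no change anywhere. The spanner, gauge block, bearing and tape show no change from the start. The turquoise bottle was partly hidden by the arm in the final top picture, but the arm never went near it. The highest contact force read was about 39 N, the held bottle_r meeting the lane floor as I set it down.

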